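# Lock the parts cases and stand them on the shelf board

## Task

Lock each flat parts case lying on the counter: slide it along the counter until its orange pin is squarely under the punch of the hand press, then push the press knob down so that the punch drives the pin fully home. Stand every locked case upright on one of its short ends, wholly on the raised grey shelf board, let go and leave it standing still. Leave the oil filter, the carton and the bearing where they are.

Things in the scene. Friction and masses are not known exactly. Their poses are not given: they have to be found in the camera images.
- case_a: Flat blue hard-plastic parts case, a box 130 x 58 x 30 mm (x, y, z), about 0.25 kg, lying flat on the counter at the start. Origin at the centre of its underside; x along its length, z up out of its face. Its lock (collar with orange pin) is on the face, 45 mm from the middle towards the +x end. May be absent (None).
- case_a_collar (a point): Centre of the mouth of the blue case's black guard collar, 39 mm above the underside: the middle of the orange pin (10 mm in diameter) seen from above. The collar is 30 mm square and 9 mm high, with a 13 mm square opening. Axes as the case.
- case_a_center (a point): Middle of the blue case's box (15 mm above the underside centre). Axes as the case.
- pinbody_a (a joint): How far the blue case's orange pin is pushed in (m): 0 = stands 2 mm proud of the collar, 0.008 = fully home, 6 mm below the collar's mouth. It is stiff (about 4 N) and stays where it is left. A fingertip is too wide to enter the collar.
- case_b: Flat yellow hard-plastic parts case, a box 130 x 58 x 30 mm (x, y, z), about 0.25 kg, lying flat on the counter at the start. Origin at the centre of its underside; x along its length, z up out of its face. Its lock (collar with orange pin) is on the face, 45 mm from the middle towards the +x end. May be absent (None).
- case_b_collar (a point): Centre of the mouth of the yellow case's black guard collar, 39 mm above the underside: the middle of the orange pin (10 mm in diameter) seen from above. The collar is 30 mm square and 9 mm high, with a 13 mm square opening. Axes as the case.
- case_b_center (a point): Middle of the yellow case's box (15 mm above the underside centre). Axes as the case.
- pinbody_b (a joint): How far the yellow case's orange pin is pushed in (m): 0 = stands 2 mm proud of the collar, 0.008 = fully home, 6 mm below the collar's mouth. It is stiff (about 4 N) and stays where it is left. A fingertip is too wide to enter the collar.
- case_c: Flat white hard-plastic parts case, a box 130 x 58 x 30 mm (x, y, z), about 0.25 kg, lying flat on the counter at the start. Origin at the centre of its underside; x along its length, z up out of its face. Its lock (collar with orange pin) is on the face, 45 mm from the middle towards the +x end. May be absent (None).
- case_c_collar (a point): Centre of the mouth of the white case's black guard collar, 39 mm above the underside: the middle of the orange pin (10 mm in diameter) seen from above. The collar is 30 mm square and 9 mm high, with a 13 mm square opening. Axes as the case.
- case_c_center (a point): Middle of the white case's box (15 mm above the underside centre). Axes as the case.
- pinbody_c (a joint): How far the white case's orange pin is pushed in (m): 0 = stands 2 mm proud of the collar, 0.008 = fully home, 6 mm below the collar's mouth. It is stiff (about 4 N) and stays where it is left. A fingertip is too wide to enter the collar.
- press: Fixed green hand press. Origin on the counter exactly under the punch; z up. Column at +y, 50 mm square, 200 mm high, near face 70 mm from the punch axis; its foot, 12 mm high, begins 60 mm from it. The arm, 46 mm wide, ends 12 mm beyond the axis at -y; underside 130 mm, top 175 mm up. Open at -y and both sides. A thin mat under the punch is level with the counter.
- punch_tip (a point): Centre of the flat end of the steel punch, 6 mm in diameter and 28 mm long under an 18 mm rod. 47 mm above the counter at rest, that is 6 mm above an unlocked pin of a flat-lying case. Moves down with the ram.
- knob_top (a point): Centre of the top of the red push knob of the ram, 44 mm in diameter and 18 mm thick, facing up, 238 mm above the counter at rest. Pressing it straight down drives the punch.
- ram (a joint): How far the ram is down (m), 0 at rest to 0.025. A spring (about 1.5 N at the top, 4 N at the bottom) brings it back up when released. A pin is home at about 0.014.
- board: Fixed raised grey shelf board, 220 x 220 mm, 12 mm thick, lying on the counter; origin at the centre of its underside, z up.
- board_top (a point): Centre of the shelf board's upper face; axes as the board.
- oil_filter: Bystander: loose blue oil filter can, 72 mm in diameter, 95 mm high; origin at the centre of its underside.
- bulb_carton: Bystander: loose brown carton 70 x 100 x 60 mm; origin at the centre of its underside.
- bearing: Bystander: loose steel ring bearing lying flat, 62 mm in diameter, 16 mm high; origin at the centre of its underside.
Mind the look-alikes: they are no part of the job. Of the things like the case_b, leave any that is turquoise; of the rest the smaller one is meant.

How it is judged:
By the outcome, as a careful person would: the job done as asked, in the order asked, and still so for the second after the job is handed in, with the robot touching nothing.
Of case_a, case_b, case_c only 2 to 3 are there at a start; the rules pass over those that are not, and their reading is None.
At some moment in a run one of case_a, case_b, case_c may be knocked a few centimetres aside while the robot is not near it.
Once in a run the grip may slacken for a moment while it holds something.
It also fails if it takes over 210 s, if anything falls off the work surface, if the arm or the gripper's body presses on something with over 40 N, if the wrist force passes 120 N, or if a joint passes its speed limit or range.

## Robot

A 6-joint arm with a two-finger parallel gripper is mounted at the origin on the work surface. World frame = base frame: x ahead of the robot, y to its left, z up, the work surface at z = 0. Lengths are in m, angles in degrees, forces in N, time in s.
With the tool pointing down it reaches from about 0.4 to 0.825 m from the base axis. Payload 7 kg.
Tool frame: the origin (TCP) lies at the very end of the fingers, on their centre line; the grasp point (between the pads) lies 19 mm behind it (hold_point_z is the distance from the TCP to the grasp point, in m); z points along the fingers, y is the direction in which the jaws open and shut (so a half turn about z gives the same grasp; the last joint's range is limited). The gripper opens to 85 mm and grips with 20 to 120 N. Pads are 22 mm wide; open, the fingers measure 114 mm over their backs; the gripper's body (76 mm by 85 mm) begins 54 mm behind the grasp point. The pads swing forward as they close: fully open they stand 13 mm farther back than shut.
Start: joints at [85.434, 20.546, 0.682, 0, -70.136, -16.507], TCP at [0.243, 0.63, 0.231] pointing down, gripper open.
Joint ranges: [-176.03, 176.03], [-82.01, 121.73], [-58.28, 71.71], [-173.87, 95.51], [-174.79, -0.11], [-173.66, 173.66]. Speed limits (degrees/s): [136.94, 136.94, 172.46, 180, 180, 180].

## Interface

Orientations are given as a 3x3 rotation matrix whose columns are the frame's x, y, z axes.
In Python, from bench import * gives the robot as it stands.
- The arm moves only by the tool servo_tool, never from a script. Its arguments are lists of equal length, an entry for each row: "slide": the shift along the tool's x, y, z in cm, a list of three; "rot": the turn, a rotation vector about the tool's x, y, z in rad, a list of three; "jaw": the finger opening in cm, from 0 to 8.54. In form: {"slide": [[dx, dy, dz], ...], "rot": [[ax, ay, az], ...], "jaw": [jaw, ...]}. A call has 1 to 12 rows; each row shifts and turns the pose as measured when the row begins, along the tool's axes as they then stand; what a row does not reach is not made up. A row lasts 1/10 s, in which the tool goes at most 50 mm and 8.59 degrees, less where a joint would pass 70% of its speed; a pose out of reach is approached as far as the arm can. A call is refused whole if a number of a shift passes 5 or a number of a turn 0.15, either way. A call with a gripper value outside its range is refused whole. The fingers move at their own pace and stop on an object; "squeeze" is the grip in N (left out, the last holds). Time passes only in rows, so rows that do not move let the fingers close. It gives the time, the measured TCP pose, the force and the opening at its end, in the units of the state.
- sense(): the state, without advancing time (a new reading comes with each control period).
- capture(name): name is "scene" or "side" or "wrist"; returns a dict with "frame" (480x640x3 uint8, blue, green, red), "K" (3x3 intrinsics, pixels), "R" (3x3) and "t" (3): a world point X has camera coordinates R X + t. Camera axes: x right, y down, z forward; pixel columns grow to the right and rows downward; lengths in m; the calibration is good to about 2 mm. A picture is of the moment at which its call begins. There is no depth.
- job_done(): hands the job in, once; it reports no verdict.
The state is a dict: "t": time; "joint_pos": joint angles; "qd": joint speeds; "joint_efforts": joint torques, N m; "eef_pos": TCP position; "tool_rot": TCP orientation; "force": force on the tool from outside, world axes, zero at the start; "torque": the same for the moment, N m; "finger_gap": finger opening in m.
Only numpy, scipy, OpenCV 4.12 (cv2) and the standard library are available. Lean on these libraries where they do the work, as an engineer would, in place of code of your own. Each camera call takes 0.05 s, during which the arm holds its last target.

## Working session

There is one attempt and no reset: what is moved stays moved. The work goes in short steps, Python scripts to look and compute and a tool call to move; the robot and the scene stay as the last step left them, time stands still between calls to the robot, and variables do not carry over. Pictures are saved under pics/ and viewed, and the job is handed in when it is done.

Besides the shell and the picture viewer there is one more tool, called after "Request:" in YAML: its name, and indented under it one key for each argument. servo_tool: Moves the arm, as the interface text tells. Its arguments: {"type":"object","properties":{"slide":{"type":"array","items":{"type":"array","items":{"type":"number"}}},"rot":{"type":"array","items":{"type":"array","items":{"type":"number"}}},"jaw":{"type":"array","items":{"type":"number"}},"squeeze":{"type":"number"}},"required":["slide","rot","jaw"]}

```bash
ls; mkdir -p pics
python3 - <<'E'
from bench import *
import cv2
s=sense();print(s)
for n in("scene","side","wrist"):
    c=capture(n);cv2.imwrite(f"pics/{n}0.png",c["frame"]);print(n,c["K"].round(1).tolist(),c["R"].round(4).tolist(),c["t"].round(4).tolist())
E
```

```text
pics
{'t': 0.0, 'joint_pos': array([ 8.54332836e+01,  2.05924460e+01,  6.33600042e-01, -2.07668365e-02,
       -7.01377178e+01, -1.65059102e+01]), 'qd': array([ 0.08505066,  0.047111  ,  0.00226117, -0.00655999,  0.05506379,
        0.0472851 ]), 'joint_efforts': array([-1.78239523e-03, -5.83322346e+01,  2.93418825e+01,  6.93618312e+00,
       -5.92560915e-03,  2.81429045e-06]), 'eef_pos': array([0.24255409, 0.62938207, 0.23034894]), 'tool_rot': array([[ 9.33081068e-01, -3.59665812e-01, -4.73992100e-04],
       [-3.59666092e-01, -9.33079616e-01, -1.65284186e-03],
       [ 1.52198345e-04,  1.71271434e-03, -9.99998522e-01]]), 'force': array([ 0.05992837, -0.26678877, -0.57405319]), 'torque': array([ 0.02001559, -0.00210028, -0.03734352]), 'finger_gap': 0.08549563342178447}
scene [[447.4, 0.0, 319.3], [0.0, 447.4, 240.3], [0.0, 0.0, 1.0]] [[0.1375, 0.9903, -0.0181], [0.6969, -0.1097, -0.7087], [-0.7038, 0.0848, -0.7053]] [-0.0868, -0.3046, 1.6936]
side [[469.5, 0.0, 327.2], [0.0, 469.5, 234.3], [0.0, 0.0, 1.0]] [[0.9968, -0.0763, -0.0241], [-0.0636, -0.5728, -0.8173], [0.0486, 0.8162, -0.5758]] [-0.5607, 0.1915, 1.1892]
wrist [[404.9, 0.0, 319.2], [0.0, 404.9, 243.6], [0.0, 0.0, 1.0]] [[-0.3589, -0.9334, 0.0012], [-0.889, 0.3422, 0.3041], [-0.2843, 0.108, -0.9526]] [0.6751, -0.0381, 0.3804]
```

```bash
python3 - <<'E'
import cv2
im=cv2.imread("pics/scene0.png");c=im[165:365,225:425+70]
cv2.imwrite("pics/sc_crop.png",cv2.resize(c,None,fx=2.95,fy=2.95,interpolation=cv2.INTER_CUBIC))
im=cv2.imread("pics/side0.png");c=im[150:350,210:460]
cv2.imwrite("pics/sd_crop.png",cv2.resize(c,None,fx=3,fy=3,interpolation=cv2.INTER_CUBIC))
E
cat > h.py <<'E'
import numpy as np,cv2
from bench import *
def bp(c,uv,z):
    d=c["R"].T@np.linalg.inv(c["K"])@np.array([uv[0],uv[1],1.]); o=-c["R"].T@c["t"]
    return o+d*(z-o[2])/d[2]
def proj(c,X):
    p=c["K"]@(c["R"]@np.asarray(X,float)+c["t"]); return p[:2]/p[2]
def crop(f,n,x0,y0,w,h,k):
    cv2.imwrite(f"pics/{n}.png",cv2.resize(f[y0:y0+h,x0:x0+w],None,fx=k,fy=k,interpolation=cv2.INTER_CUBIC))
def tri(c1,u1,c2,u2):
    A=[]
    for c,u in((c1,u1),(c2,u2)):
        P=c["K"]@np.c_[c["R"],c["t"]]
        A+= [u[0]*P[2]-P[0],u[1]*P[2]-P[1]]
    A=np.array(A);return np.linalg.lstsq(A[:,:3],-A[:,3],rcond=None)[0]
E
python3 - <<'E'
from h import *
np.set_printoptions(precision=4,suppress=True)
S=capture("scene");D=capture("side")
fs=lambda p:(p[0]/2.95+225-.33,p[1]/2.95+165-.33)
fd=lambda p:(p[0]/3+210-.33,p[1]/3+150-.33)
B={'y1':([(247,113),(402,105),(407,152),(250,159)],(381,118),[(78,293),(157,293),(144,414),(52,415)],(112,299)),
'y2':([(339,228),(393,223),(421,320),(363,329)],(389,299),[(262,318),(402,309),(408,346),(264,362)],(382,319)),
'blue':([(231,271),(288,271),(290,376),(229,376)],(258,349),[(321,397),(471,396),(473,442),(319,442)],(450,410)),
'white':([(105,251),(163,250),(157,354),(95,356)],(125,329),[(271,497),(439,498),(438,556),(267,554)],(412,518)),
'tq':([(676,278),(736,277),(763,379),(699,389)],(712,283),[(367,143),(483,140),(483,165),(365,165)],(383,146))}
for k,(a,pa,b,pb) in B.items():
    for nm,c,f,q,p in(("S",S,fs,a,pa),("D",D,fd,b,pb)):
        X=[bp(c,f(x),.03)[:2] for x in q]
        print(k,nm,np.mean(X,0),"sides",[round(np.linalg.norm(X[i]-X[(i+1)%4]),4) for i in range(4)],"pin",bp(c,f(p),.041)[:2])
    print("  tri pin",tri(S,fs(pa),D,fd(pb)))
print("board S",[bp(S,p,.012)[:2] for p in((150,237),(225,228),(232,276),(152,293))])
print("board D",[bp(D,p,.012)[:2] for p in((233,375),(334,369),(360,464),(240,480))])
print("knob",tri(S,fs((567,42)),D,fd((242,41))), "tip",tri(S,fs((544,190)),D,fd((254,209))))
print("mat S",[bp(S,fs(p),0)[:2] for p in((438,232),(546,192),(587,232),(472,274))])
print("mat D",[bp(D,fd(p),0)[:2] for p in((215,238),(282,222),(321,291),(250,307))])
print("foot S",[bp(S,fs(p),.012)[:2] for p in((564,180),(614,222),(680,199))])
print("foot D",[bp(D,fd(p),.012)[:2] for p in((178,180),(205,214),(277,199))])
print("col top S",[bp(S,fs(p),.2)[:2] for p in((611,45),(641,65),(680,52),(648,30))])
print("bear",bp(S,fs((576,413)),.016)[:2],"filt",bp(S,fs((433,418)),.095)[:2],"carton",[bp(S,fs(p),.06)[:2] for p in((165,466),(281,456),(290,523),(168,535))])
E
```

```text
y1 S [0.339  0.0934] sides [np.float64(0.1731), np.float64(0.0786), np.float64(0.1686), np.float64(0.0764)] pin [0.3382 0.1535]
y1 D [0.3497 0.1006] sides [np.float64(0.0758), np.float64(0.1726), np.float64(0.0787), np.float64(0.174)] pin [0.3505 0.1632]
  tri pin [0.3521 0.15   0.0517]
y2 S [0.5549 0.1093] sides [np.float64(0.0554), np.float64(0.1316), np.float64(0.0562), np.float64(0.1357)] pin [0.5993 0.1104]
y2 D [0.5543 0.1035] sides [np.float64(0.1303), np.float64(0.0549), np.float64(0.1299), np.float64(0.0642)] pin [0.5984 0.1059]
  tri pin [0.5982 0.1103 0.0385]
blue S [ 0.599  -0.0139] sides [np.float64(0.056), np.float64(0.1309), np.float64(0.0557), np.float64(0.1311)] pin [ 0.6413 -0.0203]
blue D [ 0.5984 -0.0176] sides [np.float64(0.1288), np.float64(0.0576), np.float64(0.1271), np.float64(0.0565)] pin [ 0.6434 -0.0236]
  tri pin [ 0.6427 -0.0213  0.0406]
white S [ 0.5537 -0.1337] sides [np.float64(0.058), np.float64(0.1341), np.float64(0.0575), np.float64(0.1352)] pin [ 0.5984 -0.14  ]
white D [ 0.5535 -0.1363] sides [np.float64(0.1328), np.float64(0.0608), np.float64(0.
[... 609 characters left out ...]
b [0.4865 0.2903 0.2367] tip [0.4853 0.2927 0.0481]
mat S [array([0.4797, 0.1877]), array([0.4387, 0.3148]), array([0.5036, 0.3399]), array([0.5432, 0.2082])]
mat D [array([0.4428, 0.3139]), array([0.5134, 0.336 ]), array([0.5473, 0.2097]), array([0.4771, 0.1912])]
foot S [array([0.4357, 0.3339]), array([0.5051, 0.3663]), array([0.4829, 0.4449])]
foot D [array([0.403 , 0.4133]), array([0.4331, 0.3423]), array([0.5096, 0.3628])]
col top S [array([0.4504, 0.35  ]), array([0.4846, 0.368 ]), array([0.4714, 0.4109]), array([0.4331, 0.3926])]
bear [0.7378 0.2545] filt [0.7808 0.1088] carton [array([ 0.7703, -0.1143]), array([ 0.7749, -0.0173]), array([ 0.84  , -0.0192]), array([ 0.8365, -0.117 ])]
```

```bash
cat >> h.py <<'E'
from scipy.spatial.transform import Rotation as Ro
np.set_printoptions(precision=4,suppress=True)
def log():
    import json
    s=sense();open("log.jsonl","a").write(json.dumps([s["joint_pos"].tolist(),s["eef_pos"].tolist(),s["tool_rot"].tolist()])+"\n");return s
def Rt(az,tilt):  # tool x horizontal azimuth az (deg), tilt fwd from down (deg)
    a=np.radians(az);f=np.array([np.cos(a),np.sin(a),0]);d=np.array([0,0,-1.]);t=np.radians(tilt)
    z=np.sin(t)*f+np.cos(t)*d;x=np.cos(t)*f-np.sin(t)*d;return np.c_[x,np.cross(z,x),z]
def plan(p,R,n=None,vmax=4.5,wmax=.13):
    s=log();dp=(np.array(p)-s["eef_pos"])*100;R0=s["tool_rot"];w=(Ro.from_matrix(R0).inv()*Ro.from_matrix(R)).as_rotvec()
    m=n or int(max(np.ceil(np.linalg.norm(dp)/vmax),np.ceil(np.linalg.norm(w)/wmax),1))
    print("t",round(s["t"],2),"pos",s["eef_pos"],"q",s["joint_pos"].round(1),"F",s["force"].round(1),"gap",round(s["finger_gap"],4))
    print("rows",m,"rot each",(w/m).round(3).tolist())
    print("slides",[ (( R0@Ro.from_rotvec(w*k/m).as_matrix()).T@dp/m).round(2).tolist() for k in range(m)])
E
python3 -c "
from h import *
log()"
```

Request:
servo_tool:
  slide:
    - [0,0,-4]
    - [0,0,-4]
    - [0,0,-4]
    - [0,0,-4]
  rot:
    - [0,0,-0.1]
    - [0,0,-0.1]
    - [0,0.1,0]
    - [0,0.1,0]
  jaw: [8.5,8.5,8.5,8.5]

```text
t: 0.65
eef_pos: [0.2413, 0.6277, 0.3885]
tool_rot: [[0.966, -0.165, 0.197], [-0.159, -0.986, -0.046], [0.201, 0.013, -0.979]]
force: [0.3, 0.4, 0.2]
finger_gap: 0.0853
```

```bash
python3 -c "
from h import *
plan((.50,.106,.30),Rt(3,30))"
```

```text
t 0.65 pos [0.2413 0.6277 0.3885] q [ 91.8  16.9   9.8  11.3 -86.  -12.3] F [0.3 0.4 0.2] gap 0.0853
rows 14 rot each [0.006, 0.023, -0.014]
slides [[2.25, 3.36, 1.15], [2.18, 3.4, 1.18], [2.1, 3.44, 1.21], [2.02, 3.48, 1.24], [1.94, 3.51, 1.26], [1.86, 3.55, 1.28], [1.78, 3.58, 1.3], [1.7, 3.62, 1.31], [1.62, 3.65, 1.33], [1.54, 3.68, 1.34], [1.45, 3.71, 1.35], [1.37, 3.74, 1.36], [1.28, 3.77, 1.37], [1.2, 3.79, 1.37]]
```

Request:
servo_tool:
  slide:
    - [2.2,3.4,0.9]
    - [2.2,3.4,0.9]
    - [2.1,3.4,0.9]
    - [2.0,3.5,1.0]
    - [1.9,3.5,1.1]
    - [1.9,3.5,1.2]
    - [1.8,3.6,1.3]
    - [1.7,3.6,1.3]
    - [1.6,3.7,1.4]
    - [1.5,3.7,1.4]
    - [1.4,3.7,1.4]
    - [1.4,3.7,1.4]
  rot:
    - [0,0.02,-0.01]
    - [0,0.02,-0.01]
    - [0,0.02,-0.01]
    - [0,0.02,-0.01]
    - [0,0.02,-0.01]
    - [0,0.02,-0.01]
    - [0,0.02,-0.01]
    - [0,0.02,-0.01]
    - [0,0.02,-0.01]
    - [0,0.02,-0.01]
    - [0,0.02,-0.01]
    - [0,0.02,-0.01]
  jaw: [8.5,8.5,8.5,8.5,8.5,8.5,8.5,8.5,8.5,8.5,8.5,8.5]

```text
t: 1.85
eef_pos: [0.4494, 0.1646, 0.3331]
tool_rot: [[0.898, -0.034, 0.438], [-0.012, -0.998, -0.054], [0.44, 0.043, -0.897]]
force: [0.1, 0.4, 0.4]
finger_gap: 0.0852
```

```bash
python3 -c "
from h import *
plan((.47,.106,.22),Rt(3,30))"
```

```text
t 1.85 pos [0.4494 0.1646 0.3331] q [ 62.4 -15.8 -40.5  28.9 -58.9  12.4] F [0.1 0.4 0.4] gap 0.0852
rows 3 rot each [0.026, 0.023, -0.019]
slides [[-1.02, 1.76, 3.79], [-1.14, 1.84, 3.72], [-1.26, 1.92, 3.64]]
```

Request:
servo_tool:
  slide:
    - [-1,1.8,3.8]
    - [-1.1,1.8,3.7]
    - [-1.3,1.9,3.6]
  rot:
    - [0.03,0.02,-0.02]
    - [0.03,0.02,-0.02]
    - [0.03,0.02,-0.02]
  jaw: [8.5,8.5,8.5]

```text
t: 2.15
eef_pos: [0.4742, 0.1066, 0.2283]
tool_rot: [[0.868, 0.063, 0.492], [0.044, -0.998, 0.051], [0.494, -0.023, -0.869]]
force: [-83.2, -31.1, -135.3]
finger_gap: 0.0849
```

```bash
python3 - <<'E'
from h import *
s=log();print(s["eef_pos"],s["joint_pos"])
W=capture("wrist");S=capture("scene");cv2.imwrite("pics/w1.png",W["frame"]);cv2.imwrite("pics/s1.png",S["frame"])
E
cat log.jsonl | cut -c1-300
cat > kin.py <<'E'
import json,numpy as np
from scipy.optimize import least_squares
from scipy.spatial.transform import Rotation as Ro
def r(ax,a): return Ro.from_rotvec(np.radians(a)*np.array(ax,float)).as_matrix()
X,Y,Z=[1,0,0],[0,1,0],[0,0,1]
def fk(q,p,sg=(1,-1,-1,-1,-1)):
    T=r(Z,q[0]);x=T@[p[0],0,p[1]]
    T=T@r(Y,q[1]);x=x+T@[0,0,p[2]]
    T=T@r(Y,sg[1]*q[2]);x=x+T@[p[3],0,p[4]]
    T=T@r(X,sg[2]*q[3]);
    T=T@r(Y,sg[3]*q[4]);x=x+T@[0,p[5],0]
    T=T@r(X,sg[4]*q[5]);x=x+T@[p[6],0,0]
    return x,T
E
python3 - <<'E'
from kin import *
import itertools
L=[json.loads(l) for l in open("log.jsonl")]
for sg in itertools.product((1,),(-1,1),(-1,1),(-1,1),(-1,1)):
    Ts=[fk(l[0],np.zeros(7),sg)[1] for l in L]
    # constant tool rot
    Cs=[T.T@np.array(l[2]) for T,l in zip(Ts,L)]
    e=max(np.abs(C-Cs[0]).max() for C in Cs)
    if e<.05:
        print(sg,e,Cs[0].round(3).tolist())
        f=lambda p:np.concatenate([fk(l[0],p,sg)[0]-l[1] for l in L])
        s=least_squares(f,[0,.3,.5,.5,0,.15,.3]);print(s.x.round(4),np.abs(s.fun).max())
E
```

```text
[0.4742 0.1066 0.2283] [ 45.6253 -15.1514 -58.3152  40.2354 -29.2768  15.1269]
[[85.43362413103824, 20.571332131915433, 0.6577903107261699, -0.009188042620854377, -70.13476751948967, -16.506981161521846], [0.24264060131587803, 0.6296221768127792, 0.2308074887037498], [[0.933101227851573, -0.3596137529209749, -0.00021746719013741736], [-0.3596138061239739, -0.9331008649036143, 
[[91.79751750905153, 16.880943350760177, 9.752160924780043, 11.27417814811059, -86.00165172791242, -12.324354123129384], [0.24133073399217508, 0.6277496949602623, 0.38853985532007834], [[0.9664799536754293, -0.16515623625863696, 0.19657038629565057], [-0.1591508857117666, -0.9861784340193297, -0.046
[[62.44444756807326, -15.822735474125553, -40.508824681330346, 28.851752459602288, -58.94915414527499, 12.421951829644826], [0.44942988004181544, 0.16457344201688262, 0.33314868949236087], [[0.898155588222792, -0.03432674628369366, 0.43833573186969954], [-0.012009768727755941, -0.998491057390577, -0
[[45.625343201912855, -15.151421099783995, -58.31516575052262, 40.235353332239654, -29.276820900961418, 15.126925821583189], [0.47415890071981626, 0.10664693824788139, 0.22830933702756495], [[0.8682059974320614, 0.06346319215470941, 0.49212881369061695], [0.043843540671933155, -0.9977196927487817, 0
(1, -1, -1, -1, -1) 3.3306690738754696e-16 [[0.0, 0.0, 1.0], [-1.0, -0.0, 0.0], [-0.0, -1.0, 0.0]]
[-0.      0.1988  0.6016  0.4636 -0.     -0.1918  0.3733] 1.619012590658997e-09
```

```bash
cat >> kin.py <<'E'
P=[0,.1988,.6016,.4636,0,-.1918,.3733]
C=np.array([[0,0,1],[-1,0,0],[0,-1,0.]])
LO=np.array([-176.03,-82.01,-58.28,-173.87,-174.79,-.11]);LO[5]=-173.66
HI=np.array([176.03,121.73,71.71,95.51,-.11,173.66])
def FK(q):
    x,T=fk(q,P);return x,T@C
def IK(p,R,seeds=None,n=60,rng=np.random.default_rng(0),marg=0):
    sols=[]
    for k in range(n):
        q0=seeds if (k==0 and seeds is not None) else rng.uniform(LO,HI)
        def f(q):
            x,T=FK(q);return np.r_[(x-p)*5,(T-R).ravel()]
        s=least_squares(f,np.clip(q0,LO+.5,HI-.5),bounds=(LO+marg,HI-marg),x_scale=30)
        if np.abs(s.fun).max()<1e-3 and not any(np.abs(s.x-t).max()<2 for t in sols): sols.append(s.x)
    return sols
E
python3 - <<'E'
from kin import *; from h import *
s=sense();print(s["t"],s["force"],s["joint_pos"])
for nm,p,az,ti in [("now",(.474,.1066,.228),3,30)]+[(f"graspY{t}",(.53,.106,.006),3,t) for t in (0,15,30,45)]+[(f"pressY az{a} tilt{t}",None,a,t) for a in(20,50,80,109) for t in (0,15,30)]:
    if p is None:
        a=np.radians(az);p=np.array([.486,.291,.006])-.075*np.array([np.cos(a),np.sin(a),0])
    S=IK(np.array(p),Rt(az,ti),s["joint_pos"],25);print(nm,[x.round(0).astype(int).tolist() for x in S])
E
```

```text
2.25 [-0.5404 -1.0757 -1.4514] [ 45.2352 -14.9733 -58.1307  40.3716 -29.2162  15.1368]
now []
graspY0 [[32, 23, -31, 0, -36, 61]]
graspY15 []
graspY30 []
graspY45 []
pressY az20 tilt0 [[55, 19, -37, 0, -33, 55]]
pressY az20 tilt15 []
pressY az20 tilt30 []
pressY az50 tilt0 [[51, 20, -37, 0, -34, 89]]
pressY az50 tilt15 [[51, 15, -49, 1, -11, 88]]
pressY az50 tilt30 [[42, 14, -42, -42, -6, 139]]
pressY az80 tilt0 [[46, 21, -34, 0, -35, 124]]
pressY az80 tilt15 [[37, 19, -32, -21, -30, 150]]
pressY az80 tilt30 []
pressY az109 tilt0 [[44, 24, -29, 0, -37, 155]]
pressY az109 tilt15 []
pressY az109 tilt30 [[20, 29, -14, -38, -54, -156]]
```

Run:
```python
from kin import *; from h import *
# grasp point ; TCP = gp + .019*z
for e in (0,15,30,45):
  for az in range(-180,180,20):
    R=Rt(az,90-e); gp=np.array([.463,-.362,.105]); p=gp+.019*R[:,2]
    S=IK(p,R,None,12,marg=2)
    if S: print(e,az,[x.round(0).astype(int).tolist() for x in S])
```

```text
Traceback (most recent call last):
  File "kin.py", line 26, in IK
    s=least_squares(f,np.clip(q0,LO+.5,HI-.5),bounds=(LO+marg,HI-marg),x_scale=30)
ValueError: Initial guess is outside of provided bounds
```

```bash
sed -i 's/np.clip(q0,LO+.5,HI-.5)/np.clip(q0,LO+marg+.5,HI-marg-.5)/' kin.py
python3 - <<'E'
from kin import *; from h import *
# grasp point ; TCP = gp + .019*z
for e in (0,15,30,45):
  for az in range(-180,180,20):
    R=Rt(az,90-e); gp=np.array([.463,-.362,.105]); p=gp+.019*R[:,2]
    S=IK(p,R,None,12,marg=2)
    if S: print(e,az,[x.round(0).astype(int).tolist() for x in S])
E
```

```text
0 -180 [[-12, 66, 14, 15, -127, -81]]
0 -160 [[-5, 62, -2, 27, -113, -78]]
0 -140 [[1, 57, -20, 40, -100, -81]]
0 -120 [[5, 52, -38, 55, -90, -90]]
0 -100 [[3, 48, -55, 77, -87, -103]]
0 -20 [[-81, 56, -43, -119, -94, -82]]
0 0 [[-79, 48, -28, -101, -87, -104]]
0 20 [[-74, 48, -14, -87, -92, -119]]
0 40 [[-68, 51, 0, -76, -101, -128]]
0 60 [[-61, 55, 14, -68, -113, -134]]
0 80 [[-54, 60, 26, -62, -125, -137]]
0 100 [[-46, 64, 36, -55, -137, -136]]
0 120 [[-38, 68, 42, -43, -146, -128]]
0 140 [[-28, 70, 39, -23, -147, -109]]
0 160 [[-19, 69, 28, -1, -139, -91]]
15 -180 [[-12, 59, 12, 13, -117, -81]]
15 -160 [[-5, 55, -4, 25, -104, -77]]
15 -140 [[1, 49, -21, 38, -91, -78]]
15 -120 [[4, 43, -39, 54, -79, -84]]
15 -20 [[-79, 37, -44, -119, -70, -98]]
15 0 [[-75, 34, -29, -97, -70, -118]]
15 20 [[-70, 37, -15, -81, -78, -129]]
15 40 [[-65, 42, -2, -69, -90, -134]]
15 60 [[-59, 47, 11, -60, -102, -136]]
15 80 [[-52, 53, 22, -53, -115, -135]]
15 100 [[-44, 57, 31, -44, -126, -130]]
15 120 [[-36, 61, 35, -33, -133, -120]]
15 140 [[-27, 63, 33, -17, -134, -105]]
15 160 [[-19, 62, 25, -1, -12
[... 462 characters left out ...]
 -135]]
30 100 [[-41, 50, 24, -36, -113, -127]]
30 120 [[-34, 53, 27, -26, -119, -117]]
30 140 [[-27, 55, 26, -13, -120, -103]]
30 160 [[-19, 54, 19, -1, -115, -91]]
45 -180 [[-13, 43, 1, 9, -93, -80]]
45 -160 [[-8, 39, -10, 19, -83, -72]]
45 -140 [[-3, 34, -24, 31, -71, -68]]
45 -120 [[-1, 28, -39, 47, -59, -67]]
45 -100 [[-7, 22, -54, 73, -48, -70]]
45 -20 [[-38, 11, -30, -66, -14, 168]]
45 20 [[-51, 21, -16, -57, -53, -163]]
45 40 [[-51, 27, -7, -50, -67, -154]]
45 60 [[-48, 33, 2, -43, -80, -146]]
45 80 [[-43, 38, 9, -36, -90, -137]]
45 100 [[-38, 42, 15, -29, -99, -127]]
45 120 [[-32, 45, 17, -20, -103, -115]]
45 140 [[-26, 46, 16, -10, -104, -103]]
45 160 [[-19, 45, 10, -1, -100, -91]]
```

Run:
```python
from kin import *; from h import *
def show(nm,p,R):
    S=IK(np.array(p),R,None,12,marg=2); print(nm,[x.round(0).astype(int).tolist() for x in S])
pt=np.array([.486,.291,0])
for az in (120,140,160,180):
  a=np.radians(az);g=pt-.075*np.array([np.cos(a),np.sin(a),0])
  for ti in (0,15,25):
    R=Rt(az,ti);show(f"press {az} {ti}",g+[0,0,.025]+.019*R[:,2],R)
  R=Rt(az,15);show(f"lift {az} {ti}",g+[0,0,.025+.2]+.019*R[:,2],R)
for k in(-.06,0,.06):
  for az in (165,186):
    for e in (15,25):
      R=Rt(az,90-e);g=np.array([.463,-.362,.107])+k*np.array([np.cos(.1),np.sin(.1),0]);show(f"st {k} {az} {e}",g+.019*R[:,2],R);
      show(f" up",g+[0,0,.1]+.019*R[:,2],R)
for n,g,az in(("Y",(.525,.106,.025),2),("B",(.57,-.012,.025),-7),("W",(.524,-.130,.025),-8)): show(n,np.array(g)-[0,0,.019],Rt(az,0)); show(n+"180",np.array(g)-[0,0,.019],Rt(az+180,0))
show("knob",(.486,.291,.24),Rt(90,0));show("knob",(.486,.291,.24),Rt(0,0))
```

```text
press 120 0 [[43, 25, -27, 0, -38, 167]]
press 120 15 [[32, 27, -17, -21, -48, -168]]
press 120 25 [[25, 29, -11, -31, -56, -156]]
lift 120 25 []
press 140 0 []
press 140 15 [[33, 30, -11, -18, -54, -152]]
press 140 25 [[27, 34, -4, -26, -65, -144]]
lift 140 25 [[33, 19, -1, -15, -75, -159]]
press 160 0 [[44, 28, -21, 0, -41, -154]]
press 160 15 [[36, 34, -6, -14, -60, -137]]
press 160 25 [[31, 38, 2, -20, -71, -132]]
lift 160 25 [[36, 23, 4, -13, -80, -143]]
press 180 0 [[45, 29, -19, 0, -42, -135]]
press 180 15 [[39, 36, -3, -11, -63, -124]]
press 180 25 [[36, 41, 6, -15, -76, -120]]
lift 180 25 [[39, 25, 7, -10, -84, -127]]
st -0.06 165 15 [[-19, 58, 12, 5, -119, -87]]
 up [[-19, 51, 13, 5, -126, -86]]
st -0.06 165 25 [[-19, 52, 9, 4, -111, -87]]
 up [[-19, 46, 11, 4, -119, -86]]
st -0.06 186 15 [[-11, 54, -2, 17, -108, -80]]
 up [[-11, 47, -1, 18, -115, -78]]
st -0.06 186 25 [[-11, 49, -4, 16, -101, -79]]
 up [[-11, 42, -2, 17, -109, -77]]
st 0 165 15 [[-17, 61, 22, 3, -125, -88]]
 up [[-17, 56, 23, 3, -132, -87]]
st 0 165 25 [[-18, 56, 18, 3, -117, -88]]
 up [[-18, 51, 21, 3, -125, -87]]
st 0 186 15 [[-10, 58, 7, 17, -113, -79]]
 up [[-10, 51, 8, 18, -120, -77]]
st 0 186 25 [[-10, 53, 5, 15, -106, -79]]
 up [[-10, 47, 7, 16, -114, -76]]
st 0.06 165 15 [[-16, 66, 33, 1, -132, -89]]
 up [[-16, 60, 35, 2, -139, -89]]
st 0.06 165 25 [[-16, 61, 29, 1, -124, -89]]
 up [[-16, 55, 32, 1, -131, -89]]
st 0.06 186 15 [[-9, 62, 18, 16, -119, -78]]
 up [[-9, 56, 18, 18, -126, -75]]
st 0.06 186 25 [[-9, 57, 15, 15, -112, -78]]
 up [[-9, 51, 17, 16, -119, -76]]
Y [[32, 22, -32, 0, -36, 60]]
Y180 [[32, 22, -32, 0, -36, -120]]
B [[18, 25, -27, 0, -38, 65]]
B180 [[18, 25, -27, 0, -38, -115]]
W [[7, 23, -31, 0, -36, 75]]
W180 [[7, 23, -31, 0, -36, -105]]
knob [[51, 10, -13, 0, -67, 129]]
knob [[51, 10, -13, 0, -67, 39]]
```

Run:
```python
from h import *
W=capture("wrist")
for n,q,pin in(("y2",[(298,174),(359,174),(356,312),(291,311)],(328,190)),("blue",[(443,135),(501,142),(487,276),(419,267)],(473,152)),("white",[(568,184),(634,193),(630,334),(556,323)],(610,205))):
    X=[bp(W,p,.03)[:2] for p in q];print(n,np.mean(X,0),X,"pin",bp(W,pin,.041)[:2])
    v=X[0]-X[3]+X[1]-X[2];print(np.degrees(np.arctan2(v[1],v[0])))
plan((.525,.106,.12),Rt(3,0))
```

```text
y2 [0.5548 0.1087] [array([0.6178, 0.1389]), array([0.6207, 0.0812]), array([0.4917, 0.0787]), array([0.4892, 0.136 ])] pin [0.5994 0.1094]
1.1885754193612195
blue [ 0.5974 -0.0157] [array([0.6646, 0.0022]), array([ 0.66  , -0.0527]), array([ 0.5302, -0.0362]), array([0.5349, 0.024 ])] pin [ 0.6431 -0.0221]
-8.396420543397415
white [ 0.5538 -0.1339] [array([ 0.6207, -0.1129]), array([ 0.615 , -0.1722]), array([ 0.4869, -0.1563]), array([ 0.4925, -0.0943])] pin [ 0.5983 -0.1418]
-7.679658950253718
t 2.3 pos [0.4751 0.1044 0.2282] q [ 45.5 -15.  -58.2  40.3 -29.6  15.1] F [-1.  -0.7 -0.4] gap 0.0853
rows 4 rot each [-0.005, -0.129, 0.0]
slides [[-0.25, 0.08, 2.97], [0.14, 0.07, 2.98], [0.52, 0.05, 2.93], [0.89, 0.04, 2.84]]
```

Request:
servo_tool:
  slide:
    - [0.8,0,0.3]
    - [0.8,0,0.5]
    - [0.8,0,1.0]
    - [0.8,0,2]
    - [0.8,0,2.5]
    - [0.8,0,2.5]
  rot:
    - [0,-0.09,0]
    - [0,-0.09,0]
    - [0,-0.09,0]
    - [0,-0.09,0]
    - [0,-0.09,0]
    - [0,-0.07,0]
  jaw: [8.5,8.5,8.5,8,7.4,7.4]

```text
t: 2.9
eef_pos: [0.5259, 0.1108, 0.1519]
tool_rot: [[0.997, 0.074, -0.029], [0.075, -0.997, 0.012], [-0.028, -0.014, -0.999]]
force: [1.0, -0.3, 0.7]
finger_gap: 0.074
```

```bash
python3 -c "
from h import *
plan((.525,.108,.05),Rt(1.5,0))"
```

```text
t 2.9 pos [0.5259 0.1108 0.1519] q [ 31.7  12.4 -21.1  -1.8 -57.5  63.5] F [ 1.  -0.3  0.7] gap 0.074
rows 3 rot each [-0.005, 0.01, 0.016]
slides [[0.06, 0.14, 3.39], [0.03, 0.12, 3.39], [-0.0, 0.11, 3.4]]
```

Request:
servo_tool:
  slide:
    - [0,0.1,3.4]
    - [0,0.1,3.4]
    - [0,0.1,3.0]
    - [0,0,0]
  rot:
    - [-0.005,0.01,0.016]
    - [-0.005,0.01,0.016]
    - [-0.005,0.01,0.016]
    - [0,0,0]
  jaw: [7.4,7.4,7.4,7.4]

```text
t: 3.3
eef_pos: [0.5193, 0.1129, 0.0456]
tool_rot: [[0.999, 0.033, -0.016], [0.032, -0.999, -0.009], [-0.017, 0.009, -1.0]]
force: [-0.3, -0.4, 0.5]
finger_gap: 0.0742
```

```bash
python3 -c "
from h import *
plan((.525,.108,.006),Rt(1.5,0))
W=capture('wrist');cv2.imwrite('pics/w2.png',W['frame'])"
```

```text
t 3.3 pos [0.5193 0.1129 0.0456] q [ 33.4  19.1 -29.6  -0.1 -42.4  58.6] F [-0.3 -0.4  0.5] gap 0.0742
rows 1 rot each [0.009, 0.017, 0.006]
slides [[0.62, 0.48, 3.95]]
```

Request:
servo_tool:
  slide:
    - [0.5,0.3,1.5]
    - [0.1,0.1,1.8]
    - [0,0.1,0.5]
    - [0,0,0]
    - [0,0,0]
    - [0,0,0]
    - [0,0,0]
  rot:
    - [0.009,0.017,0.006]
    - [0,0,0]
    - [0,0,0]
    - [0,0,0]
    - [0,0,0]
    - [0,0,0]
    - [0,0,0]
  jaw: [7.4,7.4,7.4,7.4,5.4,5.4,5.4]
  squeeze: 30

```text
t: 4.05
eef_pos: [0.5301, 0.1153, 0.0197]
tool_rot: [[0.999, 0.039, 0.01], [0.039, -0.999, 0.006], [0.01, -0.005, -1.0]]
force: [1.0, 0.6, -3.0]
finger_gap: 0.0573
```

```bash
python3 -c "
from h import *
plan((.57,.20,.006),Rt(-50,0))
W=capture('wrist');cv2.imwrite('pics/w3.png',W['frame'])"
```

```text
t 4.05 pos [0.5301 0.1153 0.0197] q [ 33.   21.3 -30.9   0.1 -37.1  59.2] F [ 1.   0.6 -3. ] gap 0.0573
rows 8 rot each [-0.001, -0.001, 0.114]
slides [[0.54, -1.04, 0.18], [0.42, -1.09, 0.18], [0.29, -1.13, 0.18], [0.16, -1.16, 0.18], [0.03, -1.17, 0.18], [-0.11, -1.17, 0.18], [-0.24, -1.15, 0.17], [-0.37, -1.11, 0.17]]
```

Request:
servo_tool:
  slide:
    - [0,0,0]
    - [0,0,0]
    - [-0.3,0,1.0]
    - [0,0,0.5]
    - [0,0,0]
  rot:
    - [0,0,0]
    - [0,0,0]
    - [0,0,0.01]
    - [0,0,0]
    - [0,0,0]
  jaw: [7.4,7.4,7.4,7.4,7.4]

```text
t: 4.6
eef_pos: [0.5277, 0.1156, 0.0043]
tool_rot: [[1.0, 0.028, 0.012], [0.028, -1.0, 0.007], [0.012, -0.007, -1.0]]
force: [0.6, -0.0, 0.4]
finger_gap: 0.0739
```

```bash
python3 -c "
from h import *
plan((.526,.112,.005),Rt(1.5,0))"
```

```text
t 4.6 pos [0.5277 0.1156 0.0043] q [ 33.2  22.5 -32.    0.1 -34.7  58.4] F [ 0.6 -0.   0.4] gap 0.0739
rows 1 rot each [-0.007, -0.012, 0.002]
slides [[-0.18, 0.36, -0.08]]
```

Request:
servo_tool:
  slide:
    - [0,0.2,-0.1]
    - [0,0,0]
    - [0,0,0]
    - [0,0,0]
  rot:
    - [0,-0.012,0]
    - [0,0,0]
    - [0,0,0]
    - [0,0,0]
  jaw: [7,5.4,5.4,5.4]

```text
t: 5.0
eef_pos: [0.5276, 0.1135, 0.005]
tool_rot: [[1.0, 0.029, -0.002], [0.029, -1.0, 0.006], [-0.002, -0.006, -1.0]]
force: [-0.2, 0.7, -1.1]
finger_gap: 0.0572
```

Run:
```python
from h import *
plan((.57,.20,.0045),Rt(-50,0))
W=capture('wrist');cv2.imwrite('pics/w4.png',W['frame'])
```

```text
t 5.0 pos [0.5276 0.1135 0.005 ] q [ 32.7  22.8 -31.   -0.6 -36.1  59.5] F [-0.2  0.7 -1.1] gap 0.0572
rows 7 rot each [-0.001, 0.001, 0.129]
slides [[0.64, -1.22, 0.01], [0.48, -1.29, 0.01], [0.31, -1.34, 0.01], [0.13, -1.37, 0.01], [-0.04, -1.38, 0.01], [-0.22, -1.36, 0.01], [-0.39, -1.32, 0.01]]
```

Request:
servo_tool:
  slide:
    - [0.7,-1.3,0]
    - [0.6,-1.4,0]
    - [0.4,-1.4,0]
    - [0.2,-1.5,0]
    - [0,-1.5,0]
    - [-0.2,-1.5,0]
    - [-0.4,-1.4,0]
    - [0,0,0]
  rot:
    - [0,0,0.13]
    - [0,0,0.13]
    - [0,0,0.13]
    - [0,0,0.13]
    - [0,0,0.13]
    - [0,0,0.13]
    - [0,0,0.13]
    - [0,0,0]
  jaw: [5.4,5.4,5.4,5.4,5.4,5.4,5.4,5.4]

```text
t: 5.85
eef_pos: [0.5767, 0.2045, 0.0053]
tool_rot: [[0.606, -0.795, -0.007], [-0.795, -0.607, 0.002], [-0.006, 0.004, -1.0]]
force: [0.3, 0.6, -0.3]
finger_gap: 0.0572
```

Run:
```python
from h import *
plan((.575,.21,.005),Rt(-135,0))
```

```text
t 5.85 pos [0.5767 0.2045 0.0053] q [ 37.6  27.9 -21.3  -0.5 -41.1   0.2] F [ 0.3  0.6 -0.3] gap 0.0572
rows 12 rot each [0.001, 0.0, 0.12]
slides [[-0.05, -0.02, 0.0], [-0.05, -0.01, 0.0], [-0.05, -0.01, 0.0], [-0.05, 0.0, 0.0], [-0.05, 0.01, 0.0], [-0.05, 0.01, 0.0], [-0.04, 0.02, 0.0], [-0.04, 0.02, 0.0], [-0.04, 0.03, 0.0], [-0.04, 0.03, 0.0], [-0.03, 0.04, 0.0], [-0.03, 0.04, 0.0]]
```

Request:
servo_tool:
  slide:
    - [0,0,0]
    - [0,0,0]
    - [0,0,0]
    - [0,0,0]
    - [0,0,0]
    - [0,0,0]
    - [0,0,0]
    - [0,0,0]
    - [0,0,0]
    - [0,0,0]
    - [0,0,0]
    - [0,0,0]
  rot:
    - [0,0,0.13]
    - [0,0,0.13]
    - [0,0,0.13]
    - [0,0,0.13]
    - [0,0,0.13]
    - [0,0,0.13]
    - [0,0,0.13]
    - [0,0,0.13]
    - [0,0,0.13]
    - [0,0,0.13]
    - [0,0,0.13]
    - [0,0,0.13]
  jaw: [5.4,5.4,5.4,5.4,5.4,5.4,5.4,5.4,5.4,5.4,5.4,5.4]

```text
t: 7.05
eef_pos: [0.5766, 0.2, 0.0053]
tool_rot: [[-0.793, -0.61, -0.001], [-0.61, 0.793, 0.006], [-0.003, 0.005, -1.0]]
force: [0.4, -1.4, -0.8]
finger_gap: 0.0573
```

Run:
```python
from h import *
plan((.575,.22,.005),Rt(165,0))
```

```text
t 7.05 pos [0.5766 0.2    0.0053] q [ 37.3  27.6 -21.8  -0.5 -40.4 -89.3] F [ 0.4 -1.4 -0.8] gap 0.0573
rows 8 rot each [0.001, 0.0, 0.115]
slides [[-0.14, 0.21, 0.01], [-0.11, 0.22, 0.01], [-0.08, 0.24, 0.0], [-0.06, 0.24, 0.0], [-0.03, 0.25, 0.0], [-0.0, 0.25, 0.0], [0.03, 0.25, 0.0], [0.06, 0.24, 0.0]]
```

Request:
servo_tool:
  slide:
    - [-0.1,0.2,0]
    - [-0.1,0.2,0]
    - [-0.1,0.2,0]
    - [0,0.2,0]
    - [0,0.2,0]
    - [0,0.2,0]
    - [0,0.2,0]
    - [0,0,0]
  rot:
    - [0,0,0.12]
    - [0,0,0.12]
    - [0,0,0.12]
    - [0,0,0.12]
    - [0,0,0.12]
    - [0,0,0.12]
    - [0,0,0.12]
    - [0,0,0.06]
  jaw: [5.4,5.4,5.4,5.4,5.4,5.4,5.4,5.4]

```text
t: 7.85
eef_pos: [0.5737, 0.2094, 0.0053]
tool_rot: [[-0.969, 0.248, 0.0], [0.248, 0.969, 0.006], [0.001, 0.005, -1.0]]
force: [1.2, 0.2, -0.6]
finger_gap: 0.0573
```

Run:
```python
from h import *
s=sense();print(s["eef_pos"],s["tool_rot"],s["force"],s["joint_pos"])
for n in("wrist","scene","side"):
    c=capture(n);cv2.imwrite(f"pics/{n}5.png",c["frame"])
    if n=="scene":crop(c["frame"],"sc5",380,160,150,120,5)
    if n=="side":crop(c["frame"],"sd5",240,140,150,120,5)
```

```text
[0.5737 0.2094 0.0053] [[-0.9688  0.2477  0.0001]
 [ 0.2477  0.9688  0.0056]
 [ 0.0012  0.0054 -1.    ]] [ 1.1949  0.1879 -0.5923] [  38.1988   27.6119  -21.8758   -0.3795  -40.3097 -142.2504]
```

Run:
```python
from h import *
S=capture("scene");D=capture("side");W=capture("wrist");s=sense()
fs=lambda p:(p[0]/2.95+225-.33,p[1]/2.95+165-.33)
print("tip S",bp(S,fs((544,190)),.047),"D",bp(D,(294.0,219.7),.047), bp(D,(210+254/3-.3,150+209/3-.3),.047))
print("knob S",bp(S,fs((567,42)),.238),"D",bp(D,(210+242/3-.3,150+41/3-.3),.238),bp(D,(240+252/5-.4,140+122/5-.4),.238))
pin=bp(W,(321,147),.041);print("pin",pin,"tool",s["tool_rot"].T@(pin-s["eef_pos"]))
print("side pin",bp(D,(240+316/5-.4,140+467/5-.4),.041))
l=json=None
import json
L=[json.loads(x) for x in open("log.jsonl")];print(len(L))
```

```text
tip S [0.4826 0.2941 0.047 ] D [0.4849 0.2906 0.047 ] [0.4861 0.2923 0.047 ]
knob S [0.4868 0.2903 0.238 ] D [0.4871 0.2858 0.238 ] [0.486 0.282 0.238]
pin [0.507  0.2271 0.041 ] tool [ 0.0689  0.0012 -0.0356]
side pin [0.5091 0.2258 0.041 ]
12
```

Request:
servo_tool:
  slide:
    - [0,0,0]
    - [0,0,0]
    - [0,0,-0.3]
  rot:
    - [0,0,0]
    - [0,0,0]
    - [0,0,0]
  jaw: [7.4,7.4,7.4]

```text
t: 8.45
eef_pos: [0.5732, 0.2089, 0.008]
tool_rot: [[-0.97, 0.242, -0.001], [0.242, 0.97, 0.005], [0.002, 0.004, -1.0]]
force: [0.0, -0.1, 0.2]
finger_gap: 0.074
```

Run:
```python
from h import *
R=Rt(165.7,18);f=np.array([-.9688,.2477,0])
tcp=np.array([.508,.2265,0])-.082*f;tcp[2]=.024;tcp+=.019*R[:,2];print(tcp)
plan(tcp,R)
```

```text
[0.5818 0.2076 0.0059]
t 8.45 pos [0.5732 0.2089 0.008 ] q [  38.2   27.4  -21.8   -0.4  -40.7 -141.9] F [ 0.  -0.1  0.2] gap 0.074
rows 3 rot each [0.001, 0.104, 0.002]
slides [[-0.29, 0.03, 0.07], [-0.29, 0.03, 0.04], [-0.3, 0.03, 0.01]]
```

Request:
servo_tool:
  slide:
    - [-0.3,0,0]
    - [-0.3,0,0]
    - [-0.3,0,0]
    - [0,0,0.1]
    - [0,0,0]
  rot:
    - [0,0.1,0]
    - [0,0.1,0]
    - [0,0.1,0]
    - [0,0.02,0]
    - [0,0,0]
  jaw: [7.4,7.4,7.4,7.4,7.4]

```text
t: 8.95
eef_pos: [0.5796, 0.2075, 0.0073]
tool_rot: [[-0.918, 0.236, -0.318], [0.221, 0.972, 0.084], [0.329, 0.007, -0.944]]
force: [0.5, 0.5, -0.3]
finger_gap: 0.074
```

Run:
```python
from h import *
R=Rt(165.7,18);f=np.array([-.9688,.2477,0])
tcp=np.array([.508,.2265,0])-.082*f;tcp[2]=.024;tcp+=.019*R[:,2]
plan(tcp,R)
W=capture('wrist');cv2.imwrite('pics/w6.png',W['frame'])
```

```text
t 8.95 pos [0.5796 0.2075 0.0073] q [  29.1   36.6   -1.2  -14.4  -66.9 -125.3] F [ 0.5  0.5 -0.3] gap 0.074
rows 1 rot each [0.003, -0.021, 0.013]
slides [[-0.24, 0.06, 0.06]]
```

Request:
servo_tool:
  slide:
    - [-0.3,0,0.1]
    - [0,0,0]
    - [0,0,0]
    - [0,0,0]
    - [0,0,0]
  rot:
    - [0,0,0.01]
    - [0,0,0]
    - [0,0,0]
    - [0,0,0]
    - [0,0,0]
  jaw: [7,5.4,5.4,5.4,5.4]

```text
t: 9.5
eef_pos: [0.5794, 0.208, 0.0063]
tool_rot: [[-0.918, 0.242, -0.315], [0.228, 0.97, 0.081], [0.325, 0.003, -0.946]]
force: [0.1, -0.8, -1.8]
finger_gap: 0.0575
```

Run:
```python
from h import *
s=log();print(s["eef_pos"],s["force"],s["tool_rot"])
W=capture('wrist');cv2.imwrite('pics/w7.png',W['frame']);crop(W["frame"],"w7c",200,0,260,200,3)
```

```text
[0.5794 0.208  0.0063] [ 0.1482 -0.8414 -1.7604] [[-0.9177  0.2422 -0.3148]
 [ 0.2282  0.9702  0.0813]
 [ 0.3252  0.0028 -0.9457]]
```

```bash
cat >> h.py <<'E'
PUNCH=np.array([.4855,.2915])
def topunch(uv,dxy=(0,0),zc=0,n=None):
    W=capture("wrist");s=sense();pin=bp(W,uv,.041);d=np.r_[PUNCH+dxy-pin[:2],0]
    print("pin",pin,"d",d); plan(s["eef_pos"]+d+[0,0,zc],s["tool_rot"],n)
E
python3 - <<'E'
from h import *
topunch((322.4,92.1),(.005,-.018),n=6)
E
```

```text
pin [0.5056 0.2281 0.041 ] d [-0.0151  0.0454  0.    ]
t 9.6 pos [0.5796 0.2079 0.0063] q [  29.3   36.6   -1.4  -14.2  -66.6 -125.9] F [-0.5 -0.1 -2.6] gap 0.0574
rows 6 rot each [0.0, 0.0, 0.0]
slides [[0.4, 0.67, 0.14], [0.4, 0.67, 0.14], [0.4, 0.67, 0.14], [0.4, 0.67, 0.14], [0.4, 0.67, 0.14], [0.4, 0.67, 0.14]]
```

Request:
servo_tool:
  slide:
    - [0.4,0.7,0.12]
    - [0.4,0.7,0.12]
    - [0.4,0.7,0.12]
    - [0.4,0.7,0.12]
    - [0.4,0.7,0.12]
    - [0.4,0.7,0.14]
    - [0,0,0]
  rot:
    - [0,0,0]
    - [0,0,0]
    - [0,0,0]
    - [0,0,0]
    - [0,0,0]
    - [0,0,0]
    - [0,0,0]
  jaw: [5.4,5.4,5.4,5.4,5.4,5.4,5.4]

```text
t: 10.3
eef_pos: [0.5636, 0.2599, 0.007]
tool_rot: [[-0.918, 0.242, -0.315], [0.228, 0.97, 0.081], [0.326, 0.003, -0.945]]
force: [-0.0, -0.0, -1.4]
finger_gap: 0.0576
```

Run:
```python
from h import *
s=log();print(s["eef_pos"],s["force"],s["tool_rot"])
W=capture('wrist');cv2.imwrite('pics/w8.png',W['frame']);crop(W["frame"],"w8c",200,0,260,200,3)
D=capture('side');crop(D["frame"],"sd8",250,150,100,80,8);S=capture("scene");crop(S["frame"],"sc8",370,170,100,80,8)
```

```text
[0.5636 0.2599 0.007 ] [-0.0218 -0.008  -1.4259] [[-0.9177  0.2418 -0.3153]
 [ 0.2277  0.9703  0.0813]
 [ 0.3256  0.0029 -0.9455]]
```

Run:
```python
from h import *
W=capture("wrist");s=sense()
tip=bp(W,(200+474/3,170/3),.047);pin=bp(W,(322.6,92.3),.041);print("tip",tip,"pin",pin)
d=np.r_[tip[:2]-pin[:2],-.001];print(d)
plan(s["eef_pos"]+d,s["tool_rot"],3)
```

```text
tip [0.4844 0.2911 0.047 ] pin [0.49   0.2788 0.041 ]
[-0.0056  0.0123 -0.001 ]
t 10.5 pos [0.564  0.2583 0.0069] q [  33.4   36.5   -1.   -15.3  -66.3 -129.6] F [-0.1 -0.1 -1.6] gap 0.0575
rows 3 rot each [0.0, 0.0, 0.0]
slides [[0.25, 0.35, 0.12], [0.25, 0.35, 0.12], [0.25, 0.35, 0.12]]
```

Request:
servo_tool:
  slide:
    - [0.25,0.35,0.1]
    - [0.25,0.35,0.1]
    - [0.2,0.3,0.1]
    - [0,0,0]
    - [0,0,0]
  rot:
    - [0,0,0]
    - [0,0,0]
    - [0,0,0]
    - [0,0,0]
    - [0,0,0]
  jaw: [5.4,5.4,5.4,5.4,5.4]

```text
t: 11.0
eef_pos: [0.559, 0.2698, 0.0063]
tool_rot: [[-0.917, 0.244, -0.315], [0.23, 0.97, 0.082], [0.326, 0.002, -0.945]]
force: [-0.6, 1.1, -2.3]
finger_gap: 0.0575
```

Run:
```python
from h import *
s=log();print(s["t"],s["eef_pos"],s["force"])
W=capture('wrist');crop(W["frame"],"w9c",250,20,150,120,5)
D=capture('side');crop(D["frame"],"sd9",250,170,100,80,8);print(sense()["eef_pos"])
```

```text
11.0 [0.559  0.2698 0.0063] [-0.5745  1.0886 -2.3016]
[0.559  0.2698 0.0063]
```

```bash
cat >> h.py <<'E'
def align(tp,pp,n=2,dz=-.0005):
    W=capture("wrist");s=sense()
    tip=bp(W,tp,.047);pin=bp(W,pp,.041);d=np.r_[tip[:2]-pin[:2],dz];print("tip",tip,"pin",pin,"d mm",d*1000)
    plan(s["eef_pos"]+d,s["tool_rot"],n)
E
python3 -c "
from h import *
align((250+398/5,20+291/5),(250+365/5,20+364/5))"
```

```text
tip [0.4841 0.2925 0.047 ] pin [0.4856 0.2902 0.041 ] d mm [-1.4811  2.3285 -0.5   ]
t 11.15 pos [0.559  0.2697 0.0063] q [  34.4   36.5   -1.1  -15.6  -66.  -130.5] F [ 0.6 -0.1 -2.8] gap 0.0574
rows 2 rot each [0.0, 0.0, 0.0]
slides [[0.09, 0.09, 0.06], [0.09, 0.09, 0.06]]
```

Request:
servo_tool:
  slide:
    - [0.1,0.1,0.03]
    - [0.1,0.1,0.03]
    - [0,0,0]
    - [0,0,0]
  rot:
    - [0,0,0]
    - [0,0,0]
    - [0,0,0]
    - [0,0,0]
  jaw: [5.4,5.4,5.4,5.4]

```text
t: 11.55
eef_pos: [0.5575, 0.2721, 0.0064]
tool_rot: [[-0.917, 0.245, -0.315], [0.231, 0.97, 0.082], [0.326, 0.002, -0.945]]
force: [0.2, -0.4, -2.3]
finger_gap: 0.0576
```

Run:
```python
from h import *
W=capture('wrist');crop(W["frame"],"w10c",250,20,150,120,5)
D=capture('side');crop(D["frame"],"sd10",250,170,100,80,8);print(sense()["eef_pos"])
```

```text
[0.5575 0.2721 0.0064]
```

```bash
python3 -c "
from h import *
align((250+364/5,20+325/5),(250+365/5,20+364/5))
D=capture('side');print(proj(D,(.4842,.2923,.047)),(250+359/8,170+397/8))
print(proj(D,(.4846,.2925,.041)),(250+359/8,170+418/8))"
```

```text
tip [0.484  0.2925 0.047 ] pin [0.484  0.2926 0.041 ] d mm [ 0.0085 -0.1368 -0.5   ]
t 11.7 pos [0.5575 0.2721 0.0064] q [  34.6   36.4   -1.2  -15.7  -65.9 -130.7] F [-0.3  0.4 -2. ] gap 0.0574
rows 2 rot each [0.0, 0.0, 0.0]
slides [[-0.01, -0.01, 0.02], [-0.01, -0.01, 0.02]]
[293.753  219.3991] (294.875, 219.625)
[294.0118 221.0035] (294.875, 222.25)
```

Request:
servo_tool:
  slide:
    - [0,0,0]
    - [0,0,0]
    - [0,0,-2]
    - [0,0,-4]
    - [0,0,-4.5]
    - [0,0,-4.5]
    - [0,0,-4.5]
    - [0,0,-4.5]
    - [0,0,-4.5]
  rot:
    - [0,0,0]
    - [0,0,0]
    - [0,0,0]
    - [0,0,0]
    - [0,0,0]
    - [0,0,0]
    - [0,-0.05,0]
    - [0,-0.1,0]
    - [0,-0.1,0]
  jaw: [7.4,7.4,7.4,7.4,7.4,5,2,0,0]

```text
t: 12.65
eef_pos: [0.6411, 0.2476, 0.2798]
tool_rot: [[-0.965, 0.249, -0.087], [0.249, 0.968, 0.013], [0.087, -0.009, -0.996]]
force: [0.9, 0.7, 0.4]
finger_gap: 0.0158
```

Run:
```python
from h import *
plan((.486,.291,.275),Rt(170,0))
c=capture("scene");crop(c["frame"],"sc11",370,160,120,100,6)
c=capture("wrist");cv2.imwrite("pics/w11.png",c["frame"])
```

```text
t 12.65 pos [0.6411 0.2476 0.2798] q [  35.3   23.2   12.2   -3.5  -82.6 -139.2] F [0.9 0.7 0.4] gap 0.0158
rows 4 rot each [-0.001, -0.022, -0.019]
slides [[4.0, 0.09, 0.47], [4.01, 0.16, 0.38], [4.01, 0.24, 0.3], [4.01, 0.32, 0.21]]
```

Request:
servo_tool:
  slide:
    - [4,0.1,0]
    - [4,0.2,0]
    - [4,0.3,0.2]
    - [4,0.3,0.4]
    - [0,0,0]
    - [0,0,0]
  rot:
    - [0,-0.02,-0.02]
    - [0,-0.02,-0.02]
    - [0,-0.02,-0.02]
    - [0,-0.02,-0.02]
    - [0,0,0]
    - [0,0,0]
  jaw: [0,0,0,0,0,0]

```text
t: 13.35
eef_pos: [0.4817, 0.2935, 0.29]
tool_rot: [[-0.986, 0.164, 0.006], [0.164, 0.986, 0.005], [-0.005, 0.006, -1.0]]
force: [0.7, 0.5, 0.0]
finger_gap: 0.0
```

Run:
```python
from h import *
plan((.486,.291,.236),Rt(170,0))
```

```text
t 13.35 pos [0.4817 0.2935 0.29  ] q [  51.3    7.9   -8.6    0.1  -73.  -150.8] F [0.7 0.5 0. ] gap 0.0
rows 2 rot each [0.003, 0.003, 0.005]
slides [[-0.22, -0.1, 2.7], [-0.23, -0.09, 2.7]]
```

Request:
servo_tool:
  slide:
    - [-0.2,-0.1,2.2]
    - [-0.2,-0.1,2.2]
    - [0,0,0.6]
    - [0,0,0.4]
    - [0,0,0.4]
    - [0,0,0.4]
    - [0,0,0]
  rot:
    - [0,0,0]
    - [0,0,0]
    - [0,0,0]
    - [0,0,0]
    - [0,0,0]
    - [0,0,0]
    - [0,0,0]
  jaw: [0,0,0,0,0,0,0]

```text
t: 14.05
eef_pos: [0.4893, 0.2915, 0.2299]
tool_rot: [[-0.986, 0.167, 0.009], [0.167, 0.986, 0.008], [-0.007, 0.01, -1.0]]
force: [-1.4, -0.2, 3.0]
finger_gap: -0.0
```

Request:
servo_tool:
  slide:
    - [-0.1,0,0.3]
    - [0,0,0.3]
    - [0,0,0.2]
  rot:
    - [0,0,0]
    - [0,0,0]
    - [0,0,0]
  jaw: [0,0,0]

```text
t: 14.35
eef_pos: [0.4906, 0.2917, 0.2245]
tool_rot: [[-0.986, 0.167, 0.01], [0.167, 0.986, 0.01], [-0.008, 0.011, -1.0]]
force: [-4.5, -1.1, 7.8]
finger_gap: -0.0002
```

Request:
servo_tool:
  slide:
    - [0.2,0,0.2]
    - [0,0,0.2]
    - [0,0,0]
  rot:
    - [0,0,0]
    - [0,0,0]
    - [0,0,0]
  jaw: [0,0,0]

```text
t: 14.65
eef_pos: [0.4906, 0.292, 0.2247]
tool_rot: [[-0.986, 0.165, 0.016], [0.166, 0.986, 0.011], [-0.014, 0.014, -1.0]]
force: [-3.4, -0.1, 2.3]
finger_gap: -0.0
```

Run:
```python
from h import *
s=sense();print(s["eef_pos"],s["force"])
c=capture("scene");crop(c["frame"],"sc12",370,160,120,100,6)
c=capture("side");crop(c["frame"],"sd12",240,150,120,100,6)
```

```text
[0.4906 0.292  0.2247] [-3.3524 -0.1377  2.3382]
```

Request:
servo_tool:
  slide:
    - [0.3,0,0.4]
    - [0.2,0,0.4]
  rot:
    - [0,0,0]
    - [0,0,0]
  jaw: [0,0]

```text
t: 14.95
eef_pos: [0.4908, 0.2922, 0.2233]
tool_rot: [[-0.986, 0.163, 0.027], [0.164, 0.986, 0.011], [-0.025, 0.016, -1.0]]
force: [-9.1, -7.5, 30.6]
finger_gap: -0.0002
```

Request:
servo_tool:
  slide:
    - [0,0,-1]
    - [0,0,-2.5]
    - [0,0,-3]
    - [-4,0,-0.5]
    - [-4,-0.3,0]
    - [-4,-0.3,0]
    - [-4,-0.3,0]
    - [-3,0,0]
  rot:
    - [0,0.01,0]
    - [0,0.01,0]
    - [0,0,0]
    - [0,0,0.02]
    - [0,0.04,0.02]
    - [0,0.08,0.02]
    - [0,0.08,0.02]
    - [0,0.08,0]
  jaw: [0,0,0,0,3,7.4,7.4,7.4]

```text
t: 15.75
eef_pos: [0.6781, 0.248, 0.2908]
tool_rot: [[-0.938, 0.233, -0.257], [0.218, 0.972, 0.085], [0.27, 0.024, -0.963]]
force: [-0.2, 1.0, 0.5]
finger_gap: 0.0581
```

Run:
```python
from h import *
R=Rt(165.7,18)
plan(np.array([.5575,.2721,.0065])-.12*R[:,2],R)
c=capture("wrist");cv2.imwrite("pics/w13.png",c["frame"]);c=capture("scene");crop(c["frame"],"sc13",370,190,100,80,8)
```

```text
t 15.75 pos [0.6781 0.248  0.2908] q [  29.1   32.1   29.7  -11.6  -98.2 -133. ] F [-0.2  1.   0.5] gap 0.0581
rows 5 rot each [0.004, 0.008, 0.004]
slides [[0.74, -0.19, 3.74], [0.7, -0.17, 3.74], [0.67, -0.16, 3.75], [0.64, -0.15, 3.76], [0.61, -0.14, 3.76]]
```

Request:
servo_tool:
  slide:
    - [0.7,-0.2,3.8]
    - [0.7,-0.2,3.8]
    - [0.7,-0.2,3.8]
    - [0.6,-0.1,3.8]
    - [0.6,-0.1,3.8]
    - [0,0,0]
  rot:
    - [0,0.01,0]
    - [0,0.01,0]
    - [0,0.01,0]
    - [0,0.01,0]
    - [0,0.01,0]
    - [0,0,0]
  jaw: [7.4,7.4,7.4,7.4,7.4,7.4]

```text
t: 16.45
eef_pos: [0.5935, 0.2598, 0.0934]
tool_rot: [[-0.916, 0.245, -0.318], [0.228, 0.969, 0.09], [0.33, 0.01, -0.944]]
force: [-0.0, -0.8, -0.4]
finger_gap: 0.074
```

Run:
```python
from h import *
R=Rt(165.7,18)
plan(np.array([.5575,.2721,.0065])-.0*R[:,2],R,4)
c=capture("wrist");cv2.imwrite("pics/w14.png",c["frame"])
```

```text
t 16.45 pos [0.5935 0.2598 0.0934] q [  32.    33.6    6.5  -14.6  -76.6 -131. ] F [-0.  -0.8 -0.4] gap 0.074
rows 4 rot each [0.002, -0.006, 0.001]
slides [[0.18, 0.06, 2.37], [0.19, 0.06, 2.36], [0.2, 0.07, 2.36], [0.22, 0.07, 2.36]]
```

Request:
servo_tool:
  slide:
    - [0.2,0.1,2.6]
    - [0.2,0.1,2.5]
    - [0.2,0.1,2.3]
    - [0.2,0,1.8]
    - [0,0,0]
    - [0,0,0]
  rot:
    - [0,-0.01,0]
    - [0,-0.01,0]
    - [0,0,0]
    - [0,0,0]
    - [0,0,0]
    - [0,0,0]
  jaw: [7.4,7.4,7.4,7.4,7.4,7.4]

```text
t: 17.1
eef_pos: [0.5738, 0.2762, 0.0199]
tool_rot: [[-0.931, 0.242, -0.274], [0.226, 0.97, 0.091], [0.288, 0.023, -0.957]]
force: [-0.4, -1.3, 0.9]
finger_gap: 0.0738
```

Run:
```python
from h import *
R=Rt(165.7,18)
plan(np.array([.5575,.2721,.0065])-.0*R[:,2],R,1)
c=capture("wrist");cv2.imwrite("pics/w15.png",c["frame"])
```

```text
t 17.1 pos [0.5738 0.2762 0.0199] q [  34.7   35.3   -0.8  -14.8  -64.9 -131. ] F [-0.4 -1.3  0.9] gap 0.0738
rows 1 rot each [0.02, 0.022, 0.011]
slides [[1.04, -0.82, 1.69]]
```

Request:
servo_tool:
  slide:
    - [0.3,-0.7,0]
    - [0.4,-0.1,0.8]
    - [0.3,0,0.8]
    - [0,0,0]
  rot:
    - [0.02,0.02,0.01]
    - [0,0,0]
    - [0,0,0]
    - [0,0,0]
  jaw: [7.4,7.4,7.4,7.4]

```text
t: 17.55
eef_pos: [0.5615, 0.2731, 0.0113]
tool_rot: [[-0.925, 0.247, -0.289], [0.234, 0.969, 0.081], [0.3, 0.007, -0.954]]
force: [0.2, 0.3, 0.1]
finger_gap: 0.074
```

Run:
```python
from h import *
R=Rt(165.7,18)
plan(np.array([.5575,.2721,.0065])-.0*R[:,2],R,1)
c=capture("wrist");cv2.imwrite("pics/w16.png",c["frame"])
```

```text
t 17.55 pos [0.5615 0.2731 0.0113] q [  35.    35.5   -1.9  -14.9  -64.6 -131.4] F [0.2 0.3 0.1] gap 0.074
rows 1 rot each [0.007, 0.009, 0.002]
slides [[0.2, -0.2, 0.57]]
```

Request:
servo_tool:
  slide:
    - [0.2,-0.2,0.4]
    - [0,0,0.2]
    - [0,0,0]
    - [0,0,0]
    - [0,0,0]
    - [0,0,0]
  rot:
    - [0,0,0]
    - [0,0,0]
    - [0,0,0]
    - [0,0,0]
    - [0,0,0]
    - [0,0,0]
  jaw: [7.4,7.4,5.4,5.4,5.4,5.4]
  squeeze: 60

```text
t: 18.2
eef_pos: [0.5583, 0.2724, 0.0071]
tool_rot: [[-0.926, 0.246, -0.287], [0.232, 0.969, 0.081], [0.298, 0.008, -0.954]]
force: [0.4, 0.0, 1.4]
finger_gap: 0.0565
```

Run:
```python
from h import *
s=log();print(s["eef_pos"],s["force"],s["finger_gap"],s["tool_rot"])
c=capture("wrist");crop(c["frame"],"w17",240,20,160,120,5)
```

```text
[0.5583 0.2724 0.0071] [0.4095 0.0104 1.4463] 0.056464839080394395 [[-0.9257  0.2461 -0.2871]
 [ 0.2324  0.9692  0.0812]
 [ 0.2983  0.0085 -0.9544]]
```

```bash
cat >> kin.py <<'E'
def path(wps,q0,steps=8):
    """wps list of (gp, az, tilt) ; gp grasp point; prints continuous IK"""
    import h
    q=np.array(q0);prev=None;worst=180
    for (g,az,ti) in wps:
        g=np.array(g,float)
        if prev is None: prev=(g,az,ti);continue
        for k in range(1,steps+1):
            a=k/steps;gg=prev[0]*(1-a)+g*a;R=h.Rt(prev[1]*(1-a)+az*a,prev[2]*(1-a)+ti*a);p=gg+.019*R[:,2]
            def f(q):
                x,T=FK(q);return np.r_[(x-p)*5,(T-R).ravel()]
            s=least_squares(f,q,x_scale=30)
            m=min((s.x-LO).min(),(HI-s.x).min())
            if np.abs(s.fun).max()>1e-3: print("  FAIL at",gg,a);return q
            if np.abs(s.x-q).max()>40: print("  jump",gg,a,s.x-q)
            q=s.x;worst=min(worst,m)
        print((g,az,ti),q.round(0),"margin so far",round(worst,1));prev=(g,az,ti)
    return q
E
python3 - <<'E'
from kin import *; import h
s=h.sense();R=s["tool_rot"];g=s["eef_pos"]-.019*R[:,2];print(g)
for azh in (140,165):
  a=np.radians(azh);p1=np.array([.463,-.362,.107])+.06*np.array([np.cos(a),np.sin(a),0])
  path([(g,166,17),((.606,.208,.026),166,17),((.62,.19,.2),166,0),((.58,0,.22),240,0),((.5,-.2,.23),180+azh,0),(p1+[0,0,.12],180+azh,-72.5),(p1,180+azh,-72.5),(p1-.1*np.array([np.cos(a),np.sin(a),-.3]),180+azh,-72.5)],s["joint_pos"])
E
```

```text
[0.5637 0.2708 0.0252]
(array([0.606, 0.208, 0.026]), 166, 17) [  29.   37.   -0.  -13.  -66. -127.] margin so far 42.5
(array([0.62, 0.19, 0.2 ]), 166, 0) [  34.   20.   -7.   -0.  -63. -138.] margin so far 35.4
(array([0.58, 0.  , 0.22]), 240, 0) [ 19.  13. -14.   0. -63. -49.] margin so far 35.4
(array([ 0.5 , -0.2 ,  0.23]), 320, 0) [ -1.   9. -18.  -0. -63.  51.] margin so far 35.4
(array([ 0.417 , -0.3234,  0.227 ]), 320, -72.5) [ -27.   49.   23.  -18. -134.   73.] margin so far 35.4
(array([ 0.417 , -0.3234,  0.107 ]), 320, -72.5) [ -26.   57.   20.  -16. -125.   77.] margin so far 35.4
(array([ 0.4936, -0.3877,  0.137 ]), 320, -72.5) [ -28.   63.   42.  -18. -139.   73.] margin so far 29.7
(array([0.606, 0.208, 0.026]), 166, 17) [  29.   37.   -0.  -13.  -66. -127.] margin so far 42.5
(array([0.62, 0.19, 0.2 ]), 166, 0) [  34.   20.   -7.   -0.  -63. -138.] margin so far 35.4
(array([0.58, 0.  , 0.22]), 240, 0) [ 19.  13. -14.   0. -63. -49.] margin so far 35.4
(array([ 0.5 , -0.2 ,  0.23]), 345, 0) [ -1.   9. -18.  -0. -63.  76.] margin so far 35.4
(array([ 0.405 , -0.3465,  0.227 ]), 345, -72.5) [ -18.   48.   12.    3. -126.   93.] margin so far 35.4
(array([ 0.405 , -0.3465,  0.107 ]), 345, -72.5) [ -18.   56.   10.    3. -117.   92.] margin so far 35.4
(array([ 0.5016, -0.3724,  0.137 ]), 345, -72.5) [ -17.   62.   30.    3. -130.   93.] margin so far 35.4
```

```bash
cat >> h.py <<'E'
def pg(g,az,ti,n=None,**k):
    R=Rt(az,ti);plan(np.array(g,float)+.019*R[:,2],R,n,**k)
E
python3 -c "
from h import *
pg((.606,.208,.027),166,17.3,4)"
```

```text
t 18.25 pos [0.5583 0.2724 0.0071] q [  35.2   35.5   -2.6  -15.   -63.8 -131.3] F [-0.6  0.3 -0.2] gap 0.0567
rows 4 rot each [0.002, -0.0, -0.0]
slides [[-1.33, -1.27, -0.47], [-1.33, -1.27, -0.47], [-1.33, -1.27, -0.47], [-1.33, -1.27, -0.46]]
```

Request:
servo_tool:
  slide:
    - [-1.0,-1.0,-0.35]
    - [-1.4,-1.3,-0.47]
    - [-1.4,-1.3,-0.47]
    - [-1.3,-1.3,-0.45]
    - [0,0,0]
  rot:
    - [0,0,0]
    - [0,0,0]
    - [0,0,0]
    - [0,0,0]
    - [0,0,0]
  jaw: [5.4,5.4,5.4,5.4,5.4]

```text
t: 18.75
eef_pos: [0.6018, 0.2056, 0.007]
tool_rot: [[-0.925, 0.246, -0.288], [0.233, 0.969, 0.081], [0.299, 0.007, -0.954]]
force: [1.0, -0.4, 0.4]
finger_gap: 0.0568
```

```bash
python3 -c "
from h import *
pg((.61,.19,.2),166,0)
c=capture('scene');cv2.imwrite('pics/s18.png',c['frame'])"
```

```text
t 18.75 pos [0.6018 0.2056 0.007 ] q [  28.7   37.2   -0.   -13.2  -66.  -126.1] F [ 1.  -0.4  0.4] gap 0.0568
rows 4 rot each [0.002, -0.076, -0.001]
slides [[1.02, -0.29, -4.24], [0.7, -0.3, -4.3], [0.37, -0.31, -4.34], [0.04, -0.32, -4.36]]
```

Request:
servo_tool:
  slide:
    - [0.5,-0.3,-2]
    - [1,-0.3,-4]
    - [0.9,-0.3,-4.3]
    - [0.6,-0.3,-4.3]
    - [0.3,-0.3,-4.3]
    - [0,0,-1]
  rot:
    - [0,0,0]
    - [0,0,0]
    - [0,-0.08,0]
    - [0,-0.08,0]
    - [0,-0.08,0]
    - [0,-0.06,0]
  jaw: [5.4,5.4,5.4,5.4,5.4,5.4]

```text
t: 19.4
eef_pos: [0.6144, 0.1814, 0.2096]
tool_rot: [[-0.967, 0.254, -0.002], [0.254, 0.967, 0.003], [0.002, 0.002, -1.0]]
force: [0.2, 0.7, -2.3]
finger_gap: 0.057
```

```bash
python3 -c "
from h import *
pg((.58,0.0,.23),240,0)
c=capture('wrist');cv2.imwrite('pics/w19.png',c['frame'])"
```

```text
t 19.4 pos [0.6144 0.1814 0.2096] q [  33.8   18.2   -5.6   -0.2  -66.2 -138.4] F [ 0.2  0.7 -2.3] gap 0.057
rows 11 rot each [0.0, -0.0, -0.119]
slides [[-0.12, -1.67, -0.02], [0.08, -1.68, -0.02], [0.28, -1.66, -0.02], [0.47, -1.61, -0.02], [0.66, -1.54, -0.01], [0.84, -1.45, -0.01], [1.0, -1.34, -0.01], [1.16, -1.22, -0.01], [1.29, -1.07, -0.01], [1.41, -0.91, -0.01], [1.51, -0.74, -0.01]]
```

Request:
servo_tool:
  slide:
    - [-0.1,-1.7,0]
    - [0.1,-1.7,0]
    - [0.3,-1.7,0]
    - [0.5,-1.6,0]
    - [0.7,-1.5,0]
    - [0.8,-1.4,0]
    - [1.0,-1.3,0]
    - [1.2,-1.2,0]
    - [1.3,-1.1,0]
    - [1.4,-0.9,0]
    - [1.5,-0.7,0]
    - [1.5,-0.6,0]
  rot:
    - [0,0,-0.12]
    - [0,0,-0.12]
    - [0,0,-0.12]
    - [0,0,-0.12]
    - [0,0,-0.12]
    - [0,0,-0.12]
    - [0,0,-0.12]
    - [0,0,-0.12]
    - [0,0,-0.12]
    - [0,0,-0.12]
    - [0,0,-0.12]
    - [0,0,-0.12]
  jaw: [5.4,5.4,5.4,5.4,5.4,5.4,5.4,5.4,5.4,5.4,5.4,5.4]

```text
t: 20.65
eef_pos: [0.5712, -0.0231, 0.2006]
tool_rot: [[-0.324, -0.946, -0.022], [-0.946, 0.324, 0.008], [-0.0, 0.024, -1.0]]
force: [1.1, -0.2, -2.1]
finger_gap: 0.0568
```

```bash
python3 -c "
from h import *
pg((.5,-0.22,.23),320,0,12)"
```

```text
t 20.65 pos [ 0.5712 -0.0231  0.2006] q [ 16.7  13.  -13.8  -0.9 -64.4 -35.2] F [ 1.1 -0.2 -2.1] gap 0.0568
rows 12 rot each [0.002, 0.001, -0.1]
slides [[1.74, 0.03, -0.09], [1.73, 0.21, -0.08], [1.7, 0.38, -0.08], [1.66, 0.55, -0.08], [1.59, 0.71, -0.08], [1.52, 0.87, -0.08], [1.42, 1.01, -0.08], [1.31, 1.15, -0.08], [1.19, 1.28, -0.08], [1.06, 1.39, -0.08], [0.91, 1.49, -0.08], [0.76, 1.57, -0.08]]
```

Request:
servo_tool:
  slide:
    - [1.7,0,-0.1]
    - [1.7,0.2,-0.1]
    - [1.7,0.4,-0.1]
    - [1.7,0.5,-0.1]
    - [1.6,0.7,-0.1]
    - [1.5,0.9,-0.1]
    - [1.4,1.0,-0.1]
    - [1.3,1.1,-0.1]
    - [1.2,1.3,-0.1]
    - [1.1,1.4,-0.1]
    - [0.9,1.5,-0.1]
    - [0.8,1.6,-0.1]
  rot:
    - [0,0,-0.1]
    - [0,0,-0.1]
    - [0,0,-0.1]
    - [0,0,-0.1]
    - [0,0,-0.1]
    - [0,0,-0.1]
    - [0,0,-0.1]
    - [0,0,-0.1]
    - [0,0,-0.1]
    - [0,0,-0.1]
    - [0,0,-0.1]
    - [0,0,-0.1]
  jaw: [5.4,5.4,5.4,5.4,5.4,5.4,5.4,5.4,5.4,5.4,5.4,5.4]

```text
t: 21.85
eef_pos: [0.4935, -0.2295, 0.2012]
tool_rot: [[0.793, -0.608, -0.051], [-0.607, -0.794, 0.021], [-0.053, 0.015, -0.998]]
force: [0.9, -0.6, -2.6]
finger_gap: 0.0568
```

```bash
python3 -c "
from h import *
pg((.417,-.3234,.24),320,-72.5,12)
c=capture('wrist');cv2.imwrite('pics/w20.png',c['frame'])"
```

```text
t 21.85 pos [ 0.4935 -0.2295  0.2012] q [ -5.   11.5 -15.6  -1.  -65.9  58. ] F [ 0.9 -0.6 -2.6] gap 0.0568
rows 12 rot each [0.003, -0.101, 0.002]
slides [[-0.2, 1.01, -0.25], [-0.22, 1.01, -0.23], [-0.24, 1.01, -0.21], [-0.26, 1.01, -0.19], [-0.27, 1.01, -0.17], [-0.29, 1.01, -0.14], [-0.3, 1.01, -0.12], [-0.3, 1.01, -0.09], [-0.31, 1.01, -0.06], [-0.31, 1.01, -0.04], [-0.31, 1.01, -0.01], [-0.31, 1.01, 0.02]]
```

Request:
servo_tool:
  slide:
    - [-0.2,1,-0.3]
    - [-0.2,1,-0.3]
    - [-0.2,1,-0.2]
    - [-0.3,1,-0.2]
    - [-0.3,1,-0.2]
    - [-0.3,1,-0.1]
    - [-0.3,1,-0.1]
    - [-0.3,1,-0.1]
    - [-0.3,1,-0.1]
    - [-0.3,1,0]
    - [-0.3,1,0]
    - [-0.3,1,0]
  rot:
    - [0,-0.1,0]
    - [0,-0.1,0]
    - [0,-0.1,0]
    - [0,-0.1,0]
    - [0,-0.1,0]
    - [0,-0.1,0]
    - [0,-0.1,0]
    - [0,-0.1,0]
    - [0,-0.1,0]
    - [0,-0.1,0]
    - [0,-0.1,0]
    - [0,-0.1,0]
  jaw: [5.4,5.4,5.4,5.4,5.4,5.4,5.4,5.4,5.4,5.4,5.4,5.4]

```text
t: 23.1
eef_pos: [0.4021, -0.3179, 0.2323]
tool_rot: [[0.204, -0.608, -0.767], [-0.158, -0.794, 0.587], [-0.966, 0.001, -0.258]]
force: [0.5, -0.8, -2.4]
finger_gap: 0.057
```

```bash
python3 -c "
from h import *
s=sense();R=s['tool_rot'];print(R, s['eef_pos']-.019*R[:,2])
pg((.417,-.3234,.15),320,-72.5)
for n in ('wrist','side','scene'):
  c=capture(n);cv2.imwrite('pics/%s21.png'%n,c['frame'])"
```

```text
[[ 0.2039 -0.6081 -0.7672]
 [-0.1578 -0.7939  0.5872]
 [-0.9662  0.0013 -0.2578]] [ 0.4167 -0.329   0.2372]
t 23.1 pos [ 0.4021 -0.3179  0.2323] q [ -25.8   50.3   23.9  -16.6 -137.2   74.5] F [ 0.5 -0.8 -2.4] gap 0.057
rows 2 rot each [0.022, 0.022, 0.006]
slides [[4.21, -0.28, 1.27], [4.18, -0.28, 1.37]]
```

Request:
servo_tool:
  slide:
    - [4.2,-0.3,1.2]
    - [4.2,-0.3,1.4]
    - [1.4,0,0.4]
    - [0,0,0]
  rot:
    - [0.02,0.02,0]
    - [0.02,0.02,0]
    - [0,0,0]
    - [0,0,0]
  jaw: [5.4,5.4,5.4,5.4]

```text
t: 23.65
eef_pos: [0.4074, -0.3122, 0.127]
tool_rot: [[0.249, -0.638, -0.729], [-0.193, -0.77, 0.609], [-0.949, -0.011, -0.314]]
force: [-0.8, -0.0, -2.0]
finger_gap: 0.0565
```

```bash
python3 -c "
from h import *
s=sense();R=s['tool_rot'];print(R, s['eef_pos']-.019*R[:,2])
pg((.42,-.325,.118),320,-72.7)
c=capture('side');crop(c['frame'],'sd22',190,290,120,100,6)
c=capture('scene');crop(c['frame'],'sc22',130,170,120,100,6)"
```

```text
[[ 0.2486 -0.6383 -0.7285]
 [-0.1926 -0.7697  0.6087]
 [-0.9493 -0.011  -0.3143]] [ 0.4212 -0.3237  0.133 ]
t 23.65 pos [ 0.4074 -0.3122  0.127 ] q [ -26.2   54.8   21.1  -16.2 -126.4   76.5] F [-0.8 -0.  -2. ] gap 0.0565
rows 1 rot each [0.002, -0.018, 0.012]
slides [[1.38, 0.19, 0.48]]
```

Request:
servo_tool:
  slide:
    - [0.7,0.1,0.2]
    - [0.6,0.1,0.2]
    - [0,0,0]
  rot:
    - [0.01,-0.018,0]
    - [0,0,0]
    - [0,0,0]
  jaw: [5.4,5.4,5.4]

```text
t: 24.05
eef_pos: [0.4084, -0.3151, 0.1185]
tool_rot: [[0.243, -0.644, -0.725], [-0.185, -0.765, 0.617], [-0.952, -0.016, -0.305]]
force: [0.5, -0.3, -2.1]
finger_gap: 0.0572
```

```bash
python3 -c "
from h import *
s=sense();R=s['tool_rot'];print(R, s['eef_pos']-.019*R[:,2],s['force'])"
```

```text
[[ 0.243  -0.6443 -0.7252]
 [-0.1851 -0.7646  0.6173]
 [-0.9522 -0.0157 -0.305 ]] [ 0.4222 -0.3268  0.1243] [ 0.4868 -0.2889 -2.0896]
```

Request:
servo_tool:
  slide:
    - [0.5,0,0.15]
    - [0.3,0,0.1]
    - [0,0,0]
  rot:
    - [0,-0.008,0.017]
    - [0,0,0]
    - [0,0,0]
  jaw: [5.4,5.4,5.4]

```text
t: 24.35
eef_pos: [0.4087, -0.3153, 0.1101]
tool_rot: [[0.226, -0.649, -0.727], [-0.195, -0.761, 0.619], [-0.955, 0.002, -0.298]]
force: [-0.5, 0.2, -2.2]
finger_gap: 0.0568
```

Request:
servo_tool:
  slide:
    - [0.2,0,0.05]
    - [0,0,0]
  rot:
    - [0,0,0]
    - [0,0,0]
  jaw: [5.4,5.4]

```text
t: 24.55
eef_pos: [0.4086, -0.3155, 0.1101]
tool_rot: [[0.224, -0.647, -0.728], [-0.192, -0.762, 0.618], [-0.955, 0.001, -0.296]]
force: [-0.1, -0.0, -2.9]
finger_gap: 0.0566
```

Request:
servo_tool:
  slide:
    - [0.4,0,0.1]
    - [0,0,0]
  rot:
    - [0,0,0]
    - [0,0,0]
  jaw: [5.4,5.4]

```text
t: 24.75
eef_pos: [0.4083, -0.3159, 0.1104]
tool_rot: [[0.223, -0.645, -0.731], [-0.188, -0.764, 0.617], [-0.957, 0.0, -0.292]]
force: [0.0, 0.3, -3.9]
finger_gap: 0.0571
```

```bash
python3 -c "
from h import *
s=sense();print(s['t'],s['eef_pos'],s['force'],s['torque'],s['joint_pos'],s['joint_efforts'])
c=capture('side');crop(c['frame'],'sd23',190,290,150,120,5)
c=capture('scene');crop(c['frame'],'sc23',100,170,150,120,5)
c=capture('wrist');cv2.imwrite('pics/w23.png',c['frame'])
print(sense()['eef_pos'])"
```

```text
24.75 [ 0.4083 -0.3159  0.1104] [ 0.0077  0.2989 -3.858 ] [-2.5072 -3.0443  0.0003] [ -26.5507   56.8225   22.0243  -16.2987 -126.6512   76.0489] [ -0.0414 -92.3485  21.6901   5.4958  -4.2619   0.0873]
[ 0.4083 -0.316   0.1098]
```

Request:
servo_tool:
  slide:
    - [0.6,0,0.2]
    - [0,0,0]
  rot:
    - [0,0.005,0]
    - [0,0,0]
  jaw: [5.4,5.4]

```text
t: 25.1
eef_pos: [0.4074, -0.3165, 0.1103]
tool_rot: [[0.223, -0.642, -0.734], [-0.187, -0.767, 0.614], [-0.957, -0.0, -0.291]]
force: [0.5, -0.5, -3.6]
finger_gap: 0.0569
```

```bash
python3 -c "
from h import *
s=sense();print(s['t'],s['eef_pos'],s['force'],s['torque'],s['joint_pos'],s['joint_efforts'],s['tool_rot'])"
```

```text
25.1 [ 0.4074 -0.3165  0.1103] [ 0.52   -0.5338 -3.5735] [-2.5131 -3.0718 -0.0572] [ -26.5132   56.8371   21.8946  -16.0698 -126.6057   76.2937] [  0.0204 -92.993   21.8496   5.6925  -4.5137   0.0685] [[ 0.2231 -0.642  -0.7336]
 [-0.1865 -0.7667  0.6143]
 [-0.9568 -0.0002 -0.2908]]
```

```bash
python3 -c "
from h import *
import kin
s=sense();q=s['joint_pos'];p=list(kin.P);p[6]=0;print('J56',kin.fk(q,p)[0]);p[5]=0;print('J5 forearm end',kin.fk(q,p)[0])
for n in ('side','scene'):
  c=capture(n);cv2.imwrite('pics/%s24.png'%n,c['frame'])"
```

```text
J56 [ 0.6812 -0.5458  0.2188]
J5 forearm end [ 0.7907 -0.3945  0.2624]
```

```bash
python3 -c "
from h import *
S=capture('scene')
b=bp(S,(115,373),0);print(b)
for z in (.04,.06,.08,.1,.12): print(z,proj(S,(b[0],b[1],z)))
for z in (.05,.08,.1): print(z,[bp(S,p,z)[:2] for p in ((97,283),(115,348),(0,385))])
c=cv2.imread('pics/scene24.png');crop(c,'sc24c',0,220,200,160,4)"
```

```text
[ 0.8132 -0.522  -0.    ]
0.04 [109.1949 364.4774]
0.06 [106.1736 360.0418]
0.08 [103.0688 355.4836]
0.1 [ 99.877  350.7976]
0.12 [ 96.5944 345.9784]
0.05 [array([ 0.5598, -0.5982]), array([ 0.7763, -0.512 ]), array([ 0.8362, -0.7526])]
0.08 [array([ 0.5875, -0.5818]), array([ 0.797 , -0.4984]), array([ 0.8549, -0.7312])]
0.1 [array([ 0.606 , -0.5708]), array([ 0.8108, -0.4893]), array([ 0.8675, -0.7169])]
```

Request:
servo_tool:
  slide:
    - [0,0,0]
    - [0,0,0]
    - [0,0,0]
    - [0,0,-1]
    - [0,0,-2]
    - [0,0,-3]
    - [0,0,-4]
    - [0,0,-2]
  rot:
    - [0,0,0]
    - [0,0,0]
    - [0,0,0]
    - [0,0,0]
    - [0,0,0]
    - [0,0,0]
    - [0,0,0]
    - [0,0,0]
  jaw: [6.2,7.4,7.4,7.4,7.4,7.4,7.4,7.4]

```text
t: 26.05
eef_pos: [0.4956, -0.3909, 0.1429]
tool_rot: [[0.217, -0.643, -0.735], [-0.184, -0.766, 0.616], [-0.959, 0.002, -0.284]]
force: [0.3, 0.8, -0.3]
finger_gap: 0.0742
```

```bash
python3 -c "
from h import *
s=log();print(s['t'],s['eef_pos'],s['joint_pos'])
c=capture('side');crop(c['frame'],'sd25',190,290,200,160,4);cv2.imwrite('pics/side25.png',c['frame'])
c=capture('scene');cv2.imwrite('pics/scene25.png',c['frame'])
c=capture('wrist');cv2.imwrite('pics/w25.png',c['frame'])"
```

```text
26.05 [ 0.4956 -0.3909  0.1429] [ -28.3419   65.6618   48.5019  -19.4068 -144.4184   70.5478]
```

```bash
python3 -c "
from h import *
plan((.53,-.37,.28),Rt(328,0),11)"
```

```text
t 26.2 pos [ 0.4949 -0.3899  0.1413] q [ -28.3   65.6   48.2  -19.4 -144.2   70.6] F [-0.8  1.2 -0. ] gap 0.0739
rows 11 rot each [-0.008, 0.116, -0.011]
slides [[-1.17, -0.34, -0.48], [-1.11, -0.35, -0.62], [-1.02, -0.36, -0.74], [-0.93, -0.36, -0.86], [-0.81, -0.36, -0.96], [-0.69, -0.36, -1.05], [-0.56, -0.36, -1.13], [-0.42, -0.36, -1.19], [-0.28, -0.35, -1.23], [-0.13, -0.34, -1.26], [0.02, -0.33, -1.27]]
```

Request:
servo_tool:
  slide:
    - [-1.2,-0.3,-0.5]
    - [-1.1,-0.3,-0.6]
    - [-1.0,-0.4,-0.7]
    - [-0.9,-0.4,-0.9]
    - [-0.8,-0.4,-1.0]
    - [-0.7,-0.4,-1.0]
    - [-0.6,-0.4,-1.1]
    - [-0.4,-0.4,-1.2]
    - [-0.3,-0.4,-1.2]
    - [-0.1,-0.3,-1.3]
    - [0,-0.3,-1.3]
  rot:
    - [-0.01,0.116,-0.01]
    - [-0.01,0.116,-0.01]
    - [-0.01,0.116,-0.01]
    - [-0.01,0.116,-0.01]
    - [-0.01,0.116,-0.01]
    - [-0.01,0.116,-0.01]
    - [-0.01,0.116,-0.01]
    - [-0.01,0.116,-0.01]
    - [-0.01,0.116,-0.01]
    - [-0.01,0.116,-0.01]
    - [-0.01,0.116,-0.01]
  jaw: [7.4,7.4,7.4,7.4,7.4,7.4,7.4,7.4,7.4,7.4,7.4]

```text
t: 27.3
eef_pos: [0.5242, -0.3632, 0.2659]
tool_rot: [[0.855, -0.518, -0.002], [-0.518, -0.855, -0.028], [0.013, 0.024, -1.0]]
force: [0.7, 0.5, 1.0]
finger_gap: 0.0742
```

```bash
python3 -c "
from h import *
plan((.55,-.01,.12),Rt(352,0),11)
c=capture('scene');cv2.imwrite('pics/scene26.png',c['frame'])"
```

```text
t 27.3 pos [ 0.5242 -0.3632  0.2659] q [-16.3  15.5  -2.7   1.6 -71.5  74.5] F [0.7 0.5 1. ] gap 0.0742
rows 11 rot each [0.002, -0.001, -0.037]
slides [[-1.48, -2.9, 1.24], [-1.37, -2.95, 1.25], [-1.26, -2.99, 1.25], [-1.15, -3.04, 1.26], [-1.04, -3.07, 1.27], [-0.92, -3.11, 1.28], [-0.81, -3.13, 1.29], [-0.69, -3.16, 1.29], [-0.57, -3.18, 1.3], [-0.45, -3.19, 1.31], [-0.33, -3.21, 1.32]]
```

Request:
servo_tool:
  slide:
    - [-1.5,-2.9,0.8]
    - [-1.4,-3.0,1.0]
    - [-1.3,-3.0,1.2]
    - [-1.2,-3.0,1.3]
    - [-1.0,-3.1,1.3]
    - [-0.9,-3.1,1.3]
    - [-0.8,-3.1,1.3]
    - [-0.7,-3.2,1.3]
    - [-0.6,-3.2,1.3]
    - [-0.4,-3.2,1.3]
    - [-0.3,-3.2,1.3]
    - [0,0,0]
  rot:
    - [0,0,-0.037]
    - [0,0,-0.037]
    - [0,0,-0.037]
    - [0,0,-0.037]
    - [0,0,-0.037]
    - [0,0,-0.037]
    - [0,0,-0.037]
    - [0,0,-0.037]
    - [0,0,-0.037]
    - [0,0,-0.037]
    - [0,0,-0.037]
    - [0,0,0]
  jaw: [7.4,7.4,7.4,7.4,7.4,7.4,7.4,7.4,7.4,7.4,7.4,7.4]

```text
t: 28.55
eef_pos: [0.5286, 0.0022, 0.1166]
tool_rot: [[0.994, -0.112, 0.006], [-0.112, -0.993, -0.037], [0.01, 0.036, -0.999]]
force: [-0.7, -0.4, 0.2]
finger_gap: 0.0739
```

```bash
python3 -c "
from h import *
s=log();print(s['eef_pos'],s['tool_rot'],s['joint_pos'])
c=capture('wrist');cv2.imwrite('pics/w27.png',c['frame'])"
```

```text
[0.5286 0.0022 0.1166] [[ 0.9937 -0.1119  0.0064]
 [-0.1116 -0.9931 -0.0367]
 [ 0.0104  0.0358 -0.9993]] [ 23.0699  12.8066 -27.9631   2.7262 -49.7524  58.7412]
```

```bash
cat >> h.py <<'E'
def casepose(q,pin):
    W=capture("wrist");X=[bp(W,p,.03)[:2] for p in q];v=X[0]-X[3]+X[1]-X[2];a=np.degrees(np.arctan2(v[1],v[0]));pn=bp(W,pin,.041)[:2]
    c=np.mean(X,0);print("centre",c,"yaw",a,"pin",pn,"pin pred",c+.045*v/np.linalg.norm(v));return c,a,pn
E
python3 -c "
from h import *
c,a,p=casepose([(277,2),(390,4),(376,245),(280,245)],(334,41))
f=np.array([np.cos(np.radians(a)),np.sin(np.radians(a))])
t=.5*(c+.045*f+p)-.084*f
print(t);plan((t[0],t[1],.045),Rt(a,0),4)"
```

```text
centre [ 0.5968 -0.0156] yaw -7.330827956401889 pin [ 0.6412 -0.0211] pin pred [ 0.6414 -0.0213]
[ 0.558  -0.0105]
t 28.65 pos [0.5292 0.0003 0.118 ] q [ 22.9  12.7 -27.9   2.8 -49.9  58.8] F [-0.4  0.6 -0. ] gap 0.0739
rows 4 rot each [0.009, -0.003, 0.003]
slides [[0.72, 0.12, 1.84], [0.73, 0.14, 1.84], [0.74, 0.15, 1.83], [0.74, 0.16, 1.83]]
```

Request:
servo_tool:
  slide:
    - [0.7,0.1,1.8]
    - [0.7,0.1,1.8]
    - [0.7,0.2,1.8]
    - [0.7,0.2,1.8]
    - [0,0,0]
  rot:
    - [0.01,0,0]
    - [0.01,0,0]
    - [0.01,0,0]
    - [0.01,0,0]
    - [0,0,0]
  jaw: [7.4,7.4,7.4,7.4,7.4]

```text
t: 29.15
eef_pos: [0.5571, -0.0151, 0.0474]
tool_rot: [[0.993, -0.117, 0.017], [-0.117, -0.993, 0.005], [0.016, -0.007, -1.0]]
force: [-1.4, 0.2, 0.6]
finger_gap: 0.074
```

```bash
python3 -c "
from h import *
plan((.558,-.0105,.005),Rt(-7.4,0),3)"
```

```text
t 29.15 pos [ 0.5571 -0.0151  0.0474] q [ 18.6  20.  -27.9   0.  -41.1  64.7] F [-1.4  0.2  0.6] gap 0.074
rows 3 rot each [-0.002, -0.005, 0.004]
slides [[-0.01, -0.15, 1.42], [-0.0, -0.15, 1.42], [0.0, -0.15, 1.41]]
```

Request:
servo_tool:
  slide:
    - [0,-0.4,0.6]
    - [0,-0.1,1.4]
    - [0,0,1.4]
    - [0,0,0.9]
    - [0,0,0]
  rot:
    - [0,-0.01,0.01]
    - [0,-0.005,0]
    - [0,0,0]
    - [0,0,0]
    - [0,0,0]
  jaw: [7.4,7.4,7.4,7.4,7.4]

```text
t: 29.65
eef_pos: [0.5583, -0.0106, 0.0046]
tool_rot: [[0.991, -0.13, 0.004], [-0.13, -0.991, 0.008], [0.003, -0.008, -1.0]]
force: [-0.5, 0.2, -1.3]
finger_gap: 0.0742
```

```bash
python3 -c "
from h import *
plan((.558,-.0105,.005),Rt(-7.4,0),1)
c=capture('wrist');cv2.imwrite('pics/w28.png',c['frame'])"
```

```text
t 29.65 pos [ 0.5583 -0.0106  0.0046] q [ 18.8  24.  -28.9  -0.6 -36.8  64.2] F [-0.5  0.2 -1.3] gap 0.0742
rows 1 rot each [-0.008, -0.003, -0.001]
slides [[-0.03, -0.01, -0.04]]
```

Request:
servo_tool:
  slide:
    - [0,0,0]
    - [0,0,0]
    - [0,0,0]
    - [-0.1,-0.8,0]
    - [-0.3,-1.8,0]
    - [-0.3,-2.2,0]
    - [-0.3,-2.2,0]
    - [-0.3,-2.2,0]
    - [-0.3,-1.5,0]
    - [0,0,0]
  rot:
    - [0,0,0]
    - [0,0,0]
    - [0,0,0]
    - [0,0,0]
    - [0,0,0]
    - [0,0,0]
    - [0,0,0]
    - [0,0,0]
    - [0,0,0]
    - [0,0,0]
  jaw: [5.4,5.4,5.4,5.4,5.4,5.4,5.4,5.4,5.4,5.4]
  squeeze: 40

```text
t: 30.7
eef_pos: [0.5568, 0.1042, 0.0081]
tool_rot: [[0.991, -0.132, 0.007], [-0.132, -0.991, 0.009], [0.006, -0.01, -1.0]]
force: [0.5, 0.0, -1.5]
finger_gap: 0.057
```

```bash
python3 -c "
from h import *
plan((.58,.20,.005),Rt(-90,0),12)"
```

```text
t 30.7 pos [0.5568 0.1042 0.0081] q [ 30.2  24.1 -28.   -0.4 -37.3  52.5] F [ 0.5  0.  -1.5] gap 0.057
rows 12 rot each [-0.001, 0.0, 0.12]
slides [[0.09, -0.82, 0.03], [-0.01, -0.82, 0.03], [-0.11, -0.81, 0.03], [-0.21, -0.8, 0.03], [-0.3, -0.76, 0.03], [-0.39, -0.72, 0.03], [-0.47, -0.67, 0.03], [-0.55, -0.61, 0.03], [-0.62, -0.54, 0.03], [-0.68, -0.46, 0.03], [-0.73, -0.38, 0.03], [-0.77, -0.29, 0.03]]
```

Request:
servo_tool:
  slide:
    - [0.1,-0.8,0.05]
    - [0,-0.8,0.05]
    - [-0.1,-0.8,0.05]
    - [-0.2,-0.8,0.05]
    - [-0.3,-0.8,0.05]
    - [-0.4,-0.7,0.05]
    - [-0.5,-0.7,0.05]
    - [-0.6,-0.6,0.05]
    - [-0.6,-0.5,0.05]
    - [-0.7,-0.5,0.05]
    - [-0.7,-0.4,0.05]
    - [-0.8,-0.3,0.05]
  rot:
    - [0,0,0.13]
    - [0,0,0.13]
    - [0,0,0.13]
    - [0,0,0.13]
    - [0,0,0.13]
    - [0,0,0.13]
    - [0,0,0.13]
    - [0,0,0.13]
    - [0,0,0.13]
    - [0,0,0.13]
    - [0,0,0.13]
    - [0,0,0.13]
  jaw: [5.4,5.4,5.4,5.4,5.4,5.4,5.4,5.4,5.4,5.4,5.4,5.4]

```text
t: 31.9
eef_pos: [0.5921, 0.1973, 0.0066]
tool_rot: [[-0.18, -0.984, 0.013], [-0.984, 0.18, 0.008], [-0.01, -0.011, -1.0]]
force: [0.0, -2.2, 1.4]
finger_gap: 0.0572
```

```bash
python3 -c "
from h import *
plan((.585,.21,.005),Rt(-194.5,0),13)"
```

```text
t 31.9 pos [0.5921 0.1973 0.0066] q [ 36.4  28.1 -20.9   0.1 -40.1 -46.8] F [ 0.  -2.2  1.4] gap 0.0572
rows 13 rot each [-0.0, 0.001, 0.126]
slides [[-0.09, 0.07, 0.01], [-0.08, 0.08, 0.01], [-0.07, 0.09, 0.01], [-0.05, 0.1, 0.01], [-0.04, 0.1, 0.01], [-0.03, 0.11, 0.01], [-0.01, 0.11, 0.01], [0.0, 0.11, 0.01], [0.01, 0.11, 0.01], [0.03, 0.11, 0.01], [0.04, 0.1, 0.01], [0.05, 0.1, 0.01], [0.07, 0.09, 0.01]]
```

Request:
servo_tool:
  slide:
    - [-0.1,0.1,0.02]
    - [-0.1,0.1,0.02]
    - [-0.1,0.1,0.02]
    - [-0.1,0.1,0.02]
    - [0,0.1,0.02]
    - [0,0.1,0]
    - [0,0.1,0]
    - [0,0.1,0]
    - [0,0.1,0]
    - [0,0.1,0]
    - [0,0.1,0]
    - [0,0.1,0]
  rot:
    - [0,0,0.136]
    - [0,0,0.136]
    - [0,0,0.136]
    - [0,0,0.136]
    - [0,0,0.136]
    - [0,0,0.136]
    - [0,0,0.136]
    - [0,0,0.136]
    - [0,0,0.136]
    - [0,0,0.136]
    - [0,0,0.136]
    - [0,0,0.1]
  jaw: [5.4,5.4,5.4,5.4,5.4,5.4,5.4,5.4,5.4,5.4,5.4,5.4]

```text
t: 33.1
eef_pos: [0.5913, 0.2048, 0.0084]
tool_rot: [[-0.962, 0.272, 0.018], [0.272, 0.962, 0.006], [-0.015, 0.011, -1.0]]
force: [0.8, 0.3, -0.2]
finger_gap: 0.0573
```

```bash
python3 -c "
from h import *
s=log();print(s['eef_pos'],s['force'],s['joint_pos'],s['tool_rot'])
c=capture('wrist');cv2.imwrite('pics/w29.png',c['frame'])"
```

```text
[0.5913 0.2048 0.0084] [ 0.7749  0.2645 -0.2451] [  37.1566   27.9854  -20.9387    0.5008  -40.0392 -143.308 ] [[-0.9622  0.2717  0.0178]
 [ 0.2718  0.9623  0.0065]
 [-0.0154  0.0111 -0.9998]]
```

Request:
servo_tool:
  slide:
    - [0,0,0.3]
    - [0,0,0.2]
    - [0,0,0]
  rot:
    - [0,0.018,0]
    - [0,0,0]
    - [0,0,0]
  jaw: [5.4,5.4,5.4]

```text
t: 33.45
eef_pos: [0.5917, 0.2049, 0.0069]
tool_rot: [[-0.963, 0.268, -0.001], [0.268, 0.963, 0.013], [0.004, 0.012, -1.0]]
force: [0.3, 0.0, -1.7]
finger_gap: 0.0569
```

```bash
sed -i 's/^PUNCH=.*/PUNCH=np.array([.484,.2925])/' h.py; python3 -c "
from h import *
s=sense();print(s['force'],s['tool_rot'])
topunch((318,95),(.005,-.014),n=6)"
```

```text
[ 0.3357  0.0397 -1.7169] [[-0.9634  0.2681 -0.0006]
 [ 0.2681  0.9633  0.0127]
 [ 0.004   0.0121 -0.9999]]
pin [0.5133 0.2268 0.041 ] d [-0.0243  0.0517  0.    ]
t 33.5 pos [0.5919 0.2049 0.0068] q [  36.5   28.5  -19.6   -0.9  -41.5 -141.4] F [ 0.4  0.5 -0.9] gap 0.0574
rows 6 rot each [0.0, 0.0, 0.0]
slides [[0.62, 0.72, 0.01], [0.62, 0.72, 0.01], [0.62, 0.72, 0.01], [0.62, 0.72, 0.01], [0.62, 0.72, 0.01], [0.62, 0.72, 0.01]]
```

Request:
servo_tool:
  slide:
    - [0.6,0.7,0.05]
    - [0.6,0.7,0.05]
    - [0.6,0.7,0.05]
    - [0.6,0.7,0.03]
    - [0.6,0.7,0.03]
    - [0.5,0.6,0.03]
    - [0,0,0]
  rot:
    - [0,0,0]
    - [0,0,0]
    - [0,0,0]
    - [0,0,0]
    - [0,0,0]
    - [0,0,0]
    - [0,0,0]
  jaw: [5.4,5.4,5.4,5.4,5.4,5.4,5.4]

```text
t: 34.2
eef_pos: [0.5693, 0.256, 0.0063]
tool_rot: [[-0.966, 0.26, 0.001], [0.26, 0.966, 0.01], [0.002, 0.01, -1.0]]
force: [0.6, -1.6, 2.0]
finger_gap: 0.0572
```

```bash
python3 -c "
from h import *
s=log();print(s['eef_pos'],s['force'],s['joint_pos'])
c=capture('wrist');crop(c['frame'],'w30',240,0,160,120,5);c=capture('side');cv2.imwrite('pics/side30.png',c['frame'])"
```

```text
[0.5693 0.256  0.0063] [ 0.5619 -1.6392  2.0216] [  41.8629   28.4018  -20.075    -0.5995  -41.0884 -146.494 ]
```

```bash
python3 -c "
from h import *
topunch((317.8,95.6),(0,0),n=3)"
```

```text
pin [0.4909 0.2772 0.041 ] d [-0.0069  0.0153  0.    ]
t 34.35 pos [0.5694 0.2559 0.0063] q [  41.8   28.4  -20.1   -0.7  -41.1 -146.5] F [-2.3  2.8  5. ] gap 0.0571
rows 3 rot each [0.0, 0.0, 0.0]
slides [[0.35, 0.43, 0.01], [0.35, 0.43, 0.01], [0.35, 0.43, 0.01]]
```

Request:
servo_tool:
  slide:
    - [0.35,0.45,0]
    - [0.35,0.45,0]
    - [0.3,0.4,0]
    - [0,0,0]
    - [0,0,0]
  rot:
    - [0,0,0]
    - [0,0,0]
    - [0,0,0]
    - [0,0,0]
    - [0,0,0]
  jaw: [5.4,5.4,5.4,5.4,5.4]

```text
t: 34.85
eef_pos: [0.5627, 0.2711, 0.0063]
tool_rot: [[-0.965, 0.262, 0.0], [0.262, 0.965, 0.01], [0.002, 0.01, -1.0]]
force: [1.7, -3.1, 3.5]
finger_gap: 0.0572
```

```bash
python3 -c "
from h import *
s=log();print(s['eef_pos'],s['force'],s['joint_pos'],s['tool_rot'])
c=capture('side');crop(c['frame'],'sd31',250,170,100,80,8)
R=Rt(165,17.3)
plan(s['eef_pos']-.0*R[:,2],R)"
```

```text
[0.5627 0.2711 0.0063] [ 1.6602 -3.0928  3.4824] [  43.3589   28.4431  -20.0006   -0.5929  -41.1525 -148.0815] [[-0.9652  0.2616  0.0005]
 [ 0.2616  0.9651  0.0098]
 [ 0.0021  0.0096 -1.    ]]
t 34.9 pos [0.5627 0.2711 0.0062] q [  43.4   28.4  -20.    -0.6  -41.1 -148.1] F [-0.7 -0.9  4.8] gap 0.0571
rows 3 rot each [0.003, 0.1, -0.0]
slides [[0.0, -0.0, -0.0], [0.0, -0.0, -0.0], [0.0, -0.0, -0.0]]
```

Request:
servo_tool:
  slide:
    - [0,0,0]
    - [0,0,0]
    - [0,0,0]
    - [0,0,-0.1]
    - [0,0,0]
    - [0,0,0]
    - [0,0,0]
  rot:
    - [0,0,0]
    - [0,0,0]
    - [0,0.1,0]
    - [0,0.1,0]
    - [0,0.1,0]
    - [0,0.01,0]
    - [0,0,0]
  jaw: [7.0,7.4,7.4,7.4,7.4,7.4,7.4]

```text
t: 35.6
eef_pos: [0.559, 0.2722, 0.0044]
tool_rot: [[-0.915, 0.261, -0.308], [0.244, 0.965, 0.095], [0.322, 0.011, -0.947]]
force: [0.1, -0.1, -0.1]
finger_gap: 0.074
```

```bash
python3 -c "
from h import *
s=log();print(s['eef_pos'],s['force'],s['joint_pos'],s['tool_rot'])
c=capture('wrist');cv2.imwrite('pics/w32f.png',c['frame']);crop(c['frame'],'w32',240,20,160,120,5)"
```

```text
[0.559  0.2722 0.0044] [ 0.0928 -0.0561 -0.053 ] [  34.3066   36.3141   -1.411   -16.1183  -65.1729 -130.8815] [[-0.9147  0.2612 -0.3084]
 [ 0.2438  0.9652  0.0946]
 [ 0.3224  0.0114 -0.9466]]
```

```bash
python3 -c "
from h import *
align((240+391/5,20+288/5),(240+397.5/5,20+337/5))"
```

```text
tip [0.4837 0.2923 0.047 ] pin [0.4842 0.2927 0.041 ] d mm [-0.5464 -0.3213 -0.5   ]
t 35.7 pos [0.5581 0.2723 0.0048] q [  34.4   36.2   -1.5  -16.1  -65.1 -130.9] F [-0.7  0.2  0.2] gap 0.0741
rows 2 rot each [0.0, 0.0, 0.0]
slides [[0.01, -0.02, 0.03], [0.01, -0.02, 0.03]]
```

Request:
servo_tool:
  slide:
    - [0,0,-2]
    - [0,0,-4]
    - [0,0,-4.5]
    - [0,0,-4.5]
    - [0,0,-4.5]
    - [0,0,-4.5]
    - [0,0,-4.5]
    - [2,0,-0.5]
    - [4,0.2,0]
    - [4,0.2,0]
    - [3.5,0.3,0.3]
    - [0,0,0]
  rot:
    - [0,0,0]
    - [0,0,0]
    - [0,0,0]
    - [0,0,0]
    - [0,-0.05,0]
    - [0,-0.1,0]
    - [0,-0.1,0]
    - [0,-0.03,-0.02]
    - [0,-0.02,-0.02]
    - [0,-0.02,-0.02]
    - [0,-0.02,-0.02]
    - [0,0,0]
  jaw: [7.4,7.4,7.4,5,2,0,0,0,0,0,0,0]

```text
t: 36.9
eef_pos: [0.496, 0.289, 0.2943]
tool_rot: [[-0.985, 0.17, 0.041], [0.17, 0.985, 0.009], [-0.039, 0.016, -0.999]]
force: [0.5, -0.3, -0.0]
finger_gap: -0.0
```

Run:
```python
from h import *
plan((.486,.291,.248),Rt(170,0),4)
```

```text
t 36.9 pos [0.496  0.289  0.2943] q [  50.8    7.6   -9.1    1.6  -71.5 -151. ] F [ 0.5 -0.3 -0. ] gap -0.0
rows 4 rot each [0.004, 0.01, 0.001]
slides [[0.3, -0.01, 1.15], [0.29, -0.01, 1.15], [0.28, -0.0, 1.15], [0.27, 0.0, 1.15]]
```

Request:
servo_tool:
  slide:
    - [0.3,0,1.2]
    - [0.3,0,1.2]
    - [0.3,0,1.2]
    - [0.3,0,1.1]
    - [0,0,0.5]
    - [0,0,0.5]
    - [0,0,0.5]
    - [0,0,0.4]
    - [0,0,0]
  rot:
    - [0,0.01,0]
    - [0,0.01,0]
    - [0,0.01,0]
    - [0,0.01,0]
    - [0,0,0]
    - [0,0,0]
    - [0,0,0]
    - [0,0,0]
    - [0,0,0]
  jaw: [0,0,0,0,0,0,0,0,0]

```text
t: 37.8
eef_pos: [0.4844, 0.2921, 0.2241]
tool_rot: [[-0.986, 0.169, -0.002], [0.169, 0.985, 0.016], [0.004, 0.016, -1.0]]
force: [-3.7, -0.3, 4.7]
finger_gap: -0.0001
```

Request:
servo_tool:
  slide:
    - [0,0,0.4]
    - [0,0,0.4]
  rot:
    - [0,0,0]
    - [0,0,0]
  jaw: [0,0]

```text
t: 38.0
eef_pos: [0.4848, 0.2922, 0.223]
tool_rot: [[-0.986, 0.168, 0.002], [0.168, 0.986, 0.018], [0.001, 0.018, -1.0]]
force: [-20.2, -3.5, 37.5]
finger_gap: -0.0
```

Request:
servo_tool:
  slide:
    - [0,0,-1]
    - [0,0,-2.5]
    - [0,0,-3]
    - [-4,0,-0.5]
    - [-4,-0.3,0]
    - [-4,-0.3,0]
    - [-2,-0.2,0]
    - [0,0,0]
  rot:
    - [0,0.01,0]
    - [0,0.01,0]
    - [0,0,0]
    - [0,0,0.02]
    - [0,0.04,0.02]
    - [0,0.08,0.02]
    - [0,0.08,0.02]
    - [0,0.08,0]
  jaw: [0,0,0,0,3,7.4,7.4,7.4]

```text
t: 38.8
eef_pos: [0.6273, 0.2559, 0.2926]
tool_rot: [[-0.927, 0.243, -0.285], [0.226, 0.97, 0.09], [0.298, 0.019, -0.954]]
force: [0.0, 0.6, -0.4]
finger_gap: 0.0584
```

Run:
```python
from h import *
R=Rt(165,18)
plan(np.array([.5581,.2723,.0055])-.07*R[:,2],R,6)
c=capture("wrist");cv2.imwrite("pics/w33.png",c["frame"])
```

```text
t 38.8 pos [0.6273 0.2559 0.2926] q [  31.    28.2   23.7  -13.   -97.  -135.1] F [ 0.   0.6 -0.4] gap 0.0584
rows 6 rot each [0.002, 0.002, 0.004]
slides [[-0.31, -0.09, 3.75], [-0.32, -0.08, 3.75], [-0.32, -0.07, 3.75], [-0.33, -0.06, 3.75], [-0.34, -0.05, 3.75], [-0.35, -0.04, 3.75]]
```

Request:
servo_tool:
  slide:
    - [-0.3,-0.1,3.7]
    - [-0.3,-0.1,3.7]
    - [-0.3,-0.1,3.7]
    - [-0.3,-0.1,3.7]
    - [-0.3,0,3.7]
    - [-0.3,0,3.5]
    - [0,0,0]
    - [0,0,0]
  rot:
    - [0,0,0]
    - [0,0,0]
    - [0,0,0]
    - [0,0,0]
    - [0,0,0]
    - [0,0,0]
    - [0,0,0]
    - [0,0,0]
  jaw: [7.4,7.4,7.4,7.4,7.4,7.4,7.4,7.4]

```text
t: 39.65
eef_pos: [0.5831, 0.2619, 0.062]
tool_rot: [[-0.923, 0.253, -0.29], [0.238, 0.967, 0.087], [0.303, 0.012, -0.953]]
force: [0.9, 0.3, 0.5]
finger_gap: 0.0739
```

Run:
```python
from h import *
R=Rt(165,17.5)
plan(np.array([.5595,.2723,.0055])-.0*R[:,2],R,4)
c=capture("wrist");cv2.imwrite("pics/w34.png",c["frame"])
```

```text
t 39.65 pos [0.5831 0.2619 0.062 ] q [  33.1   33.6    2.2  -14.2  -70.7 -131.5] F [0.9 0.3 0.5] gap 0.0739
rows 4 rot each [0.002, -0.001, 0.002]
slides [[0.18, 0.08, 1.54], [0.18, 0.09, 1.54], [0.18, 0.09, 1.54], [0.18, 0.09, 1.54]]
```

Request:
servo_tool:
  slide:
    - [0.2,0.1,1.5]
    - [0.2,0,1.5]
    - [0.2,0,1.5]
    - [0.1,0,1.3]
    - [0,0,0]
    - [0,0,0]
  rot:
    - [0,0,0]
    - [0,0,0]
    - [0,0,0]
    - [0,0,0]
    - [0,0,0]
    - [0,0,0]
  jaw: [7.4,7.4,7.4,7.4,7.4,7.4]

```text
t: 40.3
eef_pos: [0.5621, 0.272, 0.0102]
tool_rot: [[-0.925, 0.253, -0.282], [0.236, 0.967, 0.092], [0.296, 0.019, -0.955]]
force: [0.4, -0.6, -0.2]
finger_gap: 0.0737
```

Run:
```python
from h import *
R=Rt(165,17.5)
plan(np.array([.5595,.2723,.0055])-.0*R[:,2],R,1)
c=capture("wrist");cv2.imwrite("pics/w35.png",c["frame"])
```

```text
t 40.3 pos [0.5621 0.272  0.0102] q [  34.7   35.3   -2.4  -15.3  -63.8 -131.1] F [ 0.4 -0.6 -0.2] gap 0.0737
rows 1 rot each [0.016, 0.005, 0.011]
slides [[0.11, -0.04, 0.53]]
```

Pin is sunk (no side of it shows). Lower the last bit and grip.

Request:
servo_tool:
  slide:
    - [0.1,0,0.4]
    - [0,0,0.2]
    - [0,0,0]
    - [0,0,0]
    - [0,0,0]
    - [0,0,0]
  rot:
    - [0.015,0,0]
    - [0,0,0]
    - [0,0,0]
    - [0,0,0]
    - [0,0,0]
    - [0,0,0]
  jaw: [7.4,7.4,5.4,5.4,5.4,5.4]
  squeeze: 60

```text
t: 40.95
eef_pos: [0.561, 0.2732, 0.0061]
tool_rot: [[-0.926, 0.249, -0.283], [0.236, 0.969, 0.078], [0.294, 0.005, -0.956]]
force: [0.3, -0.3, -1.0]
finger_gap: 0.0568
```

Run:
```python
from h import *
s=log();R=s["tool_rot"];print(s["eef_pos"],s["force"],s["finger_gap"],R,"g",s["eef_pos"]-.019*R[:,2])
c=capture("wrist");crop(c["frame"],"w36",240,20,160,120,5)
pg((.606,.208,.027),165.4,17,4)
```

```text
[0.561  0.2732 0.0061] [ 0.2524 -0.2638 -1.0069] 0.05677298773021418 [[-0.9263  0.2487 -0.2831]
 [ 0.2363  0.9686  0.0779]
 [ 0.2936  0.0053 -0.9559]] g [0.5664 0.2717 0.0242]
t 41.0 pos [0.561  0.2732 0.006 ] q [  35.3   35.7   -2.5  -14.7  -63.6 -131.7] F [ 0.1  0.9 -0.2] gap 0.0569
rows 4 rot each [0.001, -0.0, 0.001]
slides [[-1.27, -1.3, -0.47], [-1.28, -1.3, -0.47], [-1.28, -1.3, -0.47], [-1.28, -1.3, -0.47]]
```

Request:
servo_tool:
  slide:
    - [-1.0,-1.0,-0.35]
    - [-1.4,-1.4,-0.47]
    - [-1.4,-1.4,-0.47]
    - [-1.3,-1.3,-0.45]
    - [0,0,0]
    - [0.5,-0.3,-2]
    - [1,-0.3,-4]
    - [0.9,-0.3,-4.3]
    - [0.6,-0.3,-4.3]
    - [0.3,-0.3,-4.3]
    - [0,0,-1]
    - [0,0,0]
  rot:
    - [0,0,0]
    - [0,0,0]
    - [0,0,0]
    - [0,0,0]
    - [0,0,0]
    - [0,0,0]
    - [0,0,0]
    - [0,-0.08,0]
    - [0,-0.08,0]
    - [0,-0.08,0]
    - [0,-0.06,0]
    - [0,0,0]
  jaw: [5.4,5.4,5.4,5.4,5.4,5.4,5.4,5.4,5.4,5.4,5.4,5.4]

```text
t: 42.2
eef_pos: [0.6176, 0.1755, 0.2131]
tool_rot: [[-0.965, 0.26, 0.008], [0.26, 0.965, -0.001], [-0.008, 0.001, -1.0]]
force: [-0.1, -0.4, -2.1]
finger_gap: 0.0566
```

```bash
python3 -c "
from h import *
pg((.58,0.0,.23),240,0)
c=capture('wrist');cv2.imwrite('pics/w37.png',c['frame'])"
```

```text
t 42.2 pos [0.6176 0.1755 0.2131] q [  33.4   17.9   -5.7    0.3  -66.  -138.6] F [-0.1 -0.4 -2.1] gap 0.0566
rows 11 rot each [-0.0, 0.001, -0.119]
slides [[-0.09, -1.63, 0.02], [0.11, -1.63, 0.02], [0.3, -1.6, 0.02], [0.49, -1.56, 0.02], [0.67, -1.49, 0.02], [0.84, -1.4, 0.02], [1.0, -1.29, 0.02], [1.15, -1.16, 0.02], [1.28, -1.01, 0.02], [1.39, -0.85, 0.02], [1.48, -0.68, 0.02]]
```

Same transit as before.

Request:
servo_tool:
  slide:
    - [-0.1,-1.7,0]
    - [0.1,-1.7,0]
    - [0.3,-1.7,0]
    - [0.5,-1.6,0]
    - [0.7,-1.5,0]
    - [0.8,-1.4,0]
    - [1.0,-1.3,0]
    - [1.2,-1.2,0]
    - [1.3,-1.1,0]
    - [1.4,-0.9,0]
    - [1.5,-0.7,0]
    - [1.5,-0.6,0]
  rot:
    - [0,0,-0.12]
    - [0,0,-0.12]
    - [0,0,-0.12]
    - [0,0,-0.12]
    - [0,0,-0.12]
    - [0,0,-0.12]
    - [0,0,-0.12]
    - [0,0,-0.12]
    - [0,0,-0.12]
    - [0,0,-0.12]
    - [0,0,-0.12]
    - [0,0,-0.12]
  jaw: [5.4,5.4,5.4,5.4,5.4,5.4,5.4,5.4,5.4,5.4,5.4,5.4]

```text
t: 43.45
eef_pos: [0.5782, -0.0349, 0.192]
tool_rot: [[-0.339, -0.94, -0.044], [-0.941, 0.34, -0.002], [0.016, 0.04, -0.999]]
force: [0.7, -1.2, -1.6]
finger_gap: 0.057
```

```bash
python3 -c "
from h import *
pg((.52,-0.24,.25),320,0,12)"
```

```text
t 43.45 pos [ 0.5782 -0.0349  0.192 ] q [ 15.5  14.8 -12.7  -0.6 -65.  -35.1] F [ 0.7 -1.2 -1.6] gap 0.057
rows 12 rot each [0.004, 0.001, -0.102]
slides [[1.78, -0.11, -0.3], [1.78, 0.07, -0.3], [1.76, 0.25, -0.3], [1.73, 0.42, -0.3], [1.68, 0.6, -0.3], [1.61, 0.76, -0.3], [1.52, 0.92, -0.3], [1.42, 1.07, -0.3], [1.31, 1.21, -0.31], [1.18, 1.33, -0.31], [1.04, 1.44, -0.31], [0.89, 1.54, -0.32]]
```

Request:
servo_tool:
  slide:
    - [1.8,-0.1,-0.3]
    - [1.8,0.1,-0.3]
    - [1.8,0.2,-0.3]
    - [1.7,0.4,-0.3]
    - [1.7,0.6,-0.3]
    - [1.6,0.8,-0.3]
    - [1.5,0.9,-0.3]
    - [1.4,1.1,-0.3]
    - [1.3,1.2,-0.3]
    - [1.2,1.3,-0.3]
    - [1.0,1.4,-0.3]
    - [0.9,1.5,-0.3]
  rot:
    - [0,0,-0.1]
    - [0,0,-0.1]
    - [0,0,-0.1]
    - [0,0,-0.1]
    - [0,0,-0.1]
    - [0,0,-0.1]
    - [0,0,-0.1]
    - [0,0,-0.1]
    - [0,0,-0.1]
    - [0,0,-0.1]
    - [0,0,-0.1]
    - [0,0,-0.1]
  jaw: [5.4,5.4,5.4,5.4,5.4,5.4,5.4,5.4,5.4,5.4,5.4,5.4]

```text
t: 44.65
eef_pos: [0.5143, -0.2541, 0.2088]
tool_rot: [[0.774, -0.625, -0.098], [-0.627, -0.779, 0.016], [-0.086, 0.049, -0.995]]
force: [-0.8, -0.3, -1.9]
finger_gap: 0.0566
```

```bash
python3 -c "
from h import *
pg((.468,-.366,.25),320,-72.9,12)"
```

```text
t 44.65 pos [ 0.5143 -0.2541  0.2088] q [ -6.9  15.3  -9.9  -0.3 -70.4  58.2] F [-0.8 -0.3 -1.9] gap 0.0566
rows 12 rot each [0.005, -0.099, -0.001]
slides [[0.11, 0.98, -0.26], [0.08, 0.98, -0.27], [0.05, 0.98, -0.29], [0.02, 0.98, -0.29], [-0.01, 0.97, -0.3], [-0.04, 0.97, -0.3], [-0.07, 0.97, -0.3], [-0.1, 0.97, -0.3], [-0.13, 0.97, -0.29], [-0.16, 0.97, -0.28], [-0.19, 0.97, -0.27], [-0.21, 0.96, -0.25]]
```

Request:
servo_tool:
  slide:
    - [0.1,1,-0.3]
    - [0.1,1,-0.3]
    - [0,1,-0.3]
    - [0,1,-0.3]
    - [0,1,-0.3]
    - [0,1,-0.3]
    - [-0.1,1,-0.3]
    - [-0.1,1,-0.3]
    - [-0.1,1,-0.3]
    - [-0.2,1,-0.3]
    - [-0.2,1,-0.3]
    - [-0.2,1,-0.3]
  rot:
    - [0,-0.1,0]
    - [0,-0.1,0]
    - [0,-0.1,0]
    - [0,-0.1,0]
    - [0,-0.1,0]
    - [0,-0.1,0]
    - [0,-0.1,0]
    - [0,-0.1,0]
    - [0,-0.1,0]
    - [0,-0.1,0]
    - [0,-0.1,0]
    - [0,-0.08,0]
  jaw: [5.4,5.4,5.4,5.4,5.4,5.4,5.4,5.4,5.4,5.4,5.4,5.4]

```text
t: 45.85
eef_pos: [0.4499, -0.3705, 0.2291]
tool_rot: [[0.151, -0.631, -0.761], [-0.155, -0.776, 0.612], [-0.976, 0.025, -0.215]]
force: [-0.3, 0.4, -2.8]
finger_gap: 0.0569
```

```bash
python3 -c "
from h import *
s=sense();R=s['tool_rot'];print(R,'g', s['eef_pos']-.019*R[:,2])
pg((.468,-.366,.135),320,-72.9,3)
c=capture('side');crop(c['frame'],'sd38',190,280,250,200,3)
c=capture('wrist');cv2.imwrite('pics/w38.png',c['frame'])"
```

```text
[[ 0.1514 -0.6307 -0.7611]
 [-0.1552 -0.7756  0.6119]
 [-0.9762  0.0255 -0.2153]] g [ 0.4644 -0.3821  0.2332]
t 45.85 pos [ 0.4499 -0.3705  0.2291] q [ -28.2   58.1   39.6  -19.4 -147.4   69.6] F [-0.3  0.4 -2.8] gap 0.0569
rows 3 rot each [0.007, 0.027, -0.007]
slides [[3.18, -0.59, 0.94], [3.16, -0.56, 1.03], [3.13, -0.53, 1.12]]
```

Request:
servo_tool:
  slide:
    - [3.0,-0.5,0.7]
    - [3.0,-0.5,0.8]
    - [3.0,-0.4,0.9]
    - [0,0,0]
  rot:
    - [0.007,0.027,-0.007]
    - [0.007,0.027,-0.007]
    - [0.007,0.027,-0.007]
    - [0,0,0]
  jaw: [5.4,5.4,5.4,5.4]

```text
t: 46.35
eef_pos: [0.4554, -0.362, 0.1234]
tool_rot: [[0.225, -0.649, -0.727], [-0.185, -0.761, 0.622], [-0.957, -0.006, -0.291]]
force: [-1.4, 0.1, -2.5]
finger_gap: 0.0569
```

```bash
python3 -c "
from h import *
s=sense();R=s['tool_rot'];g=s['eef_pos']-.019*R[:,2];print(R,'g', g)
pg((.470,-.370,.122),320,-72.9,2)
"
```

```text
[[ 0.2255 -0.6488 -0.7268]
 [-0.1845 -0.7609  0.6221]
 [-0.9566 -0.0061 -0.2913]] g [ 0.4692 -0.3738  0.1289]
t 46.35 pos [ 0.4554 -0.362   0.1234] q [ -28.    61.5   35.5  -17.2 -135.4   74.2] F [-1.4  0.1 -2.5] gap 0.0569
rows 2 rot each [-0.005, 0.001, 0.002]
slides [[0.31, -0.16, 0.19], [0.31, -0.16, 0.19]]
```

Request:
servo_tool:
  slide:
    - [0.5,0,0.15]
    - [0.5,0,0.15]
    - [0.4,0,0.1]
    - [0,0,0]
  rot:
    - [-0.005,0,0.004]
    - [0,0,0]
    - [0,0,0]
    - [0,0,0]
  jaw: [5.4,5.4,5.4,5.4]

```text
t: 46.75
eef_pos: [0.4563, -0.3635, 0.1132]
tool_rot: [[0.224, -0.644, -0.731], [-0.187, -0.765, 0.617], [-0.957, -0.002, -0.292]]
force: [0.0, 1.1, -1.7]
finger_gap: 0.0567
```

```bash
python3 -c "
from h import *
s=sense();R=s['tool_rot'];g=s['eef_pos']-.019*R[:,2];print(R,'g', g,s['force'])
"
```

```text
[[ 0.224  -0.6442 -0.7313]
 [-0.1868 -0.7648  0.6166]
 [-0.9565 -0.0016 -0.2917]] g [ 0.4702 -0.3753  0.1187] [ 0.0483  1.0506 -1.7326]
```

Request:
servo_tool:
  slide:
    - [0.4,0,0.1]
    - [0,0,0]
  rot:
    - [0,0,0]
    - [0,0,0]
  jaw: [5.4,5.4]

```text
t: 46.95
eef_pos: [0.4568, -0.3641, 0.1131]
tool_rot: [[0.225, -0.643, -0.732], [-0.186, -0.766, 0.615], [-0.956, -0.002, -0.292]]
force: [-0.1, -0.2, -2.7]
finger_gap: 0.057
```

Request:
servo_tool:
  slide:
    - [0.4,0,0.1]
    - [0,0,0]
  rot:
    - [0,0,0]
    - [0,0,0]
  jaw: [5.4,5.4]

```text
t: 47.15
eef_pos: [0.4573, -0.3645, 0.1128]
tool_rot: [[0.226, -0.641, -0.734], [-0.185, -0.768, 0.613], [-0.956, -0.003, -0.293]]
force: [0.1, 0.6, -3.2]
finger_gap: 0.0571
```

Request:
servo_tool:
  slide:
    - [0,0,0]
    - [0,0,0]
    - [0,0,0]
    - [0,0,-1]
    - [0,0,-2]
    - [0,0,-3]
    - [0,0,-4]
    - [0,0,0]
  rot:
    - [0,0,0]
    - [0,0,0]
    - [0,0,0]
    - [0,0,0]
    - [0,0,0]
    - [0,0,0]
    - [0,0,0]
    - [0,0,0]
  jaw: [6.2,7.4,7.4,7.4,7.4,7.4,7.4,7.4]

```text
t: 47.95
eef_pos: [0.5295, -0.4254, 0.1407]
tool_rot: [[0.227, -0.642, -0.732], [-0.187, -0.767, 0.614], [-0.956, -0.002, -0.294]]
force: [-1.2, -0.2, -1.2]
finger_gap: 0.0739
```

```bash
python3 -c "
from h import *
plan((.56,-.41,.29),Rt(335,0),11)
c=capture('side');crop(c['frame'],'sd39',190,280,250,200,3)
c=capture('wrist');cv2.imwrite('pics/w39.png',c['frame'])"
```

```text
t 47.95 pos [ 0.5295 -0.4254  0.1407] q [ -29.4   71.8   64.   -22.8 -153.    66.4] F [-1.2 -0.2 -1.2] gap 0.0739
rows 11 rot each [-0.015, 0.115, -0.02]
slides [[-1.26, -0.29, -0.52], [-1.19, -0.3, -0.66], [-1.1, -0.32, -0.8], [-0.99, -0.32, -0.92], [-0.87, -0.33, -1.03], [-0.74, -0.33, -1.13], [-0.6, -0.32, -1.21], [-0.45, -0.32, -1.28], [-0.29, -0.3, -1.33], [-0.13, -0.29, -1.36], [0.03, -0.27, -1.37]]
```

Run:
```python
from kin import *; import h
s=h.sense();R=s["tool_rot"];g=s["eef_pos"]-.019*R[:,2]
q=path([(g,320,-72.9),((.56,-.41,.309),335,0),((.53,-.13,.14),352,0)],s["joint_pos"])
print("white")
q=IK(np.array([.558,.2715,.0055]),h.Rt(165,17),n=10)[0]
path([((.563,.27,.024),165,17),((.606,.208,.026),166,17),((.62,.19,.2),166,0),((.58,0,.22),240,0),((.56,-.15,.23),360,0),((.54,-.3,.22),366,0),((.54,-.3,.22),366,-73),((.54,-.3,.117),366,-73),((.63,-.29,.145),366,-73),((.63,-.29,.3),366,0)],q)
```

```text
(array([ 0.56 , -0.41 ,  0.309]), 335, 0) [-20.  21.   9.   0. -78.  85.] margin so far 16.0
(array([ 0.53, -0.13,  0.14]), 352, 0) [  7.  14. -24.   0. -52.  75.] margin so far 16.0
white
(array([0.606, 0.208, 0.026]), 166, 17) [  29.   37.   -0.  -13.  -66. -127.] margin so far 41.9
(array([0.62, 0.19, 0.2 ]), 166, 0) [  34.   20.   -7.   -0.  -63. -138.] margin so far 35.4
(array([0.58, 0.  , 0.22]), 240, 0) [ 19.  13. -14.   0. -63. -49.] margin so far 35.4
(array([ 0.56, -0.15,  0.23]), 360, 0) [  4.  12. -13.  -0. -64.  86.] margin so far 35.4
(array([ 0.54, -0.3 ,  0.22]), 366, 0) [-11.  16.  -9.   0. -64. 107.] margin so far 35.4
(array([ 0.54, -0.3 ,  0.22]), 366, -73) [  -5.   54.   20.   13. -128.  101.] margin so far 35.4
(array([ 0.54 , -0.3  ,  0.117]), 366, -73) [  -5.   60.   19.   12. -121.  100.] margin so far 35.4
(array([ 0.63 , -0.29 ,  0.145]), 366, -73) [  -4.   67.   39.   13. -133.  102.] margin so far 33.2
(array([ 0.63, -0.29,  0.3 ]), 366, 0) [ -9.  21.   8.  -0. -77. 105.] margin so far 33.2
```

Request:
servo_tool:
  slide:
    - [-1.3,-0.3,-0.5]
    - [-1.2,-0.3,-0.7]
    - [-1.1,-0.3,-0.8]
    - [-1.0,-0.3,-0.9]
    - [-0.9,-0.3,-1.0]
    - [-0.7,-0.3,-1.1]
    - [-0.6,-0.3,-1.2]
    - [-0.5,-0.3,-1.3]
    - [-0.3,-0.3,-1.3]
    - [-0.1,-0.3,-1.4]
    - [0,-0.3,-1.4]
  rot:
    - [-0.015,0.115,-0.02]
    - [-0.015,0.115,-0.02]
    - [-0.015,0.115,-0.02]
    - [-0.015,0.115,-0.02]
    - [-0.015,0.115,-0.02]
    - [-0.015,0.115,-0.02]
    - [-0.015,0.115,-0.02]
    - [-0.015,0.115,-0.02]
    - [-0.015,0.115,-0.02]
    - [-0.015,0.115,-0.02]
    - [-0.015,0.115,-0.02]
  jaw: [7.4,7.4,7.4,7.4,7.4,7.4,7.4,7.4,7.4,7.4,7.4]

```text
t: 49.15
eef_pos: [0.5425, -0.4017, 0.2767]
tool_rot: [[0.913, -0.408, 0.0], [-0.408, -0.913, -0.004], [0.002, 0.003, -1.0]]
force: [0.5, 0.7, 0.4]
finger_gap: 0.0741
```

```bash
python3 -c "
from h import *
plan((.51,-.13,.12),Rt(352,0),9)
c=capture('scene');cv2.imwrite('pics/scene40.png',c['frame'])"
```

```text
t 49.15 pos [ 0.5425 -0.4017  0.2767] q [-19.9  19.2   4.5   0.2 -75.2  85.8] F [0.5 0.7 0.4] gap 0.0741
rows 9 rot each [0.0, -0.0, -0.031]
slides [[-1.56, -2.61, 1.73], [-1.48, -2.66, 1.73], [-1.4, -2.71, 1.73], [-1.31, -2.75, 1.73], [-1.23, -2.79, 1.73], [-1.14, -2.82, 1.74], [-1.05, -2.86, 1.74], [-0.96, -2.89, 1.74], [-0.87, -2.91, 1.74]]
```

Request:
servo_tool:
  slide:
    - [-1.6,-2.7,1.0]
    - [-1.5,-2.8,1.3]
    - [-1.4,-2.8,1.7]
    - [-1.3,-2.8,1.8]
    - [-1.2,-2.9,1.8]
    - [-1.1,-2.9,1.8]
    - [-1.0,-2.9,1.8]
    - [-0.9,-2.9,1.8]
    - [-0.9,-2.9,1.8]
    - [0,0,0]
  rot:
    - [0,0,-0.03]
    - [0,0,-0.03]
    - [0,0,-0.03]
    - [0,0,-0.03]
    - [0,0,-0.03]
    - [0,0,-0.03]
    - [0,0,-0.03]
    - [0,0,-0.03]
    - [0,0,-0.03]
    - [0,0,0]
  jaw: [7.4,7.4,7.4,7.4,7.4,7.4,7.4,7.4,7.4,7.4]

```text
t: 50.2
eef_pos: [0.4841, -0.1152, 0.1228]
tool_rot: [[0.992, -0.127, 0.005], [-0.126, -0.992, -0.016], [0.007, 0.015, -1.0]]
force: [0.5, -0.6, 0.8]
finger_gap: 0.074
```

```bash
python3 -c "
from h import *
s=log();print(s['eef_pos'],s['tool_rot'],s['joint_pos'])
c=capture('wrist');cv2.imwrite('pics/w41.png',c['frame'])"
```

```text
[ 0.4841 -0.1152  0.1228] [[ 0.992  -0.1265  0.0047]
 [-0.1264 -0.9918 -0.0162]
 [ 0.0067  0.0154 -0.9999]] [ 10.065    9.4865 -30.7282   1.2574 -49.6897  71.8566]
```

```bash
python3 -c "
from h import *
c,a,p=casepose([(227,23),(336,21),(335,255),(243,256)],(281,60))
f=np.array([np.cos(np.radians(a)),np.sin(np.radians(a))])
t=.5*(c+.045*f+p)-.084*f
print(t);plan((t[0],t[1],.045),Rt(a,0),5)"
```

```text
centre [ 0.548  -0.1057] yaw -6.774933977470782 pin [ 0.5927 -0.1108] pin pred [ 0.5927 -0.111 ]
[ 0.5093 -0.101 ]
t 50.3 pos [ 0.4864 -0.1168  0.1249] q [  9.9   9.5 -30.4   1.3 -49.8  71.9] F [-0.2 -0.7 -0.3] gap 0.0739
rows 5 rot each [0.003, -0.002, -0.002]
slides [[0.4, -0.4, 1.6], [0.4, -0.39, 1.6], [0.41, -0.38, 1.6], [0.41, -0.38, 1.6], [0.41, -0.37, 1.6]]
```

Request:
servo_tool:
  slide:
    - [0.4,-0.4,1.6]
    - [0.4,-0.4,1.6]
    - [0.4,-0.4,1.6]
    - [0.4,-0.3,1.6]
    - [0.4,-0.3,1.6]
    - [0,0,0]
  rot:
    - [0.003,-0.002,-0.002]
    - [0.003,-0.002,-0.002]
    - [0.003,-0.002,-0.002]
    - [0.003,-0.002,-0.002]
    - [0.003,-0.002,-0.002]
    - [0,0,0]
  jaw: [7.4,7.4,7.4,7.4,7.4,7.4]

```text
t: 50.9
eef_pos: [0.5091, -0.1075, 0.0467]
tool_rot: [[0.993, -0.12, 0.007], [-0.12, -0.993, -0.002], [0.007, 0.001, -1.0]]
force: [-0.3, -0.7, 0.9]
finger_gap: 0.0742
```

```bash
python3 -c "
from h import *
plan((.5093,-.101,.005),Rt(-6.8,0),3)"
```

```text
t 50.9 pos [ 0.5091 -0.1075  0.0467] q [  9.8  17.4 -32.2   0.2 -40.   73.1] F [-0.3 -0.7  0.9] gap 0.0742
rows 3 rot each [0.0, -0.002, -0.0]
slides [[-0.03, -0.22, 1.39], [-0.03, -0.21, 1.39], [-0.02, -0.21, 1.39]]
```

Request:
servo_tool:
  slide:
    - [0,-0.5,0.5]
    - [0,-0.2,1.4]
    - [0,0,1.4]
    - [0,0,0.9]
    - [0,0,0]
  rot:
    - [0,0,0]
    - [0,0,0]
    - [0,0,0]
    - [0,0,0]
    - [0,0,0]
  jaw: [7.4,7.4,7.4,7.4,7.4]

```text
t: 51.4
eef_pos: [0.5115, -0.1022, 0.0074]
tool_rot: [[0.992, -0.122, 0.013], [-0.122, -0.993, -0.002], [0.013, 0.0, -1.0]]
force: [1.0, 0.6, -0.4]
finger_gap: 0.0739
```

```bash
python3 -c "
from h import *
plan((.5093,-.101,.005),Rt(-6.8,0),1)
c=capture('wrist');cv2.imwrite('pics/w42.png',c['frame'])"
```

```text
t 51.4 pos [ 0.5115 -0.1022  0.0074] q [ 10.5  20.9 -34.4   0.4 -34.   72.2] F [ 1.   0.6 -0.4] gap 0.0739
rows 1 rot each [0.0, -0.013, -0.004]
slides [[-0.23, -0.09, 0.23]]
```

Request:
servo_tool:
  slide:
    - [-0.1,-0.1,0.2]
    - [0,0,0.1]
    - [0,0,0]
    - [0,0,0]
    - [0,0,0]
    - [0.1,-1,0]
    - [0.2,-2,0.04]
    - [0.2,-2.2,0.04]
    - [0.2,-2.2,0.04]
    - [0.2,-2.2,0.04]
    - [0.2,-1.8,0.04]
    - [0,0,0]
  rot:
    - [0,-0.013,0]
    - [0,0,0]
    - [0,0,0]
    - [0,0,0]
    - [0,0,0]
    - [0,0,0]
    - [0,0,0]
    - [0,0,0]
    - [0,0,0]
    - [0,0,0]
    - [0,0,0]
    - [0,0,0]
  jaw: [7.4,7.4,5.4,5.4,5.4,5.4,5.4,5.4,5.4,5.4,5.4,5.4]
  squeeze: 40

```text
t: 52.65
eef_pos: [0.5377, 0.0136, 0.0071]
tool_rot: [[0.992, -0.124, 0.002], [-0.124, -0.992, -0.003], [0.003, 0.003, -1.0]]
force: [0.0, 0.8, -2.1]
finger_gap: 0.0571
```

```bash
python3 -c "
from h import *
plan((.58,.20,.004),Rt(-90,0),12)"
```

```text
t 52.65 pos [0.5377 0.0136 0.0071] q [ 22.5  22.4 -31.7   0.4 -35.8  60.1] F [ 0.   0.8 -2.1] gap 0.0571
rows 12 rot each [0.0, -0.0, 0.121]
slides [[0.16, -1.59, 0.02], [-0.04, -1.59, 0.02], [-0.23, -1.58, 0.02], [-0.41, -1.54, 0.02], [-0.6, -1.48, 0.02], [-0.77, -1.39, 0.02], [-0.93, -1.29, 0.02], [-1.08, -1.17, 0.02], [-1.21, -1.03, 0.02], [-1.33, -0.88, 0.02], [-1.42, -0.71, 0.02], [-1.5, -0.54, 0.03]]
```

Request:
servo_tool:
  slide:
    - [0.2,-1.6,0.03]
    - [0,-1.6,0.03]
    - [-0.2,-1.6,0.03]
    - [-0.4,-1.5,0.03]
    - [-0.6,-1.5,0.03]
    - [-0.8,-1.4,0.03]
    - [-0.9,-1.3,0.03]
    - [-1.1,-1.2,0.03]
    - [-1.2,-1.0,0.03]
    - [-1.3,-0.9,0.03]
    - [-1.4,-0.7,0.03]
    - [-1.5,-0.5,0.03]
  rot:
    - [0,0,0.13]
    - [0,0,0.13]
    - [0,0,0.13]
    - [0,0,0.13]
    - [0,0,0.13]
    - [0,0,0.13]
    - [0,0,0.13]
    - [0,0,0.13]
    - [0,0,0.13]
    - [0,0,0.13]
    - [0,0,0.13]
    - [0,0,0.13]
  jaw: [5.4,5.4,5.4,5.4,5.4,5.4,5.4,5.4,5.4,5.4,5.4,5.4]

```text
t: 53.85
eef_pos: [0.581, 0.1745, 0.0079]
tool_rot: [[-0.18, -0.983, -0.027], [-0.983, 0.181, -0.032], [0.036, 0.021, -0.999]]
force: [-6.3, -10.4, 16.6]
finger_gap: 0.0572
```

```bash
python3 -c "
from h import *
plan((.585,.21,.004),Rt(-194.5,0),12)"
```

```text
t 53.85 pos [0.581  0.1745 0.0079] q [ 35.5  28.1 -21.    0.9 -43.2 -46.6] F [ -6.3 -10.4  16.6] gap 0.0572
rows 12 rot each [-0.001, -0.004, 0.137]
slides [[-0.3, 0.02, 0.02], [-0.29, 0.06, 0.02], [-0.28, 0.1, 0.02], [-0.27, 0.14, 0.03], [-0.24, 0.17, 0.03], [-0.22, 0.2, 0.03], [-0.19, 0.23, 0.03], [-0.15, 0.26, 0.03], [-0.12, 0.27, 0.03], [-0.08, 0.29, 0.03], [-0.04, 0.3, 0.03], [0.0, 0.3, 0.03]]
```

Request:
servo_tool:
  slide:
    - [0,0,-0.1]
    - [0,0,0]
    - [0,0,0]
  rot:
    - [0.02,-0.03,0]
    - [0,-0.01,0]
    - [0,0,0]
  jaw: [5.4,5.4,5.4]

```text
t: 54.15
eef_pos: [0.5806, 0.1742, 0.0083]
tool_rot: [[-0.186, -0.983, -0.001], [-0.983, 0.186, 0.004], [-0.004, 0.002, -1.0]]
force: [0.3, 0.1, -2.1]
finger_gap: 0.0571
```

```bash
python3 -c "
from h import *
plan((.585,.21,.006),Rt(-194.5,0),12)
c=capture('wrist');cv2.imwrite('pics/w43.png',c['frame'])"
```

```text
t 54.15 pos [0.5806 0.1742 0.0083] q [ 35.   27.1 -22.3  -0.4 -40.5 -45.4] F [ 0.3  0.1 -2.1] gap 0.0571
rows 12 rot each [0.0, 0.0, 0.136]
slides [[-0.3, 0.02, 0.02], [-0.29, 0.06, 0.02], [-0.28, 0.1, 0.02], [-0.27, 0.14, 0.02], [-0.25, 0.17, 0.02], [-0.22, 0.2, 0.02], [-0.19, 0.23, 0.02], [-0.16, 0.26, 0.02], [-0.12, 0.27, 0.02], [-0.08, 0.29, 0.02], [-0.04, 0.3, 0.02], [-0.0, 0.3, 0.02]]
```

Request:
servo_tool:
  slide:
    - [-0.3,0,0.1]
    - [-0.3,0.1,0.05]
    - [-0.3,0.1,0]
    - [-0.3,0.1,0]
    - [-0.2,0.2,0]
    - [-0.2,0.2,0]
    - [-0.2,0.2,0]
    - [-0.2,0.3,0]
    - [-0.1,0.3,0]
    - [-0.1,0.3,0]
    - [0,0.3,0]
    - [0,0.3,0]
  rot:
    - [0,0,0.136]
    - [0,0,0.136]
    - [0,0,0.136]
    - [0,0,0.136]
    - [0,0,0.136]
    - [0,0,0.136]
    - [0,0,0.136]
    - [0,0,0.136]
    - [0,0,0.136]
    - [0,0,0.136]
    - [0,0,0.136]
    - [0,0,0.1]
  jaw: [5.4,5.4,5.4,5.4,5.4,5.4,5.4,5.4,5.4,5.4,5.4,5.4]

```text
t: 55.4
eef_pos: [0.5888, 0.2083, 0.0071]
tool_rot: [[-0.965, 0.263, -0.004], [0.263, 0.965, -0.006], [0.003, -0.006, -1.0]]
force: [-1.3, -1.5, 1.8]
finger_gap: 0.0571
```

```bash
python3 -c "
from h import *
s=log();print(s['eef_pos'],s['force'],s['tool_rot'],s['joint_pos'])
c=capture('wrist');crop(c['frame'],'w44',200,0,240,180,3)"
```

```text
[0.5888 0.2083 0.0071] [-1.2945 -1.4904  1.8161] [[-0.9647  0.2632 -0.0041]
 [ 0.2632  0.9647 -0.0056]
 [ 0.0025 -0.0065 -1.    ]] [  37.4352   28.6531  -19.7506    0.1639  -41.9778 -142.8183]
```

```bash
python3 -c "
from h import *
topunch((317.3,107.7),(.003,-.008),n=7)"
```

```text
pin [0.5137 0.2304 0.041 ] d [-0.0267  0.0541  0.    ]
t 55.5 pos [0.5893 0.209  0.0071] q [  37.5   28.7  -19.7    0.2  -41.9 -142.6] F [ 0.9  1.  -0.4] gap 0.057
rows 7 rot each [0.0, 0.0, 0.0]
slides [[0.57, 0.65, -0.0], [0.57, 0.65, -0.0], [0.57, 0.65, -0.0], [0.57, 0.65, -0.0], [0.57, 0.65, -0.0], [0.57, 0.65, -0.0], [0.57, 0.65, -0.0]]
```

Request:
servo_tool:
  slide:
    - [0.6,0.7,0]
    - [0.6,0.7,0]
    - [0.6,0.7,0]
    - [0.6,0.65,0]
    - [0.6,0.65,0]
    - [0.5,0.6,0]
    - [0.5,0.55,0]
    - [0,0,0]
    - [0,0,0]
  rot:
    - [0,0,0]
    - [0,0,0]
    - [0,0,0]
    - [0,0,0]
    - [0,0,0]
    - [0,0,0]
    - [0,0,0]
    - [0,0,0]
    - [0,0,0]
  jaw: [5.4,5.4,5.4,5.4,5.4,5.4,5.4,5.4,5.4]

```text
t: 56.4
eef_pos: [0.5601, 0.268, 0.0071]
tool_rot: [[-0.969, 0.248, -0.002], [0.248, 0.969, -0.005], [0.001, -0.006, -1.0]]
force: [0.7, -2.3, 0.0]
finger_gap: 0.0576
```

```bash
python3 -c "
from h import *
s=sense();o=np.array([.5893,.209]);pin=np.array([.5137,.2304])+s['eef_pos'][:2]-o;print(s['force'],'pin by kin',pin,s['tool_rot'])
d=np.r_[PUNCH-[.0004,.0003]-pin,0];print(d);plan(s['eef_pos']+d,s['tool_rot'],2)"
```

```text
[ 0.715 -2.265  0.031] pin by kin [0.4845 0.2894] [[-0.9689  0.2475 -0.0025]
 [ 0.2476  0.9689 -0.0052]
 [ 0.0011 -0.0057 -1.    ]]
[-0.0009  0.0028  0.    ]
t 56.4 pos [0.5601 0.268  0.0071] q [  43.6   28.4  -20.3    0.2  -41.6 -148.1] F [ 0.7 -2.3  0. ] gap 0.0576
rows 2 rot each [0.0, 0.0, 0.0]
slides [[0.08, 0.12, -0.0], [0.08, 0.12, -0.0]]
```

Request:
servo_tool:
  slide:
    - [0.08,0.2,0]
    - [0.08,0.2,0]
    - [0,0,0]
    - [0,0,0]
  rot:
    - [0,0,0]
    - [0,0,0]
    - [0,0,0]
    - [0,0,0]
  jaw: [5.4,5.4,5.4,5.4]

```text
t: 56.8
eef_pos: [0.5593, 0.2717, 0.0071]
tool_rot: [[-0.969, 0.248, -0.003], [0.248, 0.969, -0.006], [0.002, -0.006, -1.0]]
force: [-0.1, -0.9, 1.8]
finger_gap: 0.0571
```

Request:
servo_tool:
  slide:
    - [0,0,0]
    - [0,0,0]
    - [-0.1,0,-0.1]
    - [0,0,-0.1]
    - [0,0,0]
    - [0,0,0]
    - [0,0,0]
  rot:
    - [0,0,0]
    - [0,0,0]
    - [0,0.1,0]
    - [0,0.1,0]
    - [0,0.1,0]
    - [0,0.01,0]
    - [0,0,0]
  jaw: [7.0,7.4,7.4,7.4,7.4,7.4,7.4]

```text
t: 57.5
eef_pos: [0.5586, 0.2724, 0.0084]
tool_rot: [[-0.918, 0.246, -0.31], [0.234, 0.969, 0.075], [0.319, -0.004, -0.948]]
force: [0.4, 0.2, 0.7]
finger_gap: 0.0739
```

```bash
python3 -c "
from h import *
s=log();print(s['eef_pos'],s['force'],s['joint_pos'],s['tool_rot'])
c=capture('wrist');cv2.imwrite('pics/w45f.png',c['frame']);crop(c['frame'],'w45',240,20,160,120,5)
c=capture('side');crop(c['frame'],'sd45',250,170,100,80,8)"
```

```text
[0.5586 0.2724 0.0084] [0.4471 0.2159 0.6549] [  34.893    36.2258   -1.2527  -15.1503  -65.8687 -131.3173] [[-0.9184  0.2458 -0.31  ]
 [ 0.2343  0.9693  0.0746]
 [ 0.3188 -0.0041 -0.9478]]
```

```bash
python3 -c "
from h import *
align((240+401/5,20+324/5),(240+382.5/5,20+360/5))"
```

```text
tip [0.4829 0.2925 0.047 ] pin [0.4825 0.2914 0.041 ] d mm [ 0.4431  1.1105 -0.5   ]
t 57.65 pos [0.5572 0.2727 0.009 ] q [  35.    36.1   -1.4  -15.1  -65.8 -131.3] F [-1.   0.  -0.2] gap 0.0736
rows 2 rot each [0.0, 0.0, 0.0]
slides [[-0.02, 0.06, 0.02], [-0.02, 0.06, 0.02]]
```

Request:
servo_tool:
  slide:
    - [0,0,0.3]
    - [0,0,0]
    - [0,0,0]
    - [0,0,0]
    - [0,0,0]
  rot:
    - [0,0,0]
    - [0,0,0]
    - [0,0,0]
    - [0,0,0]
    - [0,0,0]
  jaw: [7.4,5.4,5.4,5.4,5.4]

```text
t: 58.15
eef_pos: [0.5543, 0.2742, 0.0072]
tool_rot: [[-0.921, 0.24, -0.307], [0.229, 0.971, 0.072], [0.315, -0.004, -0.949]]
force: [0.3, -0.6, -2.1]
finger_gap: 0.0572
```

```bash
python3 -c "
from h import *
s=log();print(s['eef_pos'],s['force'])
c=capture('wrist');crop(c['frame'],'w46',240,20,160,120,5)"
```

```text
[0.5543 0.2742 0.0072] [ 0.3259 -0.5929 -2.109 ]
```

```bash
python3 -c "
from h import *
align((240+394/5,20+391/5),(240+389.5/5,20+409/5))"
```

```text
tip [0.4839 0.2925 0.047 ] pin [0.4828 0.2924 0.041 ] d mm [ 1.1443  0.0366 -0.5   ]
t 58.25 pos [0.5543 0.2742 0.0072] q [  35.3   36.    -1.9  -15.1  -65.3 -131.4] F [-0.5  0.1 -1.5] gap 0.0574
rows 2 rot each [0.0, 0.0, 0.0]
slides [[-0.06, 0.02, 0.01], [-0.06, 0.02, 0.01]]
```

Request:
servo_tool:
  slide:
    - [-0.12,0.03,0]
    - [0,0,0]
    - [0,0,0]
  rot:
    - [0,0,0]
    - [0,0,0]
    - [0,0,0]
  jaw: [5.4,5.4,5.4]

```text
t: 58.55
eef_pos: [0.5545, 0.2743, 0.0071]
tool_rot: [[-0.92, 0.24, -0.309], [0.229, 0.971, 0.072], [0.318, -0.005, -0.948]]
force: [-1.1, -0.2, 0.4]
finger_gap: 0.0575
```

```bash
python3 -c "
from h import *
s=log();print(s['eef_pos'],s['force'])
c=capture('wrist');crop(c['frame'],'w47',240,20,160,120,5)"
```

```text
[0.5545 0.2743 0.0071] [-1.1219 -0.1689  0.4077]
```

Request:
servo_tool:
  slide:
    - [-0.15,0,-0.05]
    - [-0.1,0,0]
    - [0,0,0]
    - [0,0,0]
  rot:
    - [0,0,0]
    - [0,0,0]
    - [0,0,0]
    - [0,0,0]
  jaw: [5.4,5.4,5.4,5.4]

```text
t: 59.0
eef_pos: [0.5561, 0.2738, 0.0071]
tool_rot: [[-0.92, 0.24, -0.311], [0.229, 0.971, 0.072], [0.319, -0.005, -0.948]]
force: [-2.1, 0.9, 2.1]
finger_gap: 0.0574
```

```bash
python3 -c "
from h import *
s=log();print(s['eef_pos'],s['force'])
c=capture('wrist');crop(c['frame'],'w48',240,20,160,120,5)"
```

```text
[0.5561 0.2738 0.0071] [-2.1225  0.8959  2.1495]
```

```bash
python3 -c "
from h import *
align((240+394/5,20+361/5),(240+389.5/5,20+409/5))"
```

```text
tip [0.4841 0.2925 0.047 ] pin [0.4846 0.292  0.041 ] d mm [-0.5803  0.4679 -0.5   ]
t 59.1 pos [0.5561 0.2738 0.0071] q [  35.1   36.2   -1.5  -15.1  -65.7 -131.2] F [-2.3  1.1  1.2] gap 0.0571
rows 2 rot each [0.0, 0.0, 0.0]
slides [[0.02, 0.02, 0.03], [0.02, 0.02, 0.03]]
```

Within 0.75 mm. Release, retreat, go to the knob.

Request:
servo_tool:
  slide:
    - [0,0,0]
    - [0,0,0]
    - [0,0,-2]
    - [0,0,-4]
    - [0,0,-4.5]
    - [0,0,-4.5]
    - [0,0,-4.5]
    - [0,0,-4.5]
    - [0,0,-4.5]
  rot:
    - [0,0,0]
    - [0,0,0]
    - [0,0,0]
    - [0,0,0]
    - [0,0,0]
    - [0,0,0]
    - [0,-0.05,0]
    - [0,-0.1,0]
    - [0,-0.1,0]
  jaw: [7.4,7.4,7.4,7.4,7.4,5,2,0,0]

```text
t: 60.0
eef_pos: [0.6409, 0.2515, 0.2785]
tool_rot: [[-0.966, 0.246, -0.078], [0.247, 0.969, 0.003], [0.076, -0.016, -0.997]]
force: [0.3, 0.8, 0.5]
finger_gap: 0.0157
```

Run:
```python
from h import *
plan((.486,.291,.275),Rt(170,0),5)
c=capture("scene");crop(c["frame"],"sc50",370,190,100,80,8)
c=capture("side");crop(c["frame"],"sd50",250,170,100,80,8)
```

```text
t 60.0 pos [0.6409 0.2515 0.2785] q [  36.    23.1   11.7   -2.8  -82.  -139.8] F [0.3 0.8 0.5] gap 0.0157
rows 5 rot each [-0.003, -0.015, -0.015]
slides [[3.18, 0.0, 0.31], [3.19, 0.05, 0.26], [3.19, 0.1, 0.22], [3.19, 0.14, 0.17], [3.19, 0.19, 0.12]]
```

Aligned the same as the previous two. On to the knob.

Request:
servo_tool:
  slide:
    - [3.2,0,0.1]
    - [3.2,0.1,0.1]
    - [3.2,0.1,0.2]
    - [3.2,0.1,0.2]
    - [3.0,0.2,0.2]
    - [0,0,0]
    - [0,0,0]
  rot:
    - [0,-0.015,-0.015]
    - [0,-0.015,-0.015]
    - [0,-0.015,-0.015]
    - [0,-0.015,-0.015]
    - [0,-0.015,-0.015]
    - [0,0,0]
    - [0,0,0]
  jaw: [0,0,0,0,0,0,0]

```text
t: 60.8
eef_pos: [0.4842, 0.2931, 0.2852]
tool_rot: [[-0.986, 0.167, 0.015], [0.167, 0.986, -0.002], [-0.015, 0.001, -1.0]]
force: [0.4, 0.4, 0.5]
finger_gap: 0.0001
```

Run:
```python
from h import *
plan((.4855,.291,.248),Rt(170,0),3)
```

```text
t 60.8 pos [0.4842 0.2931 0.2852] q [  51.5    8.1   -9.3    0.8  -72.2 -151.4] F [0.4 0.4 0.5] gap 0.0001
rows 3 rot each [0.0, 0.005, 0.002]
slides [[-0.04, -0.06, 1.24], [-0.04, -0.06, 1.24], [-0.05, -0.06, 1.24]]
```

Request:
servo_tool:
  slide:
    - [0,0,1.2]
    - [0,0,1.2]
    - [0,0,1.2]
    - [0,0,0.5]
    - [0,0,0.5]
    - [0,0,0.5]
    - [0,0,0.4]
    - [0,0,0]
  rot:
    - [0,0.005,0]
    - [0,0.005,0]
    - [0,0.005,0]
    - [0,0,0]
    - [0,0,0]
    - [0,0,0]
    - [0,0,0]
    - [0,0,0]
  jaw: [0,0,0,0,0,0,0,0]

```text
t: 61.6
eef_pos: [0.487, 0.2923, 0.2243]
tool_rot: [[-0.985, 0.171, -0.004], [0.171, 0.985, -0.0], [0.004, -0.001, -1.0]]
force: [-2.3, -0.3, 3.4]
finger_gap: -0.0002
```

Request:
servo_tool:
  slide:
    - [0,0,0.4]
    - [0,0,0.35]
  rot:
    - [0,0,0]
    - [0,0,0]
  jaw: [0,0]

```text
t: 61.8
eef_pos: [0.4874, 0.2924, 0.2231]
tool_rot: [[-0.986, 0.169, 0.0], [0.169, 0.986, 0.001], [0.0, 0.001, -1.0]]
force: [-16.6, -3.1, 32.0]
finger_gap: 0.0002
```

Request:
servo_tool:
  slide:
    - [0,0,-1]
    - [0,0,-2.5]
    - [0,0,-3]
    - [-4,0,-0.5]
    - [-4,-0.3,0]
    - [-4,-0.3,0]
    - [-2,-0.2,0]
    - [0,0,0]
  rot:
    - [0,0.01,0]
    - [0,0.01,0]
    - [0,0,0]
    - [0,0,0.02]
    - [0,0.04,0.02]
    - [0,0.08,0.02]
    - [0,0.08,0.02]
    - [0,0.08,0]
  jaw: [0,0,0,0,3,7.4,7.4,7.4]

```text
t: 62.6
eef_pos: [0.6276, 0.2578, 0.2936]
tool_rot: [[-0.927, 0.242, -0.287], [0.23, 0.97, 0.074], [0.297, 0.002, -0.955]]
force: [0.8, 0.0, -0.4]
finger_gap: 0.0582
```

Run:
```python
from h import *
R=Rt(166,18)
plan(np.array([.5595,.2725,.0055])-.06*R[:,2],R,6)
```

```text
t 62.6 pos [0.6276 0.2578 0.2936] q [  31.5   28.6   24.2  -12.4  -97.6 -135.8] F [ 0.8  0.  -0.4] gap 0.0582
rows 6 rot each [0.0, 0.002, 0.0]
slides [[-0.33, -0.05, 3.93], [-0.34, -0.04, 3.93], [-0.35, -0.04, 3.93], [-0.35, -0.04, 3.93], [-0.36, -0.04, 3.93], [-0.37, -0.04, 3.93]]
```

Run:
```python
from h import *
import numpy as np
s=sense();print(s['t'],s['eef_pos'],s['finger_gap'])
R=Rt(166,17.5);t=np.array([.5595,.2725,.0055])
plan(t-R[:,2]*.06,R,6)
```

```text
62.6 [0.6276 0.2578 0.2936] 0.058240393185392016
t 62.6 pos [0.6276 0.2578 0.2936] q [  31.5   28.6   24.2  -12.4  -97.6 -135.8] F [ 0.8  0.  -0.4] gap 0.0582
rows 6 rot each [0.0, 0.001, 0.0]
slides [[-0.32, -0.05, 3.93], [-0.32, -0.04, 3.93], [-0.33, -0.04, 3.93], [-0.33, -0.04, 3.93], [-0.33, -0.04, 3.93], [-0.33, -0.04, 3.93]]
```

Request:
servo_tool:
  slide:
    - [-0.3,0,2]
    - [-0.4,-0.05,3.9]
    - [-0.4,-0.05,3.9]
    - [-0.4,-0.05,3.9]
    - [-0.4,-0.05,3.9]
    - [-0.1,-0.05,2.5]
    - [0,0,0]
    - [0,0,0]
  rot:
    - [0,0,0]
    - [0,0,0]
    - [0,0,0]
    - [0,0,0]
    - [0,0,0]
    - [0,0,0]
    - [0,0,0]
    - [0,0,0]
  jaw: [7.4,7.4,7.4,7.4,7.4,7.4,7.4,7.4]

```text
t: 63.4
eef_pos: [0.5915, 0.2609, 0.0817]
tool_rot: [[-0.923, 0.251, -0.292], [0.24, 0.968, 0.073], [0.301, -0.003, -0.954]]
force: [0.6, -0.1, -0.7]
finger_gap: 0.0743
```

Run:
```python
from h import *
import numpy as np
R=Rt(166,17.5);t=np.array([.5595,.2725,.0055])
plan(t,R,4)
c=capture('wrist');crop(c['frame'],'w_pick_c',0,0,640,480,1)
```

```text
t 63.4 pos [0.5915 0.2609 0.0817] q [  33.1   33.4    4.3  -13.3  -73.5 -132.5] F [ 0.6 -0.1 -0.7] gap 0.0743
rows 4 rot each [-0.0, -0.0, -0.002]
slides [[0.23, 0.09, 2.07], [0.23, 0.09, 2.07], [0.23, 0.09, 2.07], [0.23, 0.09, 2.07]]
```

View pics/w_pick_c.png

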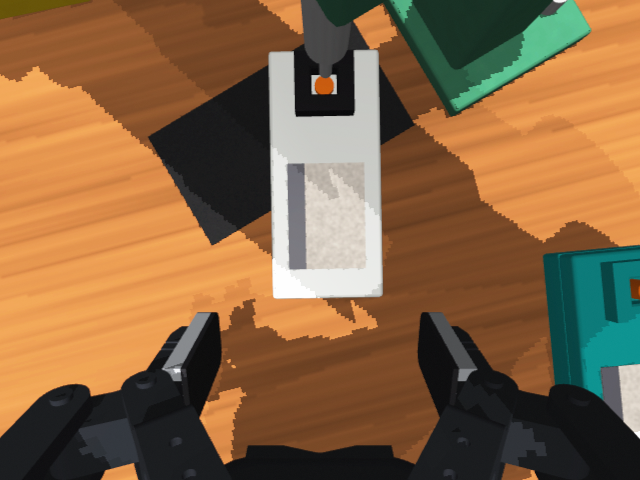

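The white case is centred between the fingers (x≈326), with the pin at (324,86) and the turquoise look-alike clear on the right. I'm going down to pick it.

Request:
servo_tool:
  slide:
    - [0.2,0.08,2.0]
    - [0.2,0.08,2.0]
    - [0.2,0.08,1.8]
    - [0.1,0.0,1.0]
    - [0,0,0]
    - [0,0,0]
  rot:
    - [0,0,0]
    - [0,0,0]
    - [0,0,0]
    - [0,0,0]
    - [0,0,0]
    - [0,0,0]
  jaw: [7.4,7.4,7.4,7.4,7.4,7.4]

```text
t: 64.05
eef_pos: [0.5743, 0.2731, 0.0278]
tool_rot: [[-0.928, 0.251, -0.276], [0.238, 0.968, 0.081], [0.288, 0.009, -0.958]]
force: [0.4, 0.1, 0.1]
finger_gap: 0.0741
```

Run:
```python
from h import *
import numpy as np
R=Rt(166,17.5);t=np.array([.5595,.2725,.006])
plan(t,R,1)
c=capture('wrist');crop(c['frame'],'w_pick_c2',220,0,200,150,4)
crop(c['frame'],'w_pick_c3',0,0,640,480,1)
```

```text
t 64.05 pos [0.5743 0.2731 0.0278] q [  34.7   34.9   -0.5  -14.2  -66.  -132.1] F [0.4 0.1 0.1] gap 0.0741
rows 1 rot each [0.012, 0.014, -0.006]
slides [[0.73, -0.45, 2.49]]
```

View pics/w_pick_c2.png

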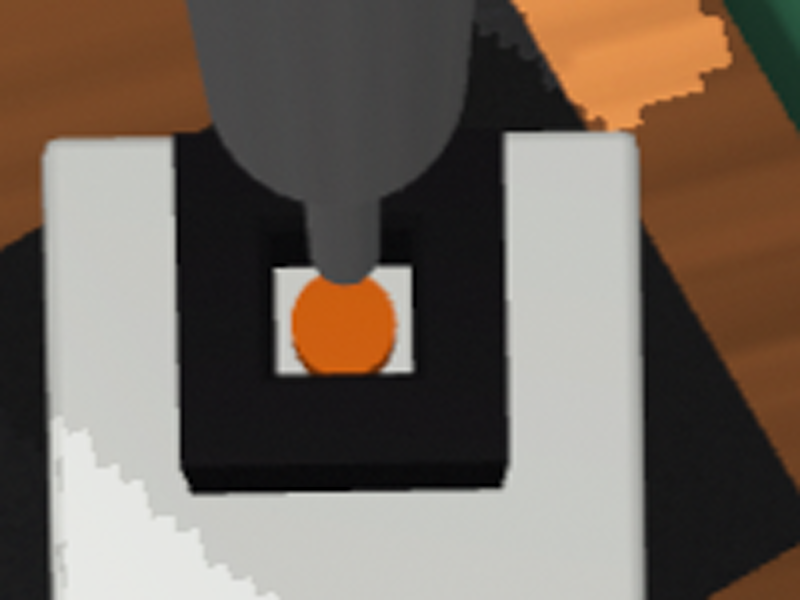

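View pics/w_pick_c3.png

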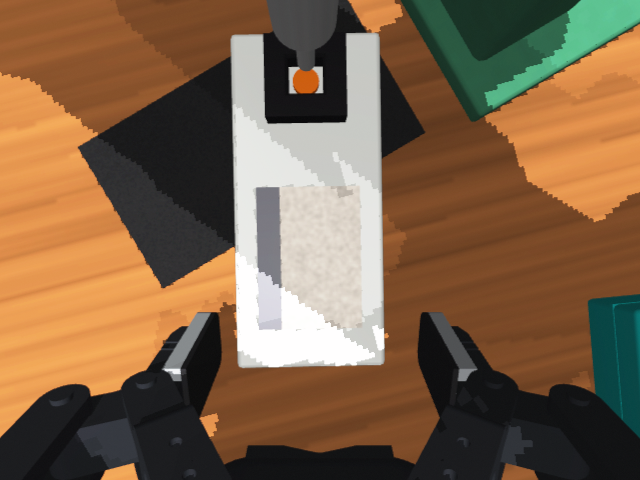

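The pin sits sunk below the collar mouth (home). The case is about 9 px left of centre between the fingers, which agrees with the planned −y correction.

Request:
servo_tool:
  slide:
    - [0.2,-0.4,0.8]
    - [0.25,-0.05,0.8]
    - [0.2,0,0.5]
    - [0,0,0]
    - [0,0,0]
  rot:
    - [0,0,0]
    - [0,0,0]
    - [0,0,0]
    - [0,0,0]
    - [0,0,0]
  jaw: [7.4,7.4,7.4,7.4,7.4]

```text
t: 64.6
eef_pos: [0.5616, 0.272, 0.01]
tool_rot: [[-0.928, 0.252, -0.274], [0.238, 0.968, 0.083], [0.286, 0.012, -0.958]]
force: [0.6, 0.7, 0.5]
finger_gap: 0.0742
```

Run:
```python
from h import *
import numpy as np
R=Rt(166,17.5);t=np.array([.5595,.2725,.006])
plan(t,R,1)
c=capture('wrist');crop(c['frame'],'w_pick_c4',0,0,640,480,1)
```

```text
t 64.6 pos [0.5616 0.272  0.01  ] q [  35.2   35.1   -2.9  -14.6  -63.2 -131.8] F [0.6 0.7 0.5] gap 0.0742
rows 1 rot each [0.014, 0.016, -0.006]
slides [[0.1, -0.01, 0.44]]
```

View pics/w_pick_c4.png

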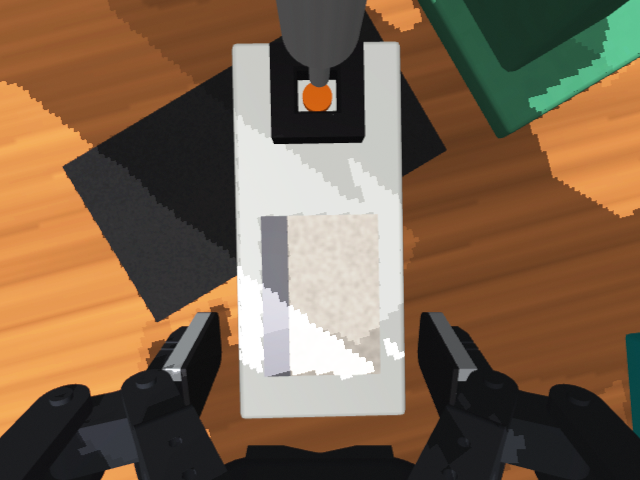

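Centred (case 240–404 between pads 220–420). Last small lowering with roll correction, then close.

Request:
servo_tool:
  slide:
    - [0.1,0,0.4]
    - [0,0,0]
    - [0,0,0]
    - [0,0,0]
    - [0,0,0]
    - [0,0,0]
  rot:
    - [0.014,0.01,0]
    - [0,0,0]
    - [0,0,0]
    - [0,0,0]
    - [0,0,0]
    - [0,0,0]
  jaw: [7.4,7.4,5.4,5.4,5.4,5.4]
  squeeze: 60

```text
t: 65.25
eef_pos: [0.5602, 0.273, 0.0066]
tool_rot: [[-0.926, 0.247, -0.287], [0.237, 0.969, 0.071], [0.295, -0.002, -0.955]]
force: [0.1, 0.1, -0.7]
finger_gap: 0.0569
```

Run:
```python
from h import *
import numpy as np
s=sense();p=np.array(s['eef_pos']);R=np.array(s['tool_rot']);g=p-.019*R[:,2]
print(s['t'],p,R,s['force'],s['finger_gap']);print('g',g,'tilt',np.degrees(np.arccos(-R[2,2])),'d',np.linalg.norm((g-[.484,.2925,0])[:2]))
```

```text
65.25 [0.5602 0.273  0.0066] [[-0.9256  0.247  -0.2867]
 [ 0.2367  0.969   0.0707]
 [ 0.2952 -0.0025 -0.9554]] [ 0.1418  0.0994 -0.7149] 0.05693840546131033
g [0.5657 0.2717 0.0247] tilt 17.173029572476825 d 0.08427352771351643
```

Request:
servo_tool:
  slide:
    - [-1.0,-1.0,-0.35]
    - [-1.4,-1.4,-0.47]
    - [-1.4,-1.4,-0.47]
    - [-1.3,-1.3,-0.45]
    - [0,0,0]
    - [0.5,-0.3,-2]
    - [1,-0.3,-4]
    - [0.9,-0.3,-4.3]
    - [0.6,-0.3,-4.3]
    - [0.3,-0.3,-4.3]
    - [0,0,-1]
    - [0,0,0]
  rot:
    - [0,0,0]
    - [0,0,0]
    - [0,0,0]
    - [0,0,0]
    - [0,0,0]
    - [0,0,0]
    - [0,0,0]
    - [0,-0.08,0]
    - [0,-0.08,0]
    - [0,-0.08,0]
    - [0,-0.06,0]
    - [0,0,0]
  jaw: [5.4,5.4,5.4,5.4,5.4,5.4,5.4,5.4,5.4,5.4,5.4,5.4]

```text
t: 66.45
eef_pos: [0.6176, 0.1756, 0.2128]
tool_rot: [[-0.966, 0.26, 0.002], [0.26, 0.966, -0.009], [-0.005, -0.008, -1.0]]
force: [0.3, 0.7, -2.8]
finger_gap: 0.0569
```

Run:
```python
from h import *
import numpy as np
log()
pg((.58,0,.23),240,0,12)
c=capture('wrist');crop(c['frame'],'w_lift_c',0,0,640,480,1)
```

```text
t 66.45 pos [0.6176 0.1756 0.2128] q [  33.6   18.2   -5.5    0.5  -66.5 -138.8] F [ 0.3  0.7 -2.8] gap 0.0569
rows 12 rot each [-0.001, -0.0, -0.109]
slides [[-0.08, -1.49, 0.03], [0.09, -1.49, 0.03], [0.25, -1.48, 0.03], [0.41, -1.44, 0.02], [0.56, -1.39, 0.02], [0.71, -1.32, 0.02], [0.85, -1.23, 0.02], [0.98, -1.13, 0.02], [1.1, -1.02, 0.02], [1.2, -0.89, 0.02], [1.29, -0.76, 0.02], [1.37, -0.61, 0.02]]
```

View pics/w_lift_c.png

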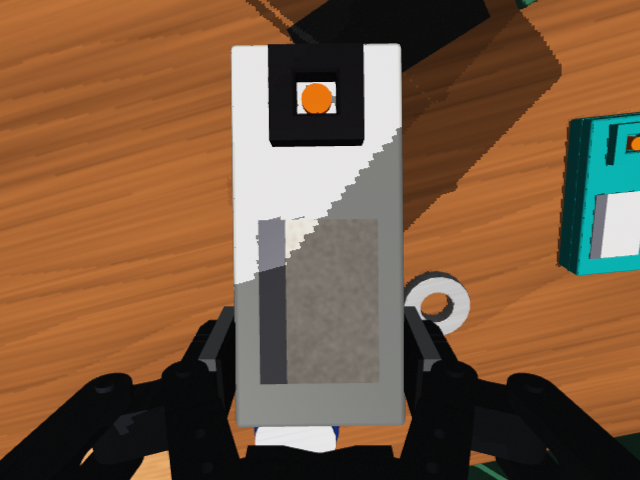

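The case is held, the pin is sunk and the lift is clean. Now the transit.

Request:
servo_tool:
  slide:
    - [-0.1,-1.5,0]
    - [0.1,-1.5,0]
    - [0.25,-1.5,0]
    - [0.4,-1.45,0]
    - [0.55,-1.4,0]
    - [0.7,-1.3,0]
    - [0.85,-1.2,0]
    - [1.0,-1.1,0]
    - [1.1,-1.0,0]
    - [1.2,-0.9,0]
    - [1.3,-0.75,0]
    - [1.35,-0.6,0]
  rot:
    - [0,0,-0.11]
    - [0,0,-0.11]
    - [0,0,-0.11]
    - [0,0,-0.11]
    - [0,0,-0.11]
    - [0,0,-0.11]
    - [0,0,-0.11]
    - [0,0,-0.11]
    - [0,0,-0.11]
    - [0,0,-0.11]
    - [0,0,-0.11]
    - [0,0,-0.11]
  jaw: [5.4,5.4,5.4,5.4,5.4,5.4,5.4,5.4,5.4,5.4,5.4,5.4]

```text
t: 67.7
eef_pos: [0.5782, -0.0141, 0.1926]
tool_rot: [[-0.454, -0.89, -0.051], [-0.89, 0.455, -0.011], [0.033, 0.04, -0.999]]
force: [-0.6, -0.7, -2.0]
finger_gap: 0.057
```

Run:
```python
from h import *
pg((.56,-.15,.24),330,0,12)
```

```text
t 67.7 pos [ 0.5782 -0.0141  0.1926] q [ 17.8  14.9 -12.6  -0.3 -65.5 -44.7] F [-0.6 -0.7 -2. ] gap 0.057
rows 12 rot each [0.005, 0.0, -0.127]
slides [[1.09, -0.37, -0.22], [1.12, -0.23, -0.21], [1.14, -0.09, -0.21], [1.15, 0.06, -0.21], [1.13, 0.2, -0.21], [1.1, 0.34, -0.21], [1.05, 0.47, -0.22], [0.98, 0.6, -0.22], [0.89, 0.72, -0.22], [0.8, 0.82, -0.22], [0.69, 0.92, -0.23], [0.56, 0.99, -0.23]]
```

Request:
servo_tool:
  slide:
    - [1.1,-0.4,-0.3]
    - [1.1,-0.25,-0.3]
    - [1.1,-0.1,-0.3]
    - [1.1,0.05,-0.3]
    - [1.1,0.2,-0.3]
    - [1.1,0.35,-0.3]
    - [1.05,0.5,-0.3]
    - [1.0,0.6,-0.3]
    - [0.9,0.7,-0.3]
    - [0.8,0.8,-0.2]
    - [0.7,0.9,-0.2]
    - [0.55,1.0,-0.2]
  rot:
    - [0.005,0,-0.127]
    - [0.005,0,-0.127]
    - [0.005,0,-0.127]
    - [0.005,0,-0.127]
    - [0.005,0,-0.127]
    - [0.005,0,-0.127]
    - [0.005,0,-0.127]
    - [0.005,0,-0.127]
    - [0.005,0,-0.127]
    - [0.005,0,-0.127]
    - [0.005,0,-0.127]
    - [0.005,0,-0.127]
  jaw: [5.4,5.4,5.4,5.4,5.4,5.4,5.4,5.4,5.4,5.4,5.4,5.4]

```text
t: 68.9
eef_pos: [0.5565, -0.1631, 0.204]
tool_rot: [[0.89, -0.453, -0.056], [-0.452, -0.892, 0.017], [-0.058, 0.01, -0.998]]
force: [-0.8, 0.8, -3.9]
finger_gap: 0.0565
```

Run:
```python
from h import *
pg((.55,-.29,.25),366,0,10)
c=capture('wrist');crop(c['frame'],'w_tr_c',0,0,640,480,1)
c=capture('scene');crop(c['frame'],'s_tr_c',0,0,640,480,1)
```

```text
t 68.9 pos [ 0.5565 -0.1631  0.204 ] q [  2.2  14.8 -10.8  -1.2 -67.6  61.3] F [-0.8  0.8 -3.9] gap 0.0565
rows 10 rot each [-0.001, 0.006, -0.057]
slides [[0.5, 1.16, -0.29], [0.44, 1.19, -0.28], [0.37, 1.21, -0.28], [0.3, 1.23, -0.28], [0.23, 1.25, -0.28], [0.16, 1.26, -0.27], [0.09, 1.27, -0.27], [0.02, 1.27, -0.27], [-0.05, 1.27, -0.27], [-0.13, 1.26, -0.27]]
```

View pics/w_tr_c.png

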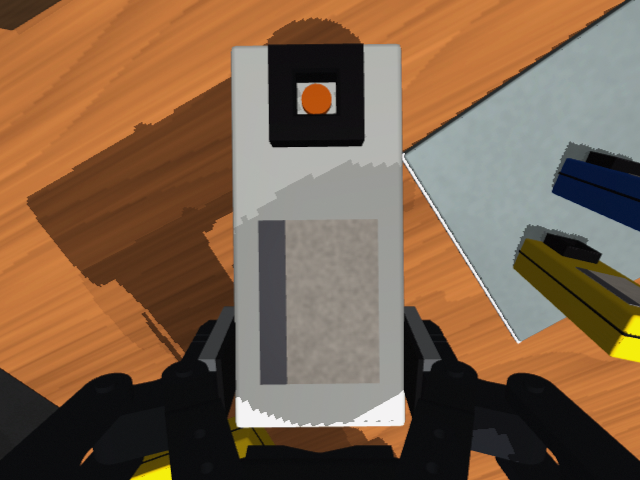

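View pics/s_tr_c.png

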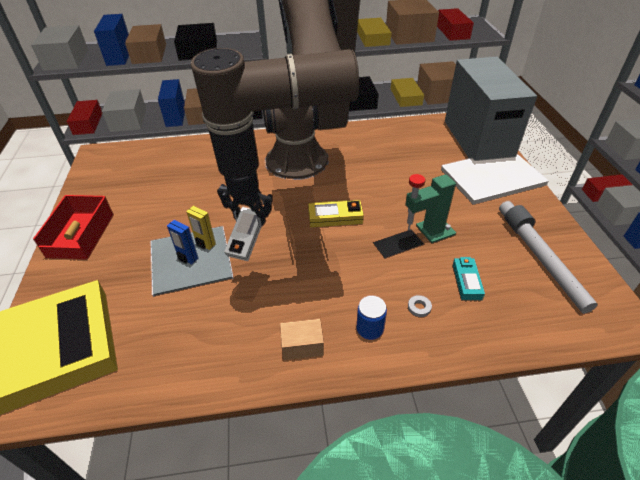

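Request:
servo_tool:
  slide:
    - [0.5,1.1,-0.4]
    - [0.45,1.2,-0.4]
    - [0.4,1.2,-0.4]
    - [0.3,1.25,-0.4]
    - [0.25,1.25,-0.4]
    - [0.15,1.25,-0.4]
    - [0.1,1.3,-0.3]
    - [0,1.3,-0.3]
    - [0,1.3,-0.3]
    - [-0.1,1.3,-0.3]
    - [0,0,0]
  rot:
    - [0,0.006,-0.057]
    - [0,0.006,-0.057]
    - [0,0.006,-0.057]
    - [0,0.006,-0.057]
    - [0,0.006,-0.057]
    - [0,0.006,-0.057]
    - [0,0.006,-0.057]
    - [0,0.006,-0.057]
    - [0,0.006,-0.057]
    - [0,0.006,-0.057]
    - [0,0,0]
  jaw: [5.4,5.4,5.4,5.4,5.4,5.4,5.4,5.4,5.4,5.4,5.4]

```text
t: 70.1
eef_pos: [0.5453, -0.2964, 0.2221]
tool_rot: [[0.996, 0.078, -0.032], [0.079, -0.997, 0.021], [-0.03, -0.024, -0.999]]
force: [-0.3, 0.3, -2.8]
finger_gap: 0.0568
```

Run:
```python
from h import *
pg((.54,-.30,.23),366,-72.8,12)
```

```text
t 70.1 pos [ 0.5453 -0.2964  0.2221] q [-11.1  17.1  -5.1  -0.9 -69.8 105.9] F [-0.3  0.3 -2.8] gap 0.0568
rows 12 rot each [-0.003, -0.103, -0.001]
slides [[-0.2, 0.03, -0.01], [-0.2, 0.03, 0.01], [-0.2, 0.03, 0.03], [-0.19, 0.03, 0.05], [-0.19, 0.03, 0.07], [-0.18, 0.03, 0.09], [-0.17, 0.03, 0.1], [-0.16, 0.03, 0.12], [-0.14, 0.03, 0.14], [-0.13, 0.03, 0.15], [-0.11, 0.03, 0.16], [-0.1, 0.03, 0.18]]
```

Request:
servo_tool:
  slide:
    - [-0.2,0,0]
    - [-0.2,0,0]
    - [-0.2,0.05,0]
    - [-0.2,0.05,0.05]
    - [-0.2,0.05,0.05]
    - [-0.2,0.05,0.1]
    - [-0.2,0.05,0.1]
    - [-0.15,0.05,0.1]
    - [-0.15,0.05,0.15]
    - [-0.15,0.05,0.15]
    - [-0.1,0,0.15]
    - [-0.1,0,0.15]
  rot:
    - [-0.003,-0.103,0]
    - [-0.003,-0.103,0]
    - [-0.003,-0.103,0]
    - [-0.003,-0.103,0]
    - [-0.003,-0.103,0]
    - [-0.003,-0.103,0]
    - [-0.003,-0.103,0]
    - [-0.003,-0.103,0]
    - [-0.003,-0.103,0]
    - [-0.003,-0.103,0]
    - [-0.003,-0.103,0]
    - [-0.003,-0.103,0]
  jaw: [5.4,5.4,5.4,5.4,5.4,5.4,5.4,5.4,5.4,5.4,5.4,5.4]

```text
t: 71.3
eef_pos: [0.5242, -0.2982, 0.2166]
tool_rot: [[0.251, 0.064, -0.966], [-0.004, -0.998, -0.067], [-0.968, 0.021, -0.251]]
force: [-0.3, -0.4, -3.0]
finger_gap: 0.0566
```

Run:
```python
from h import *
pg((.54,-.30,.15),366,-72.8,6)
c=capture('wrist');crop(c['frame'],'w_sw_c',0,0,640,480,1)
c=capture('scene');crop(c['frame'],'s_sw_c',100,100,240,220,3)
```

```text
t 71.3 pos [ 0.5242 -0.2982  0.2166] q [  -5.5   56.1   22.2   12.1 -130.8   99.1] F [-0.3 -0.4 -3. ] gap 0.0566
rows 6 rot each [-0.006, 0.008, -0.005]
slides [[1.16, 0.03, 0.34], [1.15, 0.04, 0.35], [1.15, 0.04, 0.36], [1.15, 0.05, 0.37], [1.14, 0.05, 0.38], [1.14, 0.05, 0.39]]
```

View pics/s_sw_c.png

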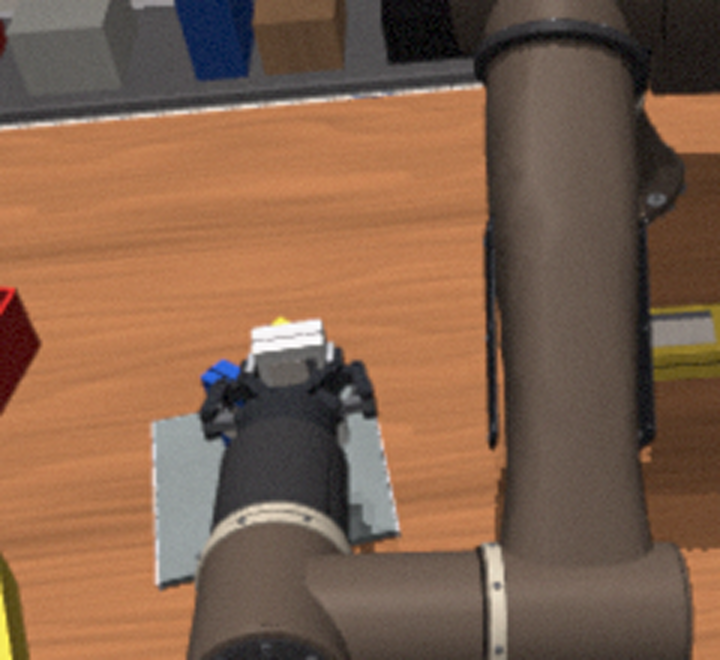

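View pics/w_sw_c.png

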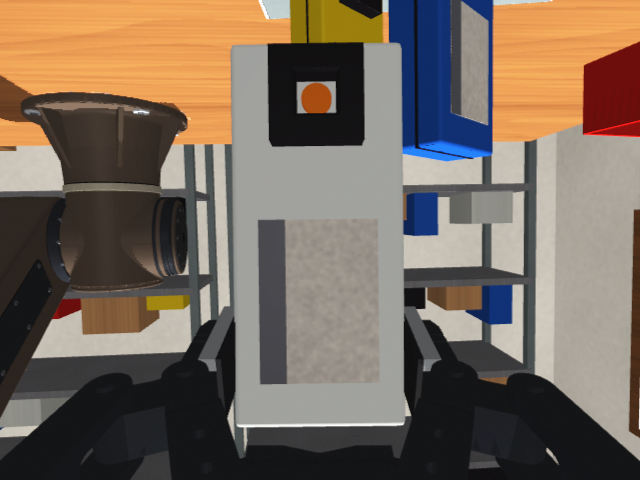

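Request:
servo_tool:
  slide:
    - [1.1,0,0.3]
    - [1.15,0.05,0.35]
    - [1.15,0.05,0.35]
    - [1.15,0.05,0.35]
    - [1.15,0.05,0.4]
    - [1.15,0.05,0.4]
    - [0,0,0]
    - [0,0,0]
  rot:
    - [-0.006,0.008,-0.004]
    - [-0.006,0.008,-0.004]
    - [-0.006,0.008,-0.004]
    - [-0.006,0.008,-0.004]
    - [-0.006,0.008,-0.004]
    - [-0.006,0.008,-0.004]
    - [0,0,0]
    - [0,0,0]
  jaw: [5.4,5.4,5.4,5.4,5.4,5.4,5.4,5.4]

```text
t: 72.2
eef_pos: [0.5225, -0.3019, 0.1359]
tool_rot: [[0.309, 0.107, -0.945], [0.025, -0.994, -0.105], [-0.951, 0.009, -0.31]]
force: [0.3, -0.2, -2.9]
finger_gap: 0.0569
```

Run:
```python
from h import *
import numpy as np
s=sense();p=np.array(s['eef_pos']);R=np.array(s['tool_rot']);print(R,p-.019*R[:,2])
pg((.54,-.30,.122),366,-72.8,3)
c=capture('side');crop(c['frame'],'sd_low_c',0,0,640,480,1)
c=capture('wrist');crop(c['frame'],'w_low_c',0,0,640,480,1)
```

```text
[[ 0.309   0.1072 -0.945 ]
 [ 0.0249 -0.9942 -0.1046]
 [-0.9507  0.0088 -0.3099]] [ 0.5405 -0.2999  0.1418]
t 72.2 pos [ 0.5225 -0.3019  0.1359] q [  -4.9   58.2   18.5   12.5 -121.3   99.5] F [ 0.3 -0.2 -2.9] gap 0.0569
rows 3 rot each [0.002, -0.005, -0.003]
slides [[0.61, -0.01, 0.22], [0.61, -0.01, 0.22], [0.62, -0.0, 0.21]]
```

View pics/sd_low_c.png

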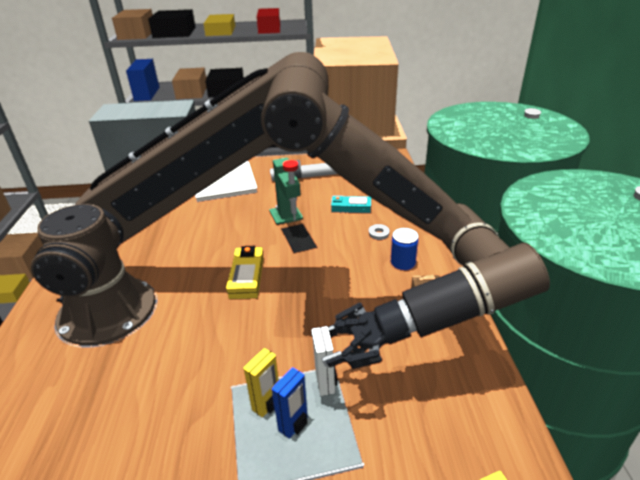

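View pics/w_low_c.png

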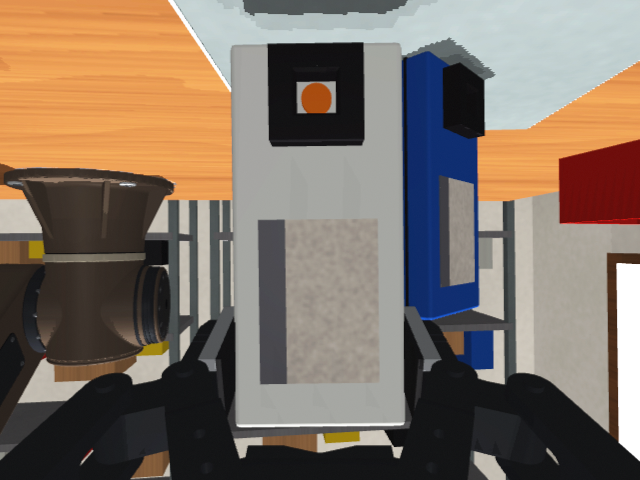

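Run:
```python
from h import *
import numpy as np, cv2
c=capture('side');f=c['frame'].copy()
B=np.array([[.347,-.253],[.558,-.245],[.586,-.460],[.366,-.482]])
s=sense();p=np.array(s['eef_pos']);R=np.array(s['tool_rot']);g=p-.019*R[:,2]
az=np.radians(186.3);n=np.array([np.cos(az),np.sin(az)]);m=np.array([-n[1],n[0]])
F=[g[:2]+n*a+m*b for a,b in [(-.0053,-.029),(-.0053,.029),(.0247,.029),(.0247,-.029)]]
print(F)
e=B[2]-B[1];e/=np.linalg.norm(e);nn=np.array([-e[1],e[0]]);print('edge dist',[(q-B[1])@nn for q in F])
e=B[1]-B[0];e/=np.linalg.norm(e);nn=np.array([-e[1],e[0]]);print('edge dist top',[(q-B[0])@nn for q in F])
for P,z,col in((B,.012,(0,0,255)),(F,.012,(0,255,0))):
    pts=np.array([proj(c,np.r_[q,z]) for q in P]);print(pts.round())
    cv2.polylines(f,[(pts*16).round().astype(np.int32).reshape(-1,1,2)],True,col,1,cv2.LINE_AA,4)
crop(f,'sd_foot',210,320,170,160,4)
```

```text
[array([ 0.5426, -0.2705]), array([ 0.549 , -0.3281]), array([ 0.5191, -0.3314]), array([ 0.5128, -0.2738])]
edge dist [np.float64(-0.01856490909877451), np.float64(-0.01969861785343162), np.float64(-0.04969288620212416), np.float64(-0.04855917744746706)]
edge dist top [np.float64(-0.02487383632661461), np.float64(-0.0827233181408349), np.float64(-0.08488322387018588), np.float64(-0.027033742055965582)]
[[235. 378.]
 [334. 368.]
 [360. 464.]
 [234. 487.]]
[[327. 378.]
 [333. 401.]
 [318. 404.]
 [313. 380.]]
```

View pics/sd_foot.png

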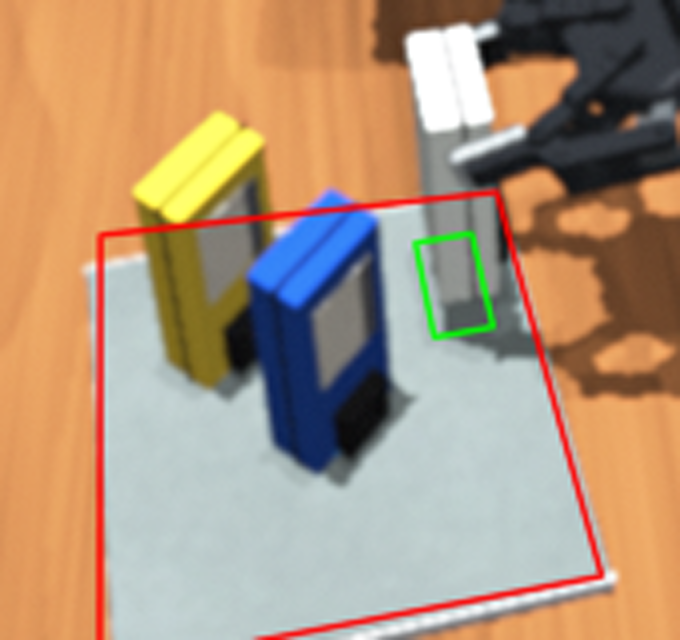

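The footprint (green) is about 18 mm inside the board edge and clear of the blue case. Lowering.

Request:
servo_tool:
  slide:
    - [0.6,0,0.2]
    - [0.6,0,0.2]
    - [0.6,0,0.2]
    - [0,0,0]
    - [0,0,0]
  rot:
    - [0,-0.005,-0.003]
    - [0,-0.005,-0.003]
    - [0,-0.005,-0.003]
    - [0,0,0]
    - [0,0,0]
  jaw: [5.4,5.4,5.4,5.4,5.4]

```text
t: 72.85
eef_pos: [0.5225, -0.3021, 0.1153]
tool_rot: [[0.293, 0.11, -0.95], [0.033, -0.994, -0.105], [-0.956, -0.001, -0.295]]
force: [-0.6, 0.1, -2.0]
finger_gap: 0.057
```

Run:
```python
from h import *
import numpy as np
s=sense();p=np.array(s['eef_pos']);R=np.array(s['tool_rot']);print(R[2],p-.019*R[:,2],s['force'])
pg((.54,-.30,.1175),366.3,-72.8,1)
```

```text
[-0.9556 -0.0005 -0.2947] [ 0.5405 -0.3001  0.1209] [-0.5521  0.1093 -1.9797]
t 72.85 pos [ 0.5225 -0.3021  0.1153] q [  -4.9   59.9   18.7   12.4 -120.7   99.8] F [-0.6  0.1 -2. ] gap 0.057
rows 1 rot each [-0.0, 0.001, 0.0]
slides [[0.32, -0.02, 0.15]]
```

Orientation matches the grip (z row −0.2947). Lowering in small steps until blocked.

Request:
servo_tool:
  slide:
    - [0.25,0,0.08]
    - [0,0,0]
    - [0.2,0,0.06]
    - [0,0,0]
  rot:
    - [0,0,0]
    - [0,0,0]
    - [0,0,0]
    - [0,0,0]
  jaw: [5.4,5.4,5.4,5.4]

```text
t: 73.25
eef_pos: [0.5225, -0.3022, 0.1112]
tool_rot: [[0.292, 0.11, -0.95], [0.032, -0.994, -0.105], [-0.956, 0.0, -0.294]]
force: [0.1, -0.0, -2.8]
finger_gap: 0.057
```

Request:
servo_tool:
  slide:
    - [0.3,0,0.1]
    - [0,0,0]
  rot:
    - [0,0,0]
    - [0,0,0]
  jaw: [5.4,5.4]

```text
t: 73.45
eef_pos: [0.5226, -0.302, 0.1115]
tool_rot: [[0.289, 0.11, -0.951], [0.031, -0.994, -0.106], [-0.957, 0.001, -0.291]]
force: [0.4, -0.3, -3.0]
finger_gap: 0.0568
```

Run:
```python
from h import *
c=capture('side');crop(c['frame'],'sd_ct_c',210,310,180,170,4)
c=capture('wrist');crop(c['frame'],'w_ct_c',0,0,640,480,1)
```

```text
(no output)
```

View pics/sd_ct_c.png

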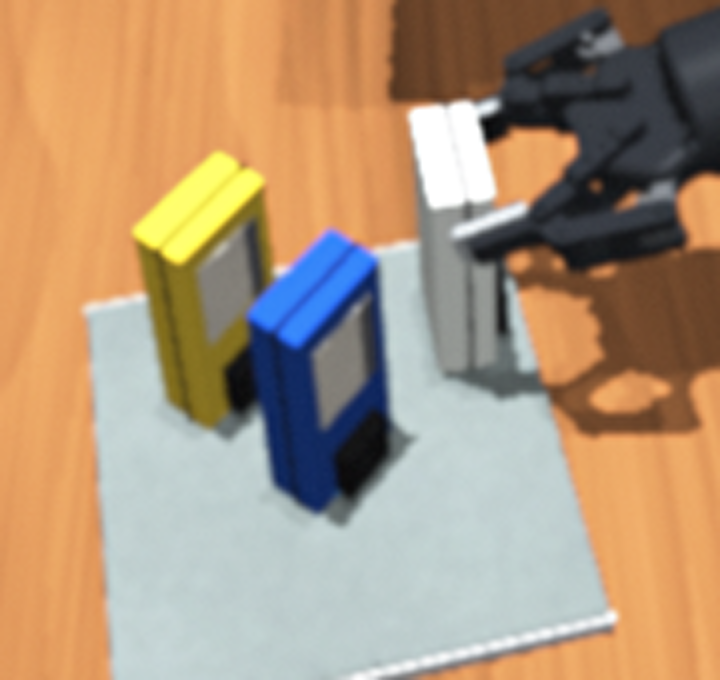

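View pics/w_ct_c.png

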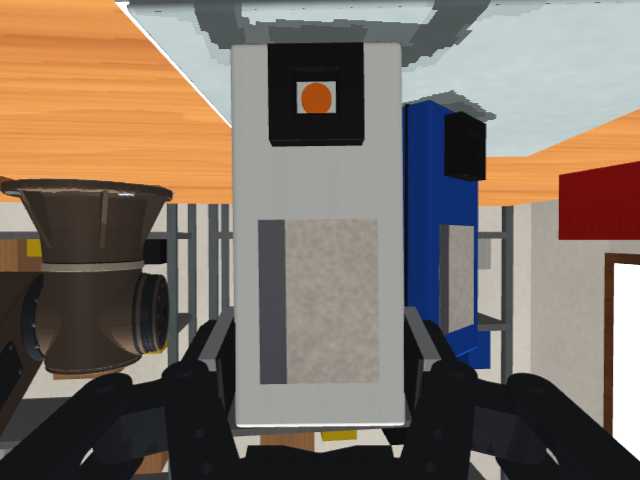

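The white case stands upright on the board (side-view crop, base at ≈(465,365)) with its base shadow meeting it, clear of the blue case. Release.

Request:
servo_tool:
  slide:
    - [0,0,0]
    - [0,0,0]
    - [0,0,0]
    - [0,0,0]
  rot:
    - [0,0,0]
    - [0,0,0]
    - [0,0,0]
    - [0,0,0]
  jaw: [6.2,7.4,7.4,7.4]

```text
t: 73.95
eef_pos: [0.5226, -0.3025, 0.1115]
tool_rot: [[0.29, 0.11, -0.951], [0.031, -0.994, -0.106], [-0.957, 0.002, -0.292]]
force: [-0.2, -0.5, -0.0]
finger_gap: 0.074
```

Run:
```python
from h import *
log()
c=capture('wrist');crop(c['frame'],'w_rel_c',0,0,640,480,1)
```

```text
(no output)
```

View pics/w_rel_c.png

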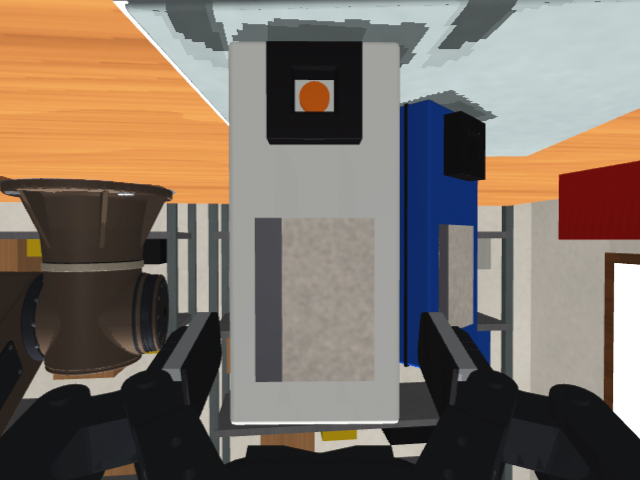

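Both pads are free and the case stands still. Checking the retreat before moving.

```bash
grep -n "^def" kin.py h.py
python3 - <<'E'
from h import *
import numpy as np, kin
s=sense();p=np.array(s['eef_pos']);R=np.array(s['tool_rot'])
q=np.array(s['joint_pos'])
for d in (.03,.06,.09,.12):
    try: q=kin.IK(p-R[:,2]*d,R,q); print(d,np.round(q,1))
    except Exception as e: print(e)
E
```

```text
kin.py:4:def r(ax,a): return Ro.from_rotvec(np.radians(a)*np.array(ax,float)).as_matrix()
kin.py:6:def fk(q,p,sg=(1,-1,-1,-1,-1)):
kin.py:18:def FK(q):
kin.py:20:def IK(p,R,seeds=None,n=60,rng=np.random.default_rng(0),marg=0):
kin.py:29:def path(wps,q0,steps=8):
h.py:3:def bp(c,uv,z):
h.py:6:def proj(c,X):
h.py:8:def crop(f,n,x0,y0,w,h,k):
h.py:10:def tri(c1,u1,c2,u2):
h.py:18:def log():
h.py:21:def Rt(az,tilt):  # tool x horizontal azimuth az (deg), tilt fwd from down (deg)
h.py:24:def plan(p,R,n=None,vmax=4.5,wmax=.13):
h.py:31:def topunch(uv,dxy=(0,0),zc=0,n=None):
h.py:34:def align(tp,pp,n=2,dz=-.0005):
h.py:38:def pg(g,az,ti,n=None,**k):
h.py:40:def casepose(q,pin):
0.03 [[  -4.5   62.1   24.3   12.6 -124.3  100.3]]
`x0` must have at most 1 dimension.
`x0` must have at most 1 dimension.
`x0` must have at most 1 dimension.
```

Run:
```python
from h import *
import numpy as np, kin
from scipy.spatial.transform import Rotation as Ro
s=sense();p=np.array(s['eef_pos']);R=np.array(s['tool_rot'])
q=np.array(s['joint_pos'])
for d in (.03,.06,.09,.12):
    r=kin.IK(p-R[:,2]*d,R,[q])
    print(d,np.round(r,1))
    if len(r): q=np.array(r[0])
P=p-R[:,2]*.10
for k in range(1,11):
    RR=R@Ro.from_rotvec([0,.12*k,0]).as_matrix(); PP=P+np.array([-.002,0,.012])*k
    r=kin.IK(PP,RR,[q]); print(k,PP.round(3),np.round(r,1))
    if len(r): q=np.array(r[0])
```

```text
Traceback (most recent call last):
  File "kin.py", line 26, in IK
    s=least_squares(f,np.clip(q0,LO+marg+.5,HI-marg-.5),bounds=(LO+marg,HI-marg),x_scale=30)
ValueError: `x0` must have at most 1 dimension.
```

Run:
```python
from h import *
import numpy as np, kin
from scipy.spatial.transform import Rotation as Ro
s=sense();p=np.array(s['eef_pos']);R=np.array(s['tool_rot'])
q=np.array(s['joint_pos'])
def ik(p,R,q):
    r=np.array(kin.IK(p,R,q)); return r[0] if len(r) else None
W=[(p-R[:,2]*d,R) for d in (.03,.06,.09,.12)]
P=p-R[:,2]*.10
W+=[(P+np.array([-.002,0,.012])*k,R@Ro.from_rotvec([0,.12*k,0]).as_matrix()) for k in range(1,11)]
for a,b in W:
    r=ik(a,b,q); print(a.round(3),None if r is None else r.round(1))
    if r is not None:q=r
```

```text
[ 0.551 -0.299  0.12 ] [  -4.5   62.1   24.3   12.6 -124.3  100.3]
[ 0.58  -0.296  0.129] [  -4.2   64.2   30.4   12.9 -128.2  101.1]
[ 0.608 -0.293  0.138] [  -3.9   66.8   37.2   13.4 -132.5  102.1]
[ 0.637 -0.29   0.146] [  -3.7   69.8   45.1   14.2 -137.2  103.4]
[ 0.616 -0.292  0.153] [  -4.    63.1   36.9   12.2 -129.   101.9]
[ 0.614 -0.292  0.165] [  -4.1   58.3   33.8   10.9 -123.8  101.4]
[ 0.612 -0.292  0.177] [  -4.4   53.5   30.4    9.7 -118.5  101.2]
[ 0.61  -0.292  0.189] [  -4.7   48.7   26.9    8.6 -112.9  101.1]
[ 0.608 -0.292  0.201] [  -5.1   43.9   23.2    7.5 -107.3  101.1]
[ 0.606 -0.292  0.213] [  -5.6   39.1   19.5    6.4 -101.5  101.4]
[ 0.604 -0.292  0.225] [ -6.2  34.4  15.7   5.3 -95.6 101.8]
[ 0.602 -0.292  0.237] [ -6.8  29.8  11.9   4.1 -89.7 102.5]
[ 0.6   -0.292  0.249] [ -7.6  25.3   8.2   2.8 -83.7 103.4]
[ 0.598 -0.292  0.261] [ -8.6  21.    4.5   1.2 -77.7 104.6]
```

Request:
servo_tool:
  slide:
    - [0,0,-1]
    - [0,0,-2]
    - [0,0,-3]
    - [0,0,-4]
    - [0,0,-1]
    - [0,0,0]
  rot:
    - [0,0,0]
    - [0,0,0]
    - [0,0,0]
    - [0,0,0]
    - [0,0,0]
    - [0,0,0]
  jaw: [7.4,7.4,7.4,7.4,7.4,7.4]

```text
t: 74.6
eef_pos: [0.6292, -0.2907, 0.145]
tool_rot: [[0.288, 0.109, -0.951], [0.031, -0.994, -0.104], [-0.957, 0.001, -0.29]]
force: [-0.2, -0.4, -0.4]
finger_gap: 0.0742
```

Run:
```python
from h import *
import numpy as np
log()
c=capture('wrist');crop(c['frame'],'w_ret_c',0,0,640,480,1)
plan(np.array([.63,-.29,.29]),Rt(366,0),11)
```

```text
t 74.65 pos [ 0.6287 -0.2906  0.1449] q [  -3.8   69.    43.    13.9 -136.1  103. ] F [-0.7  0.9 -0.7] gap 0.0742
rows 11 rot each [0.0, 0.116, 0.0]
slides [[-1.26, -0.0, -0.39], [-1.21, -0.0, -0.54], [-1.14, -0.0, -0.67], [-1.05, -0.0, -0.8], [-0.95, -0.0, -0.92], [-0.84, -0.0, -1.02], [-0.71, -0.0, -1.11], [-0.58, -0.0, -1.19], [-0.44, -0.0, -1.24], [-0.29, -0.0, -1.29], [-0.14, -0.0, -1.31]]
```

View pics/w_ret_c.png

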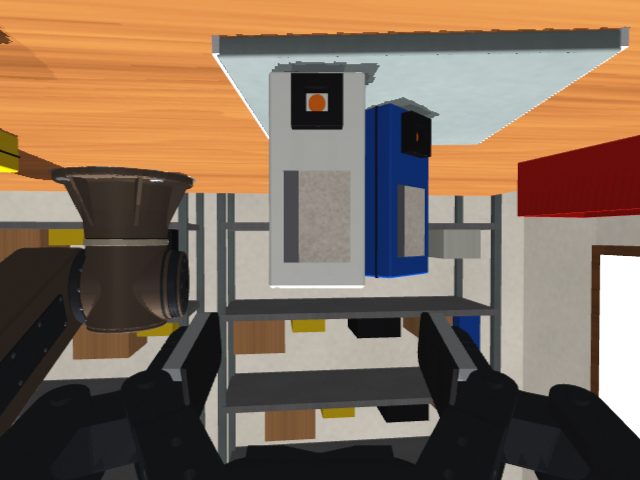

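White stands upright, collar at the bottom, wholly on the board. Raising the arm away.

Request:
servo_tool:
  slide:
    - [-1.2,0,-0.6]
    - [-1.2,0,-0.7]
    - [-1.1,0,-0.8]
    - [-1.05,0,-0.9]
    - [-0.95,0,-1.0]
    - [-0.85,0,-1.1]
    - [-0.7,0,-1.2]
    - [-0.6,0,-1.3]
    - [-0.4,0,-1.4]
    - [-0.3,0,-1.5]
    - [-0.1,0,-2]
    - [0,0,0]
  rot:
    - [0,0.115,0]
    - [0,0.115,0]
    - [0,0.115,0]
    - [0,0.115,0]
    - [0,0.115,0]
    - [0,0.115,0]
    - [0,0.115,0]
    - [0,0.115,0]
    - [0,0.115,0]
    - [0,0.115,0]
    - [0,0.115,0]
    - [0,0,0]
  jaw: [7.4,7.4,7.4,7.4,7.4,7.4,7.4,7.4,7.4,7.4,7.4,7.4]

```text
t: 75.85
eef_pos: [0.6277, -0.2896, 0.3001]
tool_rot: [[0.995, 0.1, 0.019], [0.1, -0.995, 0.007], [0.02, -0.005, -1.0]]
force: [-0.3, -0.4, 0.8]
finger_gap: 0.074
```

Request:
servo_tool:
  slide:
    - [0,-2,-1]
    - [0,-3,-1]
    - [0,-4,-1]
    - [0,-4,-1]
    - [0,-4,0]
    - [0,-4,0]
    - [0,-2,0]
    - [0,0,0]
  rot:
    - [0,0,0]
    - [0,0,0]
    - [0,0,0]
    - [0,0,0]
    - [0,0,0]
    - [0,0,0]
    - [0,0,0]
    - [0,0,0]
  jaw: [7.4,7.4,7.4,7.4,7.4,7.4,7.4,7.4]

```text
t: 76.65
eef_pos: [0.591, -0.0559, 0.3394]
tool_rot: [[0.996, 0.09, 0.012], [0.09, -0.996, 0.009], [0.012, -0.008, -1.0]]
force: [0.2, -0.1, -0.5]
finger_gap: 0.074
```

Run:
```python
from h import *
log()
c=capture('scene');crop(c['frame'],'s_fin',0,0,640,480,1)
crop(c['frame'],'s_fin2',130,190,130,110,6)
c=capture('side');crop(c['frame'],'sd_fin',0,0,640,480,1);crop(c['frame'],'sd_fin2',210,310,180,170,4)
```

```text
(no output)
```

View pics/s_fin.png

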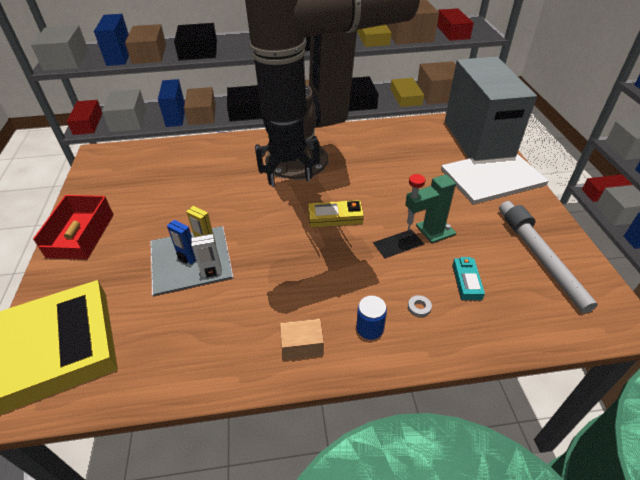

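View pics/s_fin2.png

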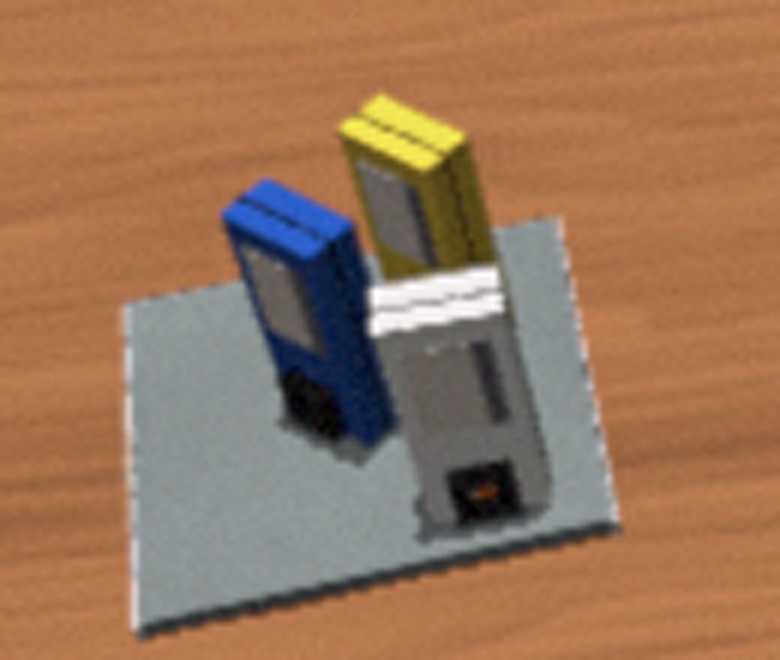

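View pics/sd_fin2.png

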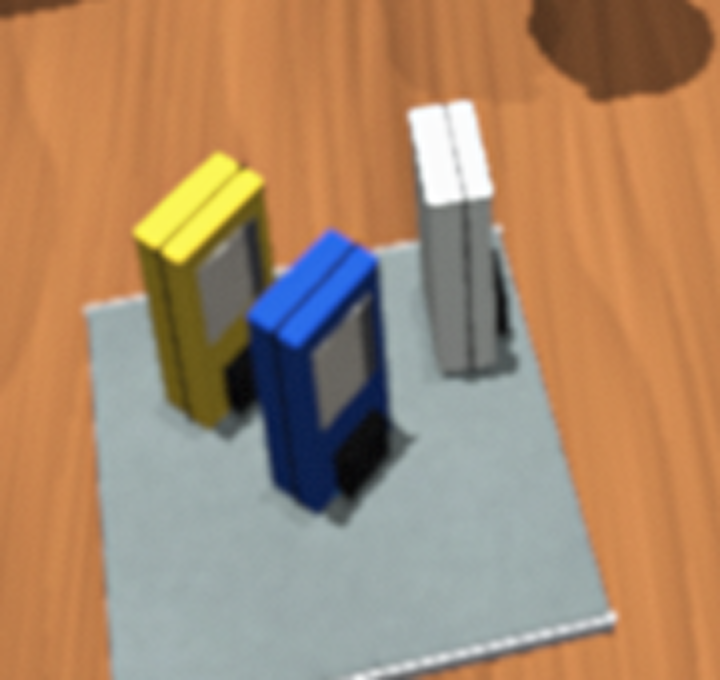

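All three cases stand upright on the board. The filter (371,317), carton (302,338), bearing (419,306), big yellow look-alike (335,212) and turquoise look-alike (468,278) are in place, and the arm is clear. Handing in.

Run:
```python
from bench import *
print(job_done())
print(sense()['t'])
```

```text
the job is handed in; nothing more can be done
None
the job is handed in; nothing more can be done
```

The small yellow, the blue and the white case are all locked and standing upright on the shelf board. I handed the job in at about 77 s of the 210 s allowed. For each case I slid it under the punch and pushed the knob until the pin was home. I then stood it on its lock end, let go and moved the arm away. The white case had been knocked about 3 cm aside mid-run, so I located it again before pressing.

**Last checks:** the wrist pictures showed each pin sunk in its collar. The final scene and side pictures show all three cases upright and wholly on the board. The oil filter, carton, bearing and both look-alikes (large yellow, turquoise) appear where they were, and the arm touches nothing.

**Possible failure:** at about 2.2 s, on the first approach, joint 3 ran onto its range end (−58.3° against a limit of −58.28°). The force reading spiked once to about 162 N, above the 120 N wrist limit, and dropped back to zero at once. This may count as a breach of the force and joint-range limits. After that the highest force I saw was about 37 N, when pressing the knob.

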